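# Put the tubs away behind the child-proof catch

### The arm

A 6-joint arm with a two-finger parallel gripper is mounted at the origin on the work surface. World frame = base frame: x ahead of the robot, y to its left, z up, the work surface at z = 0. Lengths are in mm, angles in degrees, forces in N, time in s.
With the tool pointing down it reaches from about 300 to 850 mm from the base axis. Payload 4.2 kg.
Tool frame: the origin (TCP) lies between the finger pads; the fingertips stand 19 mm ahead of it and the grasp point (between the pads) is the TCP; z points along the fingers, x is the direction in which the jaws open and shut, and the axes are right-handed (so a half turn about z gives the same grasp; the last joint's range is limited). The gripper opens to 91 mm and grips with 3 to 60 N. Pads are 32 mm wide; open, the fingers measure 118 mm over their backs; the gripper's body (76 mm by 178 mm) begins 60 mm behind the grasp point.
Start: joints at [75.917, 18.312, 89.639, -0, 72.044, -1.146], TCP at [128.736, 560.42, 207.776] pointing down, gripper open.
Joint ranges: [-177.97, 177.97], [-48.28, 115.42], [12.27, 149.76], [-77.06, 257.06], [2.81, 150.46], [-146.56, 146.56]. Speed limits (degrees/s): [147.25, 147.25, 180, 180, 180, 180].

### API

Orientations are given as [roll, pitch, yaw] about the fixed x, y, z axes, in that order (R = Rz(yaw) Ry(pitch) Rx(roll)).
In Python, from workcell import sensors, grab_frame, env gives the robot as it stands.
- The arm moves only by the tool servo_tool, never from a script. Its argument "motion" is one flat list of numbers, 7 for each row, row after row: the shift along the world's x, y, z in mm, then the turn, a rotation vector about the world's x, y, z in rad, then the opening in per cent of the stroke, from 0 (shut) to 100 (fully open). In form: [x, y, z, rx, ry, rz, grip, x, y, z, rx, ry, rz, grip, ...]. A call has 1 to 10 rows; each row shifts and turns the commanded pose from where the row before left it; what a row does not reach is not made up. A row lasts 1/12 s, in which the tool goes at most 41.7 mm and 7.16 degrees, less where a joint would pass 70% of its speed; a pose out of reach is approached as far as the arm can. A call with a gripper value outside its range is refused whole. The fingers move at their own pace and stop on an object; "newtons" is the grip in N (left out, the last holds). Time passes only in rows, so rows that do not move let the fingers close. It gives the time, the measured TCP pose, the force and the opening at its end, in the units of the state.
- sensors.state(): the state, without advancing time (a new reading comes with each control period).
- grab_frame(name): name is "scene" or "top" or "wrist"; returns a dict with "image" (400x640x3 uint8, red, green, blue), "depth" (400x640 float32, mm along the optical axis (not along the pixel's ray), 0 where there is no reading), "fx", "fy", "cx", "cy" (pixels), "extrinsics" (4x4, takes a point from camera to world coordinates); the wrist camera has in their place "T_tool_cam" (4x4, takes a point from camera to tool coordinates, whose origin is the TCP and whose axes are the tool frame's). Camera axes: x right, y up, looking along -z (the intrinsics and any distortion apply to the point x, -y, -z); pixel columns grow to the right and rows downward; lengths in mm; the calibration is good to about 2 mm. The wrist camera is an equidistant fisheye: a pixel r from the principal point sees the ray r / f radians off the axis. A picture is of the moment at which its call begins: read the wrist's pose just before it.
- env.job_done(): hands the job in, once; it reports no verdict.
The state is a dict: "time_s": time; "qpos": joint angles; "qvel": joint speeds; "effort": joint torques, N m; "ee_pos": TCP position; "ee_rot": TCP orientation; "force": force on the tool from outside, world axes, zero at the start; "torque": the same for the moment, N m; "gripper_width": finger opening in mm.
Only numpy, scipy, OpenCV 4.12 (cv2) and the standard library are available. Lean on these libraries where they do the work, as an engineer would, in place of code of your own. Each camera call takes 0.05 s, during which the arm holds its last target.

### The job

Put all the lidded tubs on the counter away in the child-proof cupboard: pull its door ajar until the hidden catch stops it, press the catch down through the gap at the top of the door while pulling the door on, and swing it wide open. Slide every tub in under the cupboard's top so that it stands upright and wholly inside, then shut the door fully so that the catch is back in place. Do not force the catch, and leave the tumbler, the brown bottle and the carton where they stand.

Things in the scene. Friction and masses are not known exactly. Their poses are not given: they have to be found in the camera images.
- cupboard: fixed white cupboard on the counter, 300 mm wide, 240 deep, 200 high, walls, back and top board 12 mm thick, no floor (the counter, height 0, is its floor). Origin: middle of the front opening (plane of the walls' front edges) at counter height; x points inward, away from the robot, y left, z up. The top board's front edge is 8 mm behind the opening plane
- strike (a point): middle of the fixed strike bar that holds the catch: a bar 6 mm thick and 56 mm wide that hangs below the cupboard's top board near its right end, from height 188 down to 172 mm, 34 to 40 mm behind the opening plane. The rest of the way in is free, 276 mm wide and 188 mm high
- door (a joint): angle of the cupboard's door (rad): 0 shut, grows as it opens towards the robot, at most 1.75; starts at 0 to 0.03. It stays where it is left. The raised catch stops it at about 0.13 rad, leaving at the catch a gap of 38 mm between door and top board. With the catch held down 9 mm or more it passes; from 0.18 rad it swings free. It shuts without pressing the catch, with about 10 N
- hinge (a point): point on the door's upright hinge axis, at height 200 mm; the axis is at the left (+y) edge of the opening, cupboard x 0, y +150 mm. The door is a wooden panel of 0.7 kg, 300 mm wide, 16 mm thick, from 4 to 200 mm above the counter; its back face contains the hinge axis and lies in the opening plane when shut
- handle (a point): on the axis of the door's handle, an upright round steel bar 10 mm thick, its axis 35 mm before the door's front face and 265 mm from the hinge along the door; the bar's free top end is at height 187 mm, this point at 160 mm; at its foot (height 90 mm) the bar bends back to the door
- catch (a joint): how far the sprung catch is pressed straight down (m): 0 at rest, at most 0.015; takes 3 N to start and 7 N to press fully, springs back when let go. Below 6 mm it still holds the door. Its hook has a ramp that rides under the strike by itself when the door is shut
- catch_pad (a point): centre of the top of the catch's white pad, on the door's back face, 235 mm from the hinge; the pad reaches 29 mm inward from that face and is 40 mm wide along the door, its top 16 mm below the door's top edge at rest; hidden while the door is shut, seen from above through the gap when ajar. Its arm and hook reach 95 mm inward, at height 158 to 184 mm
- tub0: squat closed tub of white plastic with a grey screw lid, an upright cylinder 60 mm across and 72 mm tall, about 0.15 kg; origin at the centre of its underside, z up; stands on the counter to the right of the cupboard (may be absent)
- tub1: squat closed tub of white plastic with a grey screw lid, an upright cylinder 60 mm across and 72 mm tall, about 0.15 kg; origin at the centre of its underside, z up; stands on the counter to the right of the cupboard (may be absent)
- tub2: squat closed tub of white plastic with a grey screw lid, an upright cylinder 60 mm across and 72 mm tall, about 0.15 kg; origin at the centre of its underside, z up; stands on the counter to the right of the cupboard (may be absent)
- tumbler: bystander: glass tumbler 68 mm across, 110 mm tall, well to the left; origin under its centre
- brown_bottle: bystander: brown glass bottle 52 mm across, 130 mm tall, well to the left; origin under its centre
- carton: bystander: cardboard carton 55 by 85 by 130 mm, to the right beside the cupboard; origin under its centre
Things that resemble listed ones, but are neither listed nor needed, are in the scene too. Leave any orange or yellow look-alike of the tub1 alone.

How it is judged:
By the outcome, as a careful person would: the job done as asked, in the order asked, and still so for the second after the job is handed in, with the robot touching nothing.
Of tub0, tub1, tub2 only 2 to 3 are there at a start; the rules pass over those that are not, and their reading is None.
At some moment in a run one of tub0, tub1, tub2 may be knocked a few centimetres aside while the robot is not near it.
Once in a run the grip may slacken for a moment while it holds something.
It also fails if it takes over 210 s, if anything falls off the work surface, if the arm or the gripper's body presses on something with over 40 N, if the wrist force passes 120 N, or if a joint passes its speed limit or range.

## Working session

There is one attempt and no reset: what is moved stays moved. The work goes in short steps, Python scripts to look and compute and a tool call to move; the robot and the scene stay as the last step left them, time stands still between calls to the robot, and variables do not carry over. Pictures are saved under pics/ and viewed, and the job is handed in when it is done.

Besides the shell and the picture viewer there is one more tool, called after ">>>" as name(argument=value, ...), one argument or row to a line, values as JSON. servo_tool: Moves the arm, as the interface text tells. Its arguments: {"type":"object","properties":{"motion":{"type":"array"},"newtons":{"type":"number"}},"required":["motion"]}

```bash
mkdir -p pics; ls; cat > h.py <<'E'
import numpy as np, cv2
from workcell import sensors, grab_frame, env
def save(name,fn,crop=None,scale=1):
    f=grab_frame(name); im=f["image"][:,:,::-1]
    np.savez('last_%s.npz'%name,**{k:v for k,v in f.items()})
    if crop: 
        a,b,c,d=crop; im=im[b:d,a:c]
    if scale!=1: im=cv2.resize(im,None,fx=scale,fy=scale,interpolation=cv2.INTER_CUBIC)
    cv2.imwrite('pics/'+fn,im); return f
def pt(f,u,v,d=None):
    if d is None: d=float(f["depth"][int(v),int(u)])
    p=np.array([(u-f["cx"])/f["fx"]*d,-(v-f["cy"])/f["fy"]*d,-d,1]); return (np.array(f["extrinsics"])@p)[:3]
def ptz(f,u,v,z):
    E=np.array(f["extrinsics"]); r=E[:3,:3]@np.array([(u-f["cx"])/f["fx"],-(v-f["cy"])/f["fy"],-1]); o=E[:3,3]
    return o+r*(z-o[2])/r[2]
E
python3 - <<'E'
from h import *
s=sensors.state(); print(s)
for n in("scene","top","wrist"):
    f=save(n,n+'0.png'); print(n,{k:(np.round(v,3).tolist() if k not in("image","depth") else v.shape) for k,v in f.items()})
E
```

```text
pics
{'time_s': 0.0, 'qpos': array([ 7.59185011e+01,  1.83522099e+01,  8.97080988e+01, -7.25926331e-04,
        7.20431381e+01, -1.14515991e+00]), 'qvel': array([-0.07624248, -0.03729025,  0.10913407,  0.07494904,  0.02097936,
        0.00560364]), 'effort': array([ 1.12646187e-03, -4.12467206e+01, -2.31976819e+01,  7.28404149e-02,
        4.58560477e-02, -1.84031041e-04]), 'ee_pos': array([128.5918358 , 559.89556833, 206.9031208 ]), 'ee_rot': array([-1.79998623e+02,  1.03439919e-01,  7.70638867e+01]), 'force': array([ 0.60105656,  1.46937256, -0.38318493]), 'torque': array([ 0.01458095, -0.02477714,  0.02770258]), 'gripper_width': 91.13650708873502}
scene {'image': (400, 640, 3), 'depth': (400, 640), 'fx': 418.074, 'fy': 418.074, 'cx': 320.023, 'cy': 194.401, 'extrinsics': [[0.603, -0.692, 0.397, 1083.911], [0.798, 0.526, -0.295, -338.743], [-0.005, 0.495, 0.869, 1325.303], [0.0, 0.0, 0.0, 1.0]]}
top {'image': (400, 640, 3), 'depth': (400, 640), 'fx': 466.052, 'fy': 466.052, 'cx': 324.391, 'cy': 192.243, 'extrinsics': [[0.028, 0.993, -0.113, 342.87], [-1.0, 0.027, -0.01, 33.7], [-0.007, 0.113, 0.994, 1805.306], [0.0, 0.0, 0.0, 1.0]]}
wrist {'image': (400, 640, 3), 'depth': (400, 640), 'fx': 309.707, 'fy': 309.707, 'cx': 319.659, 'cy': 194.052, 'T_tool_cam': [[1.0, 0.0, -0.001, -0.071], [-0.0, -0.971, -0.237, -67.523], [-0.001, 0.237, -0.971, -178.217], [0.0, 0.0, 0.0, 1.0]]}
```

View pics/scene0.png

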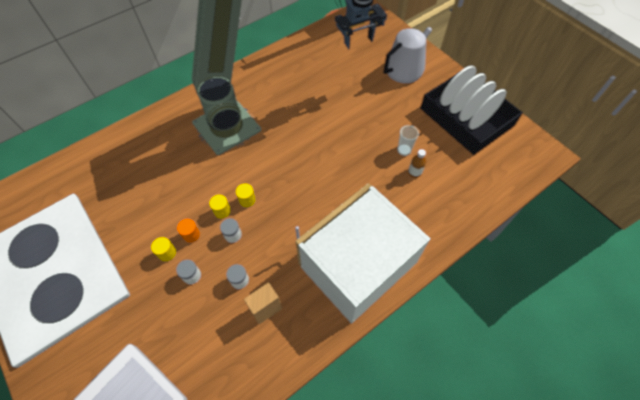

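View pics/top0.png

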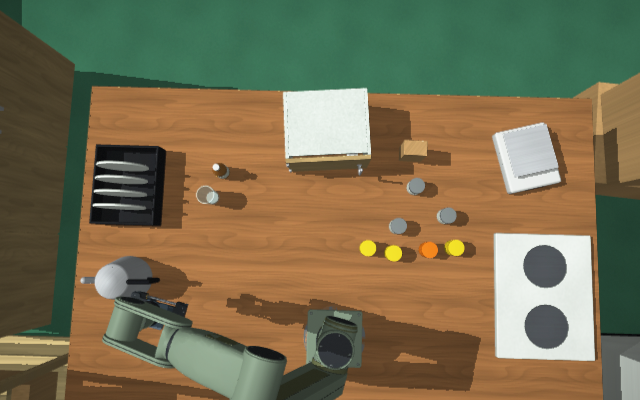

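View pics/wrist0.png

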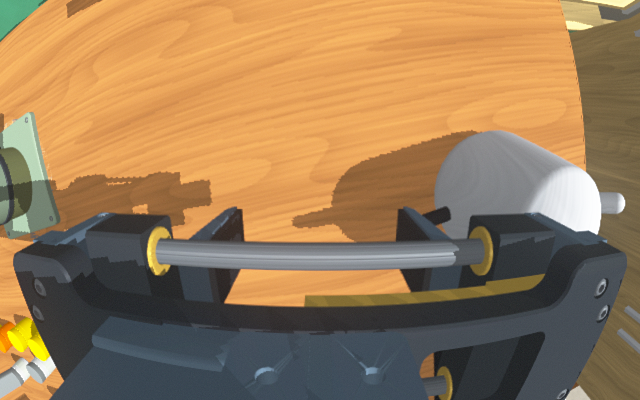

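Three grey-lidded tubs stand in the top view at (416,186), (447,215) and (398,226). The look-alikes are yellow at (368,248), (393,253) and (456,248), and orange at (429,250). The cupboard top spans about (284–370, 90–158), with the handle near (360,169). Next I'll take crops and measure.

```bash
python3 - <<'E'
import numpy as np
from h import *
f=save("top","topc.png",(270,80,470,265),4)
g=save("scene","scenec.png",(150,160,450,340),2.6)
# roof: depth-based points at z~200
for n,F in(("top",f),("scene",g)):
    d=F["depth"]; v,u=np.mgrid[0:400,0:640]
    P=np.stack([(u-F["cx"])/F["fx"]*d,-(v-F["cy"])/F["fy"]*d,-d,np.ones_like(d)],-1)@np.array(F["extrinsics"]).T
    m=(d>0)&(abs(P[...,2]-200)<12)&(P[...,0]>300)&(abs(P[...,1])<400)&(F["image"].min(-1)>150)
    xy=P[m][:,:2].astype(np.float32); print(n,m.sum(),np.median(P[m][:,2]))
    r=cv2.minAreaRect(xy); print(r, cv2.boxPoints(r).round(1).tolist())
    for name,(x,y) in {}.items(): pass
for u,v in((416,186),(447,215),(398,226)):
    print(pt(f,u,v).round(1), ptz(f,u,v,72).round(1))
print('sc')
for u,v in((232,228),(188,267),(237,271)):
    print(pt(g,u,v).round(1), ptz(g,u,v,72).round(1))
for u,v in((207,190),(218,166),(414,148),(360,168)): print(pt(f,u,v).round(1))
E
```

```text
top 5437 200.8321448694478
((746.29150390625, 48.45550537109375), (293.5887756347656, 299.6874084472656), 4.410745143890381) [[588.4000244140625, 186.60000610351562], [611.5, -112.19999694824219], [904.2000122070312, -89.69999694824219], [881.0999755859375, 209.10000610351562]]
scene 7799 200.1481189383244
((748.3119506835938, 49.613006591796875), (292.30706787109375, 302.1122131347656), 3.985448122024536) [[592.0, 190.10000610351562], [613.0, -111.19999694824219], [904.5999755859375, -90.9000015258789], [883.5999755859375, 210.5]]
[ 572.2 -289.7   77.3] [ 572.9 -290.7   72. ]
[ 467.5 -406.9   69.8] [ 467.4 -406.4   72. ]
[ 421.1 -223.6   81.5] [ 421.5 -225.    72. ]
sc
[ 438.6 -222.5   75.5] [ 436.7 -222.2   72. ]
[ 470.1 -402.6   73.9] [ 469.2 -402.7   72. ]
[ 574.3 -286.7   73.6] [ 573.6 -286.6   72. ]
[539.5 499.6  43.4]
[619.  441.5 130.1]
[ 704.7 -271.6  131. ]
[632.4 -78.7  89.9]
```

View pics/topc.png

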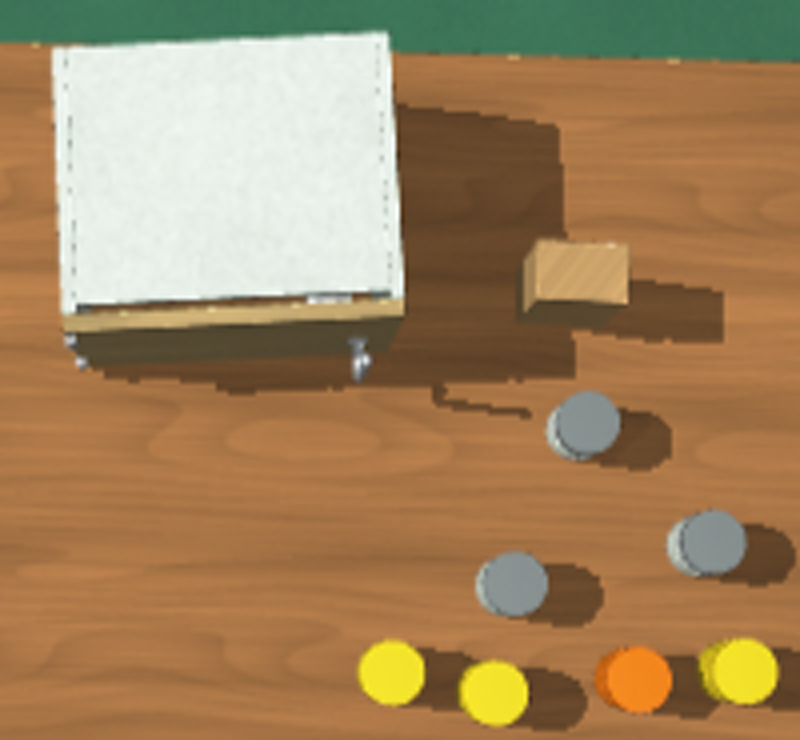

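View pics/scenec.png

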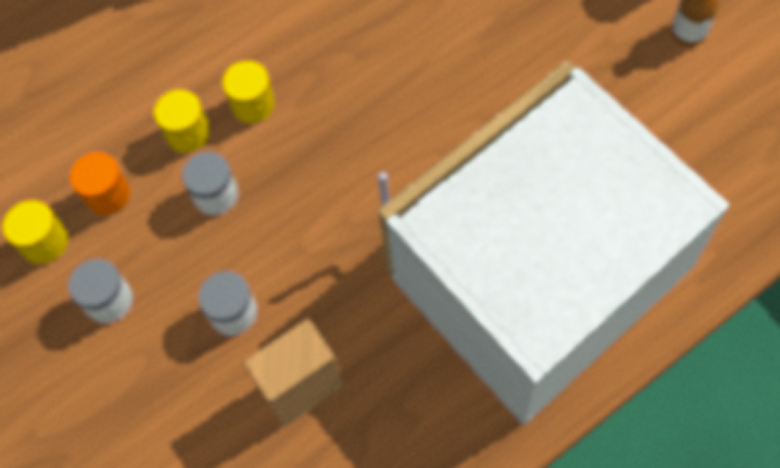

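```bash
python3 - <<'E'
import numpy as np
from h import *
f=dict(np.load("last_top.npz")); g=dict(np.load("last_scene.npz"))
print("top corners BL BR FR FL", [ptz(f,u,v,200).round(0)[:2].tolist() for u,v in((283,92),(366.9,88.2),(370.5,155),(285.5,157.5))])
C=lambda a,b:(150+a/2.6,160+b/2.6)
print("scene FL FR BR BL",[ptz(g,*C(a,b),200).round(0)[:2].tolist() for a,b in((580,70),(395,215),(537,380),(727,205))])
print("door front top corners top:",[ptz(f,270+a/4,80+b/4,200).round(0)[:2].tolist() for a,b in((63,332),(404,316),(63,318),(404,300))])
print("door scene:",[ptz(g,*C(a,b),200).round(0)[:2].tolist() for a,b in((566,62),(384,208))])
print("handle top top/scene",ptz(f,270+355/4,80+343/4,187).round(0),ptz(g,*C(382,175),187).round(0))
for n,F in(("top",f),("scene",g)):
    d=F["depth"]; v,u=np.mgrid[0:400,0:640]
    P=np.stack([(u-F["cx"])/F["fx"]*d,-(v-F["cy"])/F["fy"]*d,-d,np.ones_like(d)],-1)@np.array(F["extrinsics"]).T
    for c in((573,-288),(468,-404),(430,-223)):
        m=(np.hypot(P[...,0]-c[0],P[...,1]-c[1])<55)&(abs(P[...,2]-72)<10)&(d>0)
        q=P[m][:,:3]; print(n,c,m.sum(),q.mean(0).round(1),((q.max(0)+q.min(0))/2).round(1),np.ptp(q,0).round(1))
    m=(P[...,2]>190)&(P[...,2]<210)&(P[...,0]>400)&(abs(P[...,1]-50)<300)
    q=P[m][:,:2].astype(np.float32)
    # trim isolated: occupancy grid
    H,xe,ye=np.histogram2d(q[:,0],q[:,1],bins=[np.arange(500,1000,8),np.arange(-200,300,8)])
    i,j=np.where(H>=2); pts=np.stack([xe[i]+4,ye[j]+4],1).astype(np.float32)
    print(cv2.minAreaRect(pts))
E
```

```text
top corners BL BR FR FL [[880.0, 207.0], [902.0, -90.0], [661.0, -107.0], [644.0, 190.0]]
scene FL FR BR BL [[648.0, 191.0], [666.0, -96.0], [904.0, -87.0], [882.0, 208.0]]
door front top corners top: [[624.0, 188.0], [647.0, -109.0], [637.0, 188.0], [661.0, -109.0]]
door scene: [[629.0, 185.0], [652.0, -101.0]]
handle top top/scene [624. -68. 187.] [612. -76. 187.]
top (573, -288) 201 [ 574.6 -292.4   72.4] [ 575.  -292.3   72.3] [59.  57.  19.2]
top (468, -404) 208 [ 466.2 -409.3   72.2] [ 465.9 -410.    72.2] [56.9 58.9 19.4]
top (430, -223) 198 [ 422.4 -226.8   73. ] [ 423.5 -227.2   72.2] [56.1 57.5 19.3]
((763.5528564453125, 49.81177520751953), (263.2223815917969, 305.5588684082031), 4.398705959320068)
scene (573, -288) 293 [ 579.3 -292.9   71.4] [ 578.3 -292.7   71.4] [59.9 57.4 18.4]
scene (468, -404) 289 [ 471.  -409.6   71.8] [ 469.7 -409.1   71.1] [58.9 58.8 17.6]
scene (430, -223) 250 [ 427.7 -227.    71.8] [ 425.9 -226.7   70.6] [60.2 57.6 17. ]
((765.9764404296875, 50.305908203125), (261.9952392578125, 306.1724548339844), 4.39870548248291)
```

>>> servo_tool(
  motion=[14,-26,12,0,0,-0.12,100,14,-26,12,0,0,-0.12,100,14,-26,12,0,0,-0.12,100,14,-26,12,0,0,-0.12,100,14,-26,12,0,0,-0.12,100,14,-26,12,0,0,-0.12,100,14,-26,12,0,0,-0.12,100,14,-26,12,0,0,-0.12,100,14,-26,12,0,0,-0.12,100,14,-26,12,0,0,-0.12,100],
)

```text
time_s: 1.08
ee_pos: [269.0, 299.0, 328.4]
ee_rot: [-180.0, -0.0, 8.0]
force: [0.7, 0.3, 0.3]
gripper_width: 91.2
```

>>> servo_tool(
  motion=[16,-27,0,0,0,-0.12,50,16,-27,0,0,0,-0.12,50,16,-27,0,0,0,-0.12,50,16,-27,0,0,0,-0.12,50,16,-27,0,0,0,-0.12,50,16,-27,0,0,0,-0.12,50,16,-27,0,0,0,-0.12,50,16,-27,0,0,0,-0.12,50,16,-27,0,0,0,-0.12,50,16,-27,0,0,0,-0.12,50],
)

```text
time_s: 1.92
ee_pos: [429.1, 28.9, 327.8]
ee_rot: [-180.0, -0.0, -60.8]
force: [-0.3, 0.5, 0.6]
gripper_width: 45.8
```

>>> servo_tool(
  motion=[15,-27,0,0,0,-0.12,50,15,-27,0,0,0,-0.12,50,15,-27,0,0,0,-0.12,50,15,-27,0,0,0,-0.1,50,0,0,0,0,0,0,50,0,0,0,0,0,0,50],
)

```text
time_s: 2.42
ee_pos: [488.9, -78.5, 327.1]
ee_rot: [179.9, 0.0, -86.9]
force: [0.3, 0.9, -0.1]
gripper_width: 45.6
```

```bash
python3 - <<'E'
from h import *
s=sensors.state(); print({k:np.round(v,2) for k,v in s.items()})
f=save("wrist","w1.png")
E
```

```text
{'time_s': np.float64(2.42), 'qpos': array([-1.046e+01,  7.950e+00,  8.650e+01,  1.000e-02,  8.564e+01,
        7.643e+01]), 'qvel': array([ 2.1 , -1.64,  1.19,  0.61,  0.57, -0.22]), 'effort': array([ -1.02, -31.8 , -25.2 ,  -0.09,  -0.2 ,   0.05]), 'ee_pos': array([488.92, -78.52, 327.07]), 'ee_rot': array([ 1.7991e+02,  4.0000e-02, -8.6900e+01]), 'force': array([ 0.26,  0.94, -0.1 ]), 'torque': array([-0.07,  0.16,  0.01]), 'gripper_width': np.float64(45.59)}
```

View pics/w1.png

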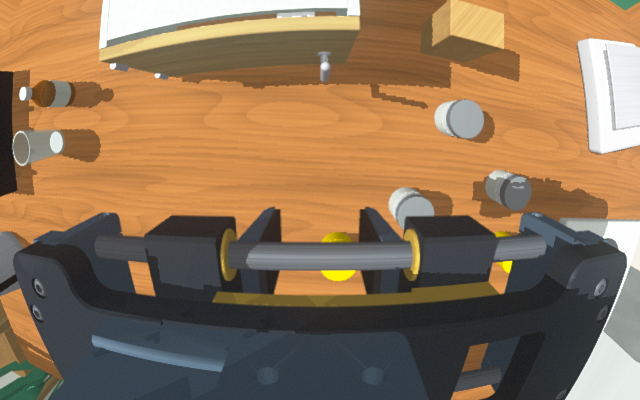

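The wrist picture shows the handle tip at about (325,65), the door's top edge running from (100,60) to (360,15), and the tubs to the right. I'll enlarge the handle.

```bash
cat >> h.py <<'E'
from scipy.spatial.transform import Rotation as Rot
def wz(f,s,u,v,z):
    dx,dy=u-f["cx"],v-f["cy"]; r=np.hypot(dx,dy); th=r/f["fx"]
    d=np.array([np.sin(th)*dx/r,-np.sin(th)*dy/r,-np.cos(th)])
    T=np.array(f["T_tool_cam"]); R=Rot.from_euler('xyz',s["ee_rot"],degrees=True).as_matrix()
    o=R@T[:3,3]+s["ee_pos"]; d=R@T[:3,:3]@d
    return o+d*(z-o[2])/d[2]
E
python3 - <<'E'
from h import *
im=cv2.imread('pics/w1.png')[0:110,80:400]
cv2.imwrite('pics/w1c.png',cv2.resize(im,None,fx=2.5,fy=2.5,interpolation=cv2.INTER_CUBIC))
im=cv2.imread('pics/w1.png')[0:110,270:380]
cv2.imwrite('pics/w1d.png',cv2.resize(im,None,fx=5,fy=5,interpolation=cv2.INTER_CUBIC))
E
```

```text
(no output)
```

View pics/w1d.png

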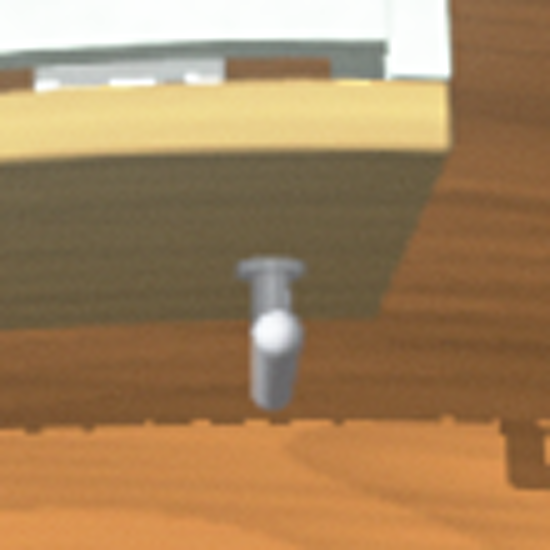

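View pics/w1c.png

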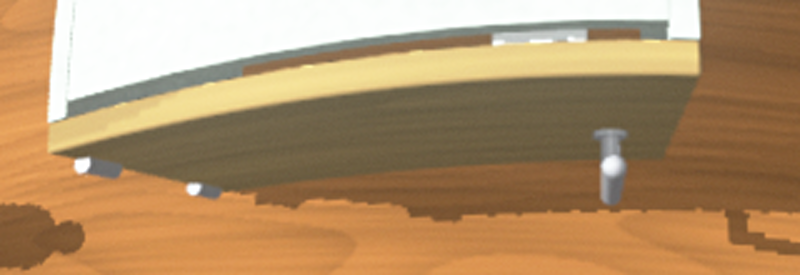

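```bash
cat > m.py <<'E'
from h import *
f=dict(np.load('last_wrist.npz'));s=sensors.state()
for n,u,v,z in(("handle",325.4,65.6,187),("door FR",360,30,200),("door BR",360,16.4,200),("door FL",99.2,61.2,200),("door BL",99.2,49.2,200),("tubA",466,119,72),("tubB",413,206,72),("tubC",514,190,72)):
    print(n,wz(f,s,u,v,z).round(1))
O=np.array([653,41.]);a=np.radians(4.4);X=np.array([np.cos(a),np.sin(a)]);Y=np.array([-np.sin(a),np.cos(a)])
for t in(0,.03,.13):
    H=O+150*Y; D=-Y*np.cos(t)-X*np.sin(t); N=-X*np.cos(t)+Y*np.sin(t)
    print(t,"hinge",H.round(1),"handle",(H+265*D+51*N).round(1),"padc",(H+235*D-14.5*N).round(1),"FR",(H+300*D+16*N).round(1),"BR",(H+300*D).round(1))
E
python3 m.py
```

```text
handle [610.2 -76.2 187. ]
door FR [ 647.8 -108.1  200. ]
door BR [ 662.7 -107.5  200. ]
door FL [625.4 190.5 200. ]
door BL [640.5 192.3 200. ]
tubA [ 575.3 -291.2   72. ]
tubB [ 437.1 -220.2   72. ]
tubC [ 472.7 -400.6   72. ]
0 hinge [641.5 190.6] handle [611.  -77.6] padc [674.  -42.6] FR [ 648.6 -109.8] BR [ 664.5 -108.6]
0.03 hinge [641.5 190.6] handle [602.9 -76.5] padc [667.  -43.5] FR [ 639.5 -109.9] BR [ 655.5 -109.1]
0.13 hinge [641.5 190.6] handle [576.5 -71.4] padc [643.5 -44.9] FR [ 609.6 -108.2] BR [ 625.5 -109. ]
```

>>> servo_tool(
  motion=[30,0.5,-15,0,0,0,50,30,0.5,-15,0,0,0,50,30,0.5,-15,0,0,0,50,31,0,-15,0,0,0,50,0,0,-15,0,0,0,50,0,0,-20,0,0,0,50,0,0,-20,0,0,0,50,0,0,-20,0,0,0,50,0,0,-20,0,0,0,50,0,0,0,0,0,0,50],
)

```text
time_s: 3.3
ee_pos: [606.6, -74.1, 169.0]
ee_rot: [179.5, 0.1, -86.7]
force: [0.2, -0.1, -0.7]
gripper_width: 45.5
```

>>> servo_tool(
  motion=[0,0,0,0,0,0,0,0,0,0,0,0,0,0,0,0,0,0,0,0,0,0,0,0,0,0,0,0,0,0,0,0,0,0,0],
  newtons=25,
)

```text
time_s: 3.72
ee_pos: [610.2, -76.1, 174.0]
ee_rot: [-179.9, -0.0, -86.8]
force: [0.6, 0.7, -1.2]
gripper_width: 15.2
```

>>> servo_tool(
  motion=[0,0,-3,0,0,0,0,0,0,0,0,0,0,0,0,0,0,0,0,0,0],
)

```text
time_s: 3.97
ee_pos: [610.9, -77.7, 171.8]
ee_rot: [-179.8, -0.2, -86.8]
force: [-0.7, -3.5, 7.4]
gripper_width: 7.8
```

>>> servo_tool(
  motion=[-4,0.6,0,0,0,0,0,-4,0.6,0,0,0,0,0,-4,0.6,0,0,0,0,0,-4,0.7,0,0,0,0,0,-4,0.7,0,0,0,0,0,0,0,0,0,0,0,0],
)

```text
time_s: 4.47
ee_pos: [590.1, -74.4, 171.8]
ee_rot: [-179.8, -0.2, -86.8]
force: [-0.8, -4.1, 6.3]
gripper_width: 7.9
```

```bash
python3 - <<'E'
from h import *
s=sensors.state(); print({k:np.round(v,2) for k,v in s.items()})
f=save("wrist","w2.png")
save("top","t2.png",(270,80,470,265),4)
E
```

```text
{'time_s': np.float64(4.47), 'qpos': array([-8.21, 21.35, 90.39, -0.16, 68.05, 78.66]), 'qvel': array([-0.05,  0.43, -0.64,  0.02, -0.16, -0.06]), 'effort': array([  2.24, -39.81, -20.29,   1.13,  -0.17,  -0.06]), 'ee_pos': array([590.11, -74.39, 171.77]), 'ee_rot': array([-179.82,   -0.18,  -86.81]), 'force': array([-0.81, -4.08,  6.32]), 'torque': array([-0.71,  0.34, -0.02]), 'gripper_width': np.float64(7.91)}
```

View pics/w2.png

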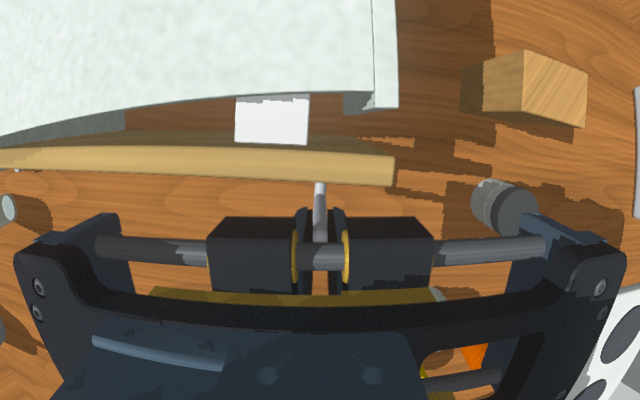

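The door is following; the white pad is visible in the gap at (272,120). I'll pull gently until it stops.

>>> servo_tool(
  motion=[-3,0.5,0,0,0,0,0,-3,0.5,0,0,0,0,0,-3,0.6,0,0,0,0,0,-2,0.4,0,0,0,0,0,0,0,0,0,0,0,0],
)

```text
time_s: 4.98
ee_pos: [579.6, -72.1, 171.8]
ee_rot: [-179.8, -0.1, -86.8]
force: [-0.8, -2.6, 6.9]
gripper_width: 7.9
```

>>> servo_tool(
  motion=[-2,0.4,0,0,0,0,0,-1,0.2,0,0,0,0,0,0,0,0,0,0,0,0],
)

```text
time_s: 5.23
ee_pos: [578.5, -71.9, 171.8]
ee_rot: [-179.6, -0.2, -86.8]
force: [3.3, -4.4, 4.8]
gripper_width: 8.4
```

The catch has stopped the door, with force x rising to 3 N. Next I release the handle and rise.

>>> servo_tool(
  motion=[1,0,0,0,0,0,40,0,0,0,0,0,0,40,0,0,0,0,0,0,40,0,0,15,0,0,0,40,0,0,25,0,0,0,40,0,0,30,0,0,0,40,0,0,30,0,0,0,40,0,0,0,0,0,0,0,0,0,0,0,0,0,0],
)

```text
time_s: 5.98
ee_pos: [577.1, -70.0, 271.0]
ee_rot: [-179.9, -0.0, -86.8]
force: [-0.4, 0.2, -1.0]
gripper_width: 25.8
```

```bash
python3 - <<'E'
from h import *
s=sensors.state(); print({k:np.round(v,2) for k,v in s.items()})
f=save("wrist","w3.png")
im=cv2.imread('pics/w3.png')[60:260,160:440]
cv2.imwrite('pics/w3c.png',cv2.resize(im,None,fx=2.8,fy=2.8,interpolation=cv2.INTER_CUBIC))
E
```

```text
{'time_s': np.float64(5.98), 'qpos': array([-8.060e+00,  1.702e+01,  8.243e+01,  2.000e-02,  8.042e+01,
        7.872e+01]), 'qvel': array([-0.14,  1.64,  3.66, -0.04, -0.5 ,  0.  ]), 'effort': array([-1.000e-02, -4.308e+01, -2.590e+01,  5.000e-02, -7.000e-02,
        0.000e+00]), 'ee_pos': array([577.12, -69.99, 271.02]), 'ee_rot': array([-179.86,   -0.  ,  -86.79]), 'force': array([-0.37,  0.25, -0.97]), 'torque': array([-0.02,  0.17,  0.02]), 'gripper_width': np.float64(25.81)}
```

View pics/w3c.png

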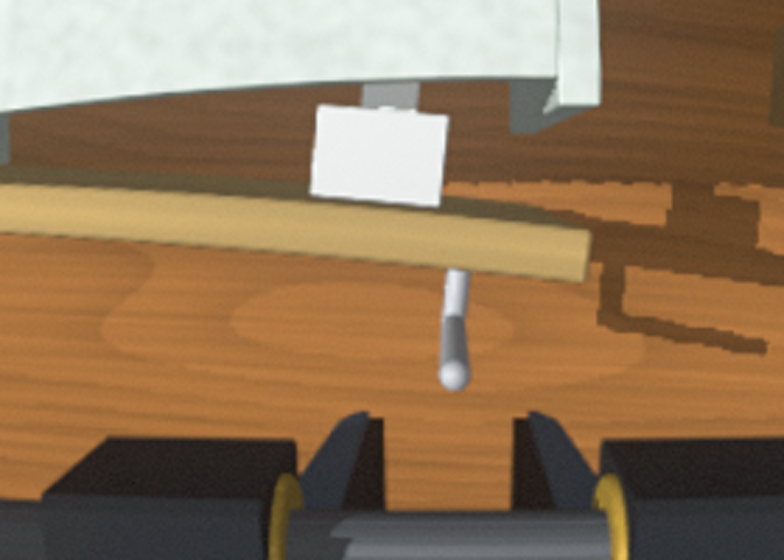

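```bash
python3 - <<'E'
from h import *
f=dict(np.load('last_wrist.npz'));s=dict(ee_rot=np.array([-179.86,0,-86.79]),ee_pos=np.array([577.12,-69.99,271.02]))
for n,x,y,z in(("padc",380,155,184),("pad bl",318,105,184),("padbr",448,116,184),("fr",440,206,184),("handle",455,374,187),("doorBR",592,230,200),("doorFR",585,282,200),("board edge",400,80,200),("doorback left",10,184,200)):
    print(n,wz(f,s,160+x/2.8,60+y/2.8,z).round(1))
s=sensors.state();print(s["ee_pos"].round(1))
E
```

```text
padc [645.5 -45.4 184. ]
pad bl [660.2 -25.6 184. ]
padbr [658.4 -65.3 184. ]
fr [630.8 -64.5 184. ]
handle [579.3 -72.  187. ]
doorBR [ 627.4 -108.8  200. ]
doorFR [ 612.1 -108.   200. ]
board edge [667.2 -51.2 200. ]
doorback left [635.4  70.  200. ]
[576.3 -69.9 269.3]
```

The pad centre is at (645.5, −45.4), and the 36 mm gap runs from x 631 to 667. I'll turn the jaws across the door and go above the pad with the fingers shut.

>>> servo_tool(
  motion=[7,2.5,0,0,0,0.122,0,7,2.5,0,0,0,0.122,0,7,2.5,0,0,0,0.122,0,7,2.5,0,0,0,0.122,0,7,2.5,0,0,0,0.122,0,7,2.5,0,0,0,0.122,0,7,2.5,0,0,0,0.122,0,7,2.5,0,0,0,0.122,0,7,2.5,0,0,0,0.122,0,7,2,0,0,0,0.122,0],
  newtons=40,
)

```text
time_s: 6.87
ee_pos: [645.9, -45.3, 267.1]
ee_rot: [180.0, 0.3, -16.5]
force: [-0.2, 0.4, -0.0]
gripper_width: 0.2
```

>>> servo_tool(
  motion=[0,0,-10,0,0,0.122,0,0,0,-10,0,0,0.122,0,0,0,-10,0,0,0,0,0,0,-10,0,0,0,0,0,0,0,0,0,0,0,0,0,0,0,0,0,0],
)

```text
time_s: 7.37
ee_pos: [646.1, -45.7, 228.4]
ee_rot: [-180.0, 0.2, -3.0]
force: [-0.3, 0.2, 0.1]
gripper_width: 0.3
```

```bash
python3 - <<'E'
from h import *
s=sensors.state(); print({k:np.round(v,2) for k,v in s.items()})
f=save("wrist","w4.png")
f=save("scene","s4.png",(220,160,460,340),3.2)
E
```

```text
{'time_s': np.float64(7.37), 'qpos': array([-5.07, 24.47, 77.15,  0.  , 78.53, -2.04]), 'qvel': array([ 0.  , -0.97, -2.05, -0.16,  0.22, -0.39]), 'effort': array([ 2.000e-02, -4.683e+01, -2.338e+01,  7.000e-02,  5.000e-02,
        1.000e-02]), 'ee_pos': array([646.09, -45.72, 228.38]), 'ee_rot': array([-1.7999e+02,  1.5000e-01, -3.0200e+00]), 'force': array([-0.27,  0.23,  0.12]), 'torque': array([-0.13,  0.03,  0.01]), 'gripper_width': np.float64(0.34)}
```

View pics/w4.png

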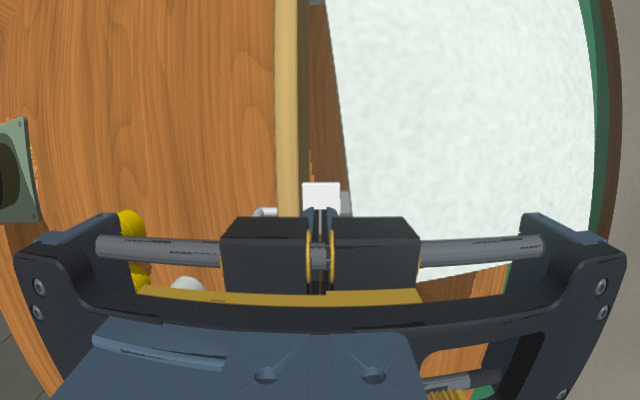

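View pics/s4.png

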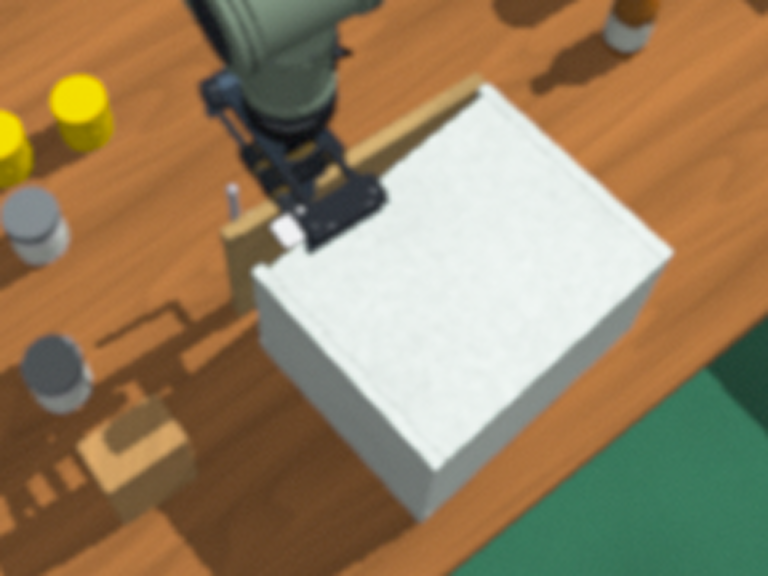

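The fingertips are lined up over the pad. Lowering to contact.

>>> servo_tool(
  motion=[0,0,-8,0,0,0,0,0,0,-8,0,0,0,0,0,0,-6,0,0,0,0,0,0,-5,0,0,0,0,0,0,0,0,0,0,0],
)

```text
time_s: 7.88
ee_pos: [645.9, -45.7, 201.0]
ee_rot: [-180.0, 0.2, -2.9]
force: [-0.1, -0.1, -0.1]
gripper_width: 0.5
```

>>> servo_tool(
  motion=[0,0,-4,0,0,0,0,0,0,-4,0,0,0,0,0,0,-2,0,0,0,0,0,0,0,0,0,0,0],
)

```text
time_s: 8.22
ee_pos: [646.5, -45.7, 192.2]
ee_rot: [-180.0, 0.0, -2.9]
force: [-0.0, -0.0, 0.1]
gripper_width: 0.2
```

```bash
python3 - <<'E'
from h import *
s=sensors.state(); print({k:np.round(v,2) for k,v in s.items()})
f=save("wrist","w5.png",(220,120,420,320),4)
f=save("scene","s5.png",(260,190,360,260),8)
E
```

```text
{'time_s': np.float64(8.22), 'qpos': array([-5.06, 25.5 , 80.67, -0.  , 73.87, -2.14]), 'qvel': array([ 0.04, -0.23, -0.61, -0.06,  0.4 ,  0.08]), 'effort': array([ 0.000e+00, -4.839e+01, -2.361e+01,  7.000e-02, -1.000e-02,
        0.000e+00]), 'ee_pos': array([646.48, -45.75, 192.19]), 'ee_rot': array([-1.80e+02,  5.00e-02, -2.92e+00]), 'force': array([-0.02, -0.03,  0.05]), 'torque': array([-0.1 ,  0.03,  0.02]), 'gripper_width': np.float64(0.24)}
```

View pics/w5.png

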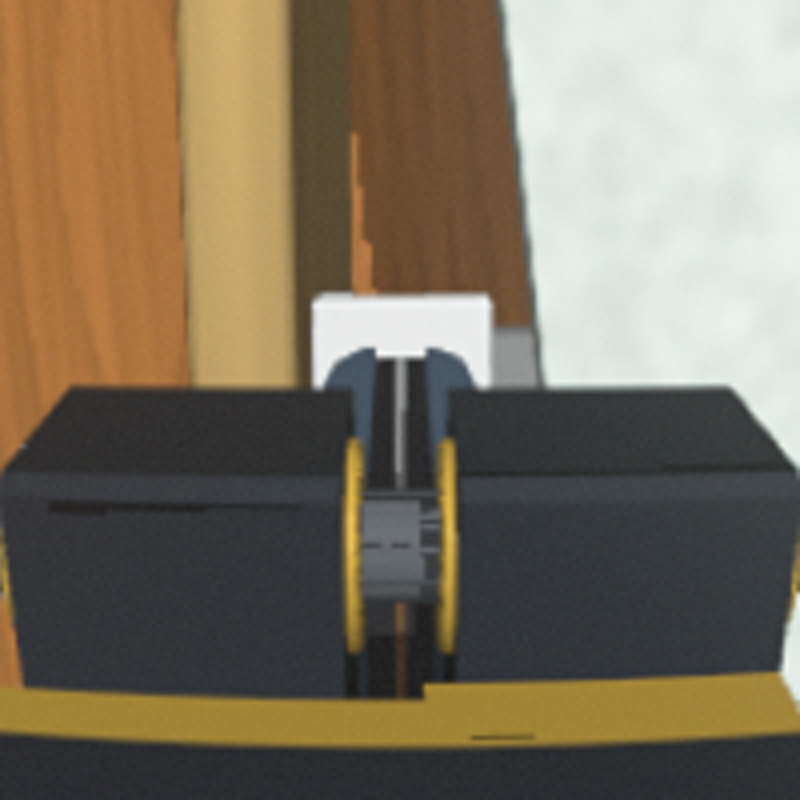

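View pics/s5.png

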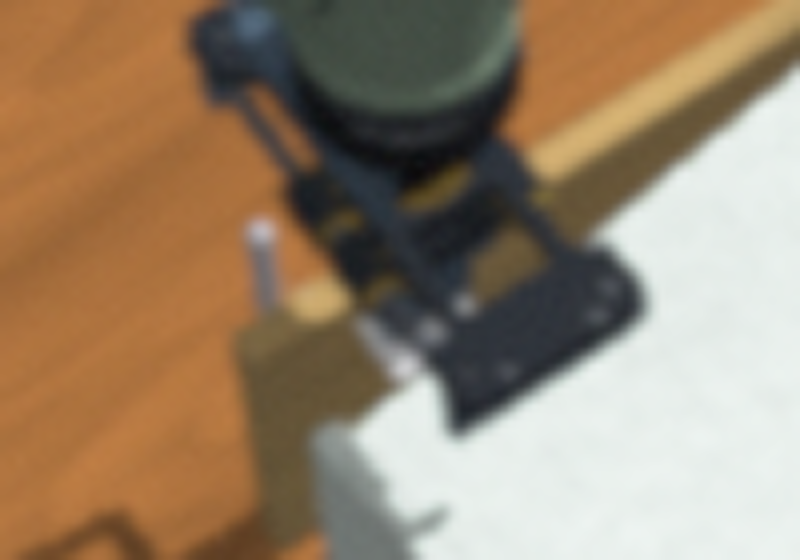

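>>> servo_tool(
  motion=[0,0,-2,0,0,0,0,0,0,-1,0,0,0,0,0,0,0,0,0,0,0],
)

```text
time_s: 8.57
ee_pos: [646.6, -45.8, 189.6]
ee_rot: [-180.0, 0.0, -2.9]
force: [0.6, -0.9, 0.4]
gripper_width: 0.4
```

```bash
cat >> h.py <<'E'
def wd(f,s,u,v):
    dx,dy=u-f["cx"],v-f["cy"]; r=np.hypot(dx,dy); th=r/f["fx"]
    d=np.array([np.sin(th)*dx/r,-np.sin(th)*dy/r,-np.cos(th)]); d=d/np.cos(th)*float(f["depth"][int(v),int(u)])
    T=np.array(f["T_tool_cam"]); R=Rot.from_euler('xyz',s["ee_rot"],degrees=True).as_matrix()
    return R@(T[:3,:3]@d+T[:3,3])+s["ee_pos"]
E
python3 - <<'E'
from h import *
s=sensors.state(); f=save("wrist","w6.png",(220,120,420,320),4)
for n,x,y in(("pad",400,320),("pad2",350,320),("pad3",450,320),("pad L",360,305),("door top",240,250),("door top2",230,150),("board",650,100),("fing",345,370),("fingR",455,370),("dark mid",400,420)):
    print(n,wd(f,s,220+x/4,120+y/4).round(1))
print(s["ee_pos"],s["force"])
E
```

```text
pad [646.8 -27.1 186.2]
pad2 [639.1 -27.  185.5]
pad3 [654.3 -27.6 185.9]
pad L [640.7 -25.2 183.4]
door top [625.3 -12.2 200.7]
door top2 [625.2   1.9 202.1]
board [682.5   6.  201.4]
fing [639.3 -27.8 208.7]
fingR [654.1 -28.8 207.7]
dark mid [646.6 -29.5 225.1]
[646.64095207 -45.7615509  189.58429381] [ 0.55751714 -0.85318123  0.36824226]
```

View pics/w6.png

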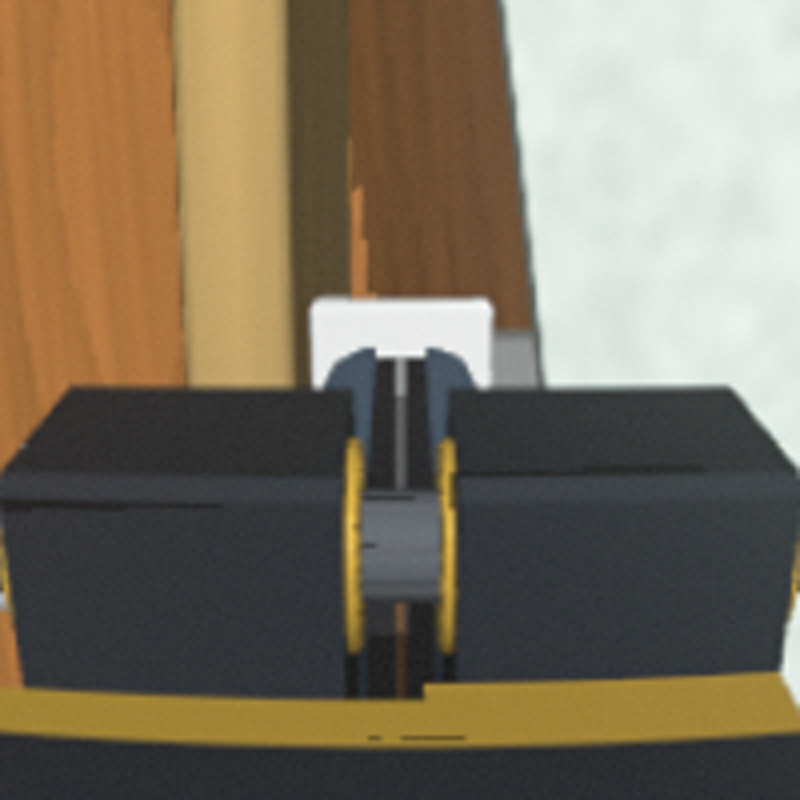

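>>> servo_tool(
  motion=[0,0,-2,0,0,0,0,0,0,-2,0,0,0,0,0,0,0,0,0,0,0],
)

```text
time_s: 8.87
ee_pos: [646.5, -45.8, 185.2]
ee_rot: [-180.0, 0.0, -2.9]
force: [0.3, -0.8, -0.1]
gripper_width: 0.5
```

>>> servo_tool(
  motion=[0,0,-2,0,0,0,0,0,0,-2,0,0,0,0,0,0,0,0,0,0,0],
)

```text
time_s: 9.12
ee_pos: [646.4, -45.7, 181.2]
ee_rot: [-180.0, 0.1, -2.9]
force: [0.0, 0.4, -0.1]
gripper_width: 0.5
```

```bash
python3 - <<'E'
from h import *
s=sensors.state(); f=save("wrist","w7.png",(220,120,420,320),4)
for n,x,y in(("pad",400,320),("pad2",350,320),("pad3",450,320),("door top",240,250),("door top2",230,150),("board",650,100)):
    print(n,wd(f,s,220+x/4,120+y/4).round(1))
print(s["ee_pos"],s["force"])
E
```

```text
pad [646.6 -25.4 184.4]
pad2 [639.4 -24.8 185.1]
pad3 [653.9 -25.6 185.1]
door top [626.3 -10.5 200.8]
door top2 [626.2   2.9 202.2]
board [680.6   6.7 201.4]
[646.44925245 -45.7496458  181.18544593] [ 0.04108606  0.36688532 -0.06608266]
```

View pics/w7.png

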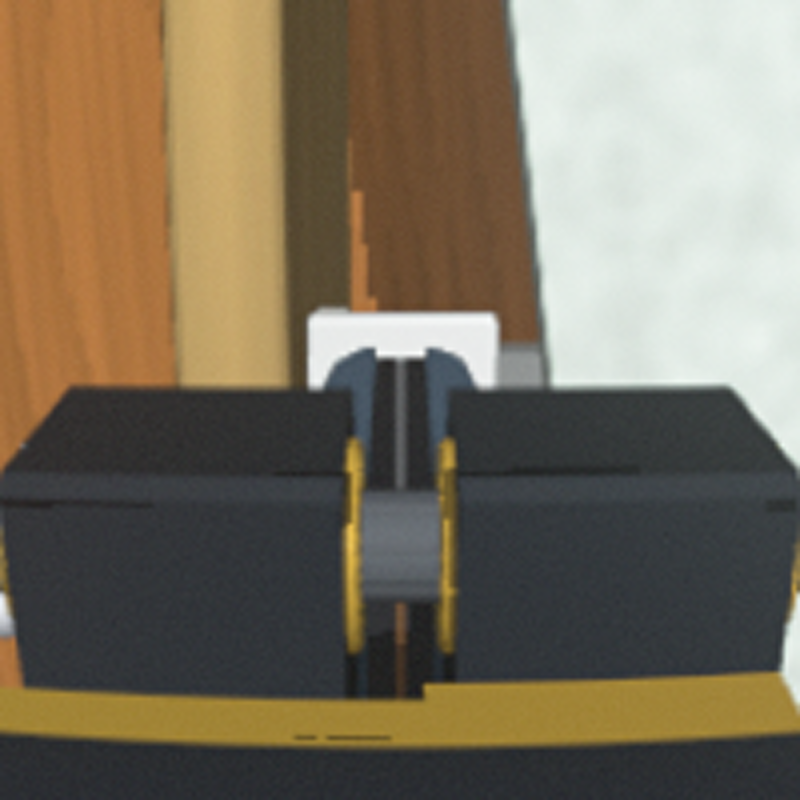

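```bash
cat >> h.py <<'E'
def wproj(f,s,p):
    T=np.array(f["T_tool_cam"]); R=Rot.from_euler('xyz',s["ee_rot"],degrees=True).as_matrix()
    t=R.T@(np.array(p)-s["ee_pos"]); c=T[:3,:3].T@(t-T[:3,3]); th=np.arctan2(np.hypot(c[0],c[1]),-c[2]); n=np.hypot(c[0],c[1])
    return f["cx"]+f["fx"]*th*c[0]/n, f["cy"]-f["fx"]*th*c[1]/n
E
python3 - <<'E'
from h import *
s=sensors.state(); f=dict(np.load('last_wrist.npz'))
for z in(184,178,172,166):
    print(z,[((np.array(wproj(f,s,p+(z,)))-[220,120])*4).round(0).tolist() for p in((630.8,-25),(659.5,-26.5))])
d=f["depth"]; print(d[190:215:3,296:346:5].round(0))
for zz in (5,10,15,19,25): 
  p=s["ee_pos"]+np.array([0,10,-zz]); print(zz,((np.array(wproj(f,s,p))-[220,120])*4).round(0))
E
```

```text
184 [[291.0, 322.0], [487.0, 322.0]]
178 [[295.0, 311.0], [484.0, 312.0]]
172 [[298.0, 302.0], [482.0, 302.0]]
166 [[301.0, 293.0], [479.0, 293.0]]
[[192. 243. 322. 368. 368. 368. 368. 367. 367. 367.]
 [195. 240. 322. 369. 369. 369. 368. 368. 368. 368.]
 [192. 242. 322. 369. 370. 369. 370. 370. 370. 369.]
 [193. 181. 181. 181. 181. 181. 181. 180. 180. 180.]
 [193. 181. 180. 180. 180. 180. 181. 181. 180. 181.]
 [193. 180. 181. 181. 181. 182.   0. 180. 181. 182.]
 [193. 181. 181. 174. 183. 181. 172. 173. 181. 181.]
 [193. 182. 168. 169. 174. 174. 169. 170. 171. 182.]
 [192. 182. 162. 163. 167. 167. 164. 162. 162. 183.]]
5 [402. 371.]
10 [402. 362.]
15 [402. 353.]
19 [402. 346.]
25 [402. 336.]
```

```bash
python3 - <<'E'
from h import *
s=sensors.state(); f=dict(np.load('last_wrist.npz'))
for nm,p,r in(("w4",[646.09,-45.72,228.38],[-179.99,.15,-3.02]),("w5",[646.48,-45.75,192.19],[180,.05,-2.92]),("w6",[646.64,-45.76,189.58],[180,.05,-2.92]),("w7",[646.45,-45.75,181.19],[180,.05,-2.92])):
    t=dict(ee_pos=np.array(p),ee_rot=np.array(r))
    print(nm,[(z,((np.array(wproj(f,t,(659.5,-26.5,z)))-[220,120])*4).round(0).tolist()) for z in(184,178,172)])
E
python3 - <<'E'
import cv2
im=cv2.imread('pics/w4.png')[120:320,220:420]; cv2.imwrite('pics/w4c.png',cv2.resize(im,None,fx=4,fy=4,interpolation=cv2.INTER_CUBIC))
E
```

```text
w4 [(184, [472.0, 256.0]), (178, [471.0, 250.0]), (172, [469.0, 243.0])]
w5 [(184, [483.0, 304.0]), (178, [480.0, 295.0]), (172, [478.0, 286.0])]
w6 [(184, [483.0, 308.0]), (178, [480.0, 299.0]), (172, [478.0, 290.0])]
w7 [(184, [488.0, 322.0]), (178, [485.0, 312.0]), (172, [483.0, 302.0])]
```

View pics/w4c.png

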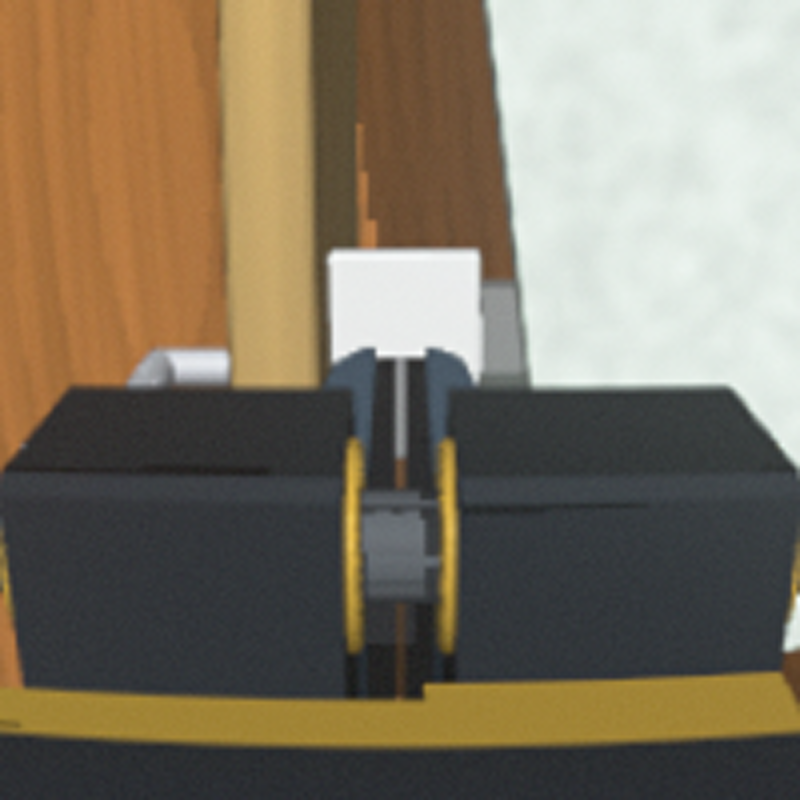

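```bash
python3 - <<'E'
from h import *
s=sensors.state(); f=dict(np.load('last_wrist.npz'))
for u,v in((260,225),(260,240),(300,220),(300,240),(307,212),(310,214),(308,218),(309,225),(320,230),(330,212)): print(u,v,(wd(f,s,u,v)-s["ee_pos"]).round(0))
d=f["depth"]; print(d[204:222:2,300:342:3].round(0))
E
```

```text
260 225 [-15.  39.  99.]
260 240 [-14.  39. 109.]
300 220 [-5. 39. 94.]
300 240 [ -4.  39. 109.]
307 212 [-7. 18. 18.]
310 214 [-5. 18. 22.]
308 218 [-6. 18. 29.]
309 225 [-5. 18. 40.]
320 230 [-0. 16. 43.]
330 212 [ 5. 17. 18.]
[[181. 180. 180. 180. 182. 180. 180. 181. 181. 181. 180. 181. 181. 181.]
 [181. 181. 181. 181. 182. 181. 182. 182. 180. 181. 180. 180. 180. 181.]
 [181. 181. 181. 173. 175. 182. 180. 181. 181. 174. 173. 173. 181. 182.]
 [182. 171. 170. 169. 170. 173. 175. 175. 175. 169. 169. 169. 170. 182.]
 [181. 168. 167. 166. 167. 173. 172. 172. 173. 167. 167. 168. 167. 181.]
 [181. 164. 162. 162. 163. 169. 168. 167. 167. 163. 163. 163. 162. 183.]
 [183. 159. 159. 159.   0. 164. 163. 163. 165. 159. 160. 160. 158. 160.]
 [ 90.  91.  90. 156. 156. 162. 161. 161. 162. 156. 158.  90.  90.  91.]
 [ 88.  89.  89. 153. 152. 157. 158. 158. 157. 154. 154.  89.  89.  87.]]
```

The depth shows the real fingertips about 10 mm behind the reported TCP instead of 19 mm ahead, so they are still about 7 mm above the pad. I'll keep lowering and watch the force.

>>> servo_tool(
  motion=[0,0,-2,0,0,0,0,0,0,-2,0,0,0,0,0,0,-2,0,0,0,0,0,0,0,0,0,0,0],
)

```text
time_s: 9.5
ee_pos: [646.9, -45.8, 175.9]
ee_rot: [180.0, -0.0, -2.9]
force: [-0.8, -0.1, 2.5]
gripper_width: 0.2
```

>>> servo_tool(
  motion=[0,0,-2,0,0,0,0,0,0,0,0,0,0,0],
)

```text
time_s: 9.67
ee_pos: [647.0, -45.8, 174.0]
ee_rot: [180.0, -0.1, -2.9]
force: [-0.8, 0.0, 3.2]
gripper_width: 0.6
```

Contact came at z≈175.5 with about 3 N. Pressing 11 mm.

>>> servo_tool(
  motion=[0,0,-3,0,0,0,0,0,0,-3,0,0,0,0,0,0,-3,0,0,0,0,0,0,-1,0,0,0,0,0,0,0,0,0,0,0],
)

```text
time_s: 10.08
ee_pos: [647.0, -45.8, 163.8]
ee_rot: [180.0, -0.0, -2.9]
force: [0.0, 0.5, 5.4]
gripper_width: 0.7
```

>>> servo_tool(
  motion=[0,0,-2,0,0,0,0,-3,0.2,-0.5,0,0,0,0,-4,0.3,0,0,0,-0.013,0,-4,0.4,0,0,0,-0.017,0,0,0,0,0,0,0,0],
)

```text
time_s: 10.5
ee_pos: [636.2, -45.6, 163.0]
ee_rot: [179.9, -0.2, -4.7]
force: [-0.2, -1.9, 9.3]
gripper_width: 0.3
```

>>> servo_tool(
  motion=[-4,0.5,0,0,0,-0.017,0,-4,0.5,0,0,0,-0.017,0,-4,0.6,0,0,0,-0.017,0,0,0,0,0,0,0,0],
)

```text
time_s: 10.83
ee_pos: [624.1, -44.8, 163.1]
ee_rot: [179.9, -0.2, -7.6]
force: [-0.3, -3.5, 9.0]
gripper_width: 0.3
```

```bash
python3 - <<'E'
from h import *
s=sensors.state(); f=save("wrist","w8.png")
print(s["ee_pos"],s["force"])
f=save("scene","s8.png",(220,160,460,340),3.2)
E
```

```text
[624.12474204 -44.79013328 163.05475178] [-0.27333451 -3.54405372  9.00611995]
```

View pics/w8.png

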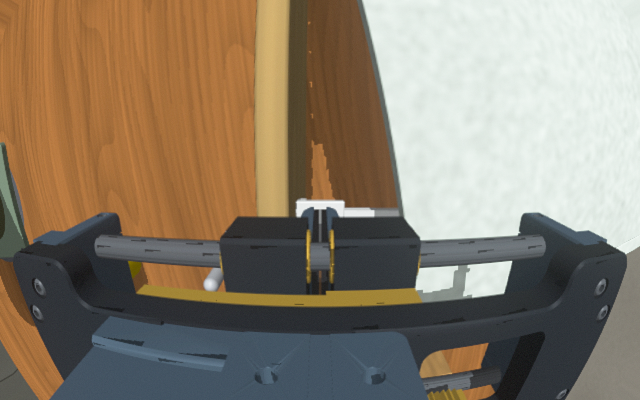

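View pics/s8.png

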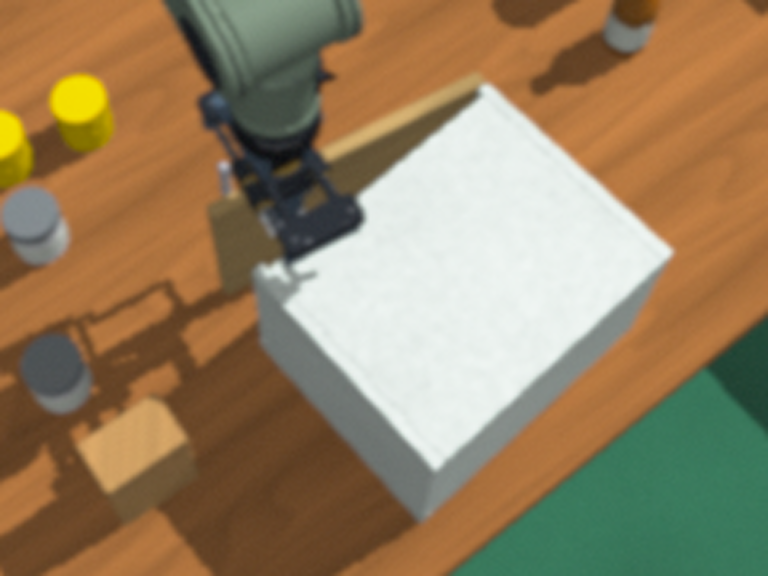

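The door passes with the catch pressed. I'll pull on further before lifting off the pad.

>>> servo_tool(
  motion=[-5,0.8,0,0,0,-0.021,0,-5,0.9,0,0,0,-0.021,0,-5,1,0,0,0,-0.021,0,-5,1.1,0,0,0,-0.021,0,-5,1.2,0,0,0,-0.021,0,-5,1.3,0,0,0,-0.021,0,-5,1.5,0,0,0,-0.021,0],
)

```text
time_s: 11.52
ee_pos: [589.3, -38.6, 163.0]
ee_rot: [179.7, -0.3, -16.0]
force: [-1.4, -7.1, 11.6]
gripper_width: 0.0
```

```bash
cat > arc.py <<'E'
import numpy as np
a=np.radians(4.4);X=np.array([np.cos(a),np.sin(a)]);Y=np.array([-np.sin(a),np.cos(a)]);O=np.array([653,41.]);H=O+150*Y
def pos(t,r,d): 
    D=-Y*np.cos(t)-X*np.sin(t); N=-X*np.cos(t)+Y*np.sin(t); return H+r*D-d*N
if __name__=="__main__":
    ts=np.append(.356+.112*np.arange(12),1.70)
    P=[pos(t,235,13) for t in ts]
    for i in range(1,len(ts)): print(round(ts[i],3),(P[i]-P[i-1]).round(1))
    print(P[-1])
E
python3 arc.py
```

```text
0.468 [-25.3   7.3]
0.58 [-24.3  10.1]
0.692 [-23.1  12.7]
0.804 [-21.5  15.2]
0.916 [-19.7  17.5]
1.028 [-17.6  19.6]
1.14 [-15.3  21.5]
1.252 [-12.8  23. ]
1.364 [-10.1  24.3]
1.476 [-7.4 25.3]
1.588 [-4.5 26. ]
1.7 [-1.5 26.3]
[406.13380428 189.88628378]
```

>>> servo_tool(
  motion=[0,0,5,0,0,0,0,0,0,5,0,0,0,0,0,0,5,0,0,0,0,0,0,2,0,0,0,0,0,0,0,0,0,0,0],
)

```text
time_s: 11.93
ee_pos: [588.8, -35.1, 178.0]
ee_rot: [-180.0, 0.0, -16.0]
force: [0.1, 0.1, 2.3]
gripper_width: 0.6
```

>>> servo_tool(
  motion=[0,-3,1,0,0,0,0,-12,3.5,0,0,0,-0.056,0,-13,4,0,0,0,-0.056,0,-12,5,0,0,0,-0.056,0,-12,5,0,0,0,-0.056,0,0,0,0,0,0,0,0],
)

```text
time_s: 12.43
ee_pos: [537.3, -20.1, 178.4]
ee_rot: [179.9, 0.2, -28.8]
force: [-0.2, -0.6, 0.0]
gripper_width: 0.3
```

```bash
python3 - <<'E'
from h import *
s=sensors.state(); f=save("wrist","w9.png")
print(s["ee_pos"],s["force"])
f=save("scene","s9.png",(220,160,460,340),3.2)
E
```

```text
[537.25888285 -20.137314   178.40308066] [-0.19554759 -0.5895666   0.02376913]
```

View pics/w9.png

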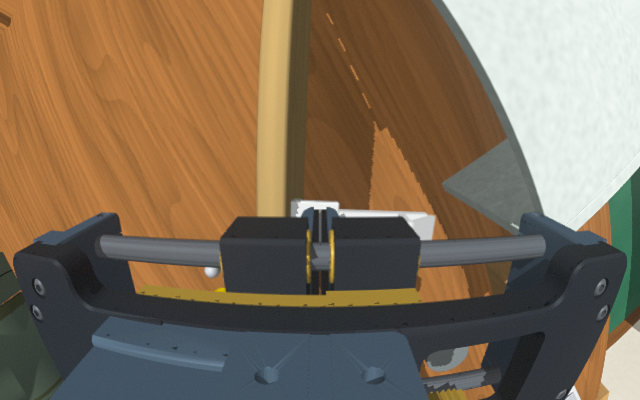

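Working: the door swings with the fingers. I'll continue the arc.

>>> servo_tool(
  motion=[-23,13,0,0,0,-0.112,0,-21.5,15,0,0,0,-0.112,0,-20,17.5,0,0,0,-0.112,0,-18,19.5,0,0,0,-0.112,0,-15,21.5,0,0,0,-0.112,0,-13,23,0,0,0,-0.112,0,-10,24,0,0,0,-0.112,0,-7.5,25,0,0,0,-0.112,0,-4.5,26,0,0,0,-0.112,0,-1.5,26,0,0,0,-0.112,0],
)

```text
time_s: 13.37
ee_pos: [405.6, 190.5, 179.2]
ee_rot: [180.0, -0.0, -93.2]
force: [1.1, -1.1, -0.0]
gripper_width: 0.2
```

>>> servo_tool(
  motion=[0,0,0,0,0,0,0,0,0,0,0,0,0,0],
)

```text
time_s: 13.53
ee_pos: [406.3, 190.4, 179.0]
ee_rot: [180.0, -0.0, -92.7]
force: [-0.3, -0.2, -1.2]
gripper_width: 0.4
```

```bash
python3 - <<'E'
from h import *
s=sensors.state(); f=save("wrist","w10.png")
print(s["ee_pos"],s["force"],s["ee_rot"],s["qpos"])
f=save("scene","s10.png")
f=save("top","t10.png")
E
```

```text
[406.3480461  190.44366387 179.00528661] [-0.32905011 -0.21045408 -1.15320428] [ 1.79999806e+02 -2.20981356e-02 -9.27293013e+01] [ 2.36577322e+01  8.23330869e+00  1.07716735e+02 -2.19178833e-02
  6.40599530e+01  1.16396623e+02]
```

View pics/s10.png

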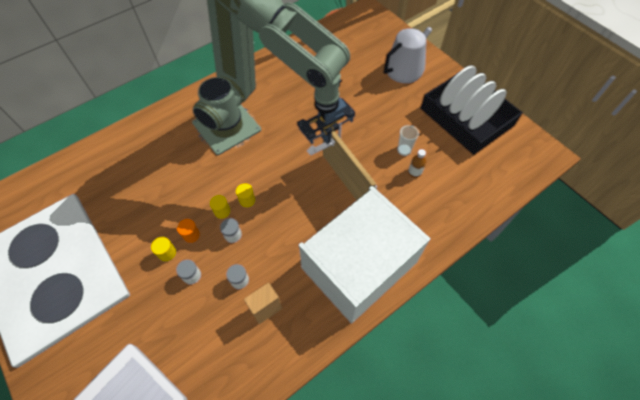

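View pics/t10.png

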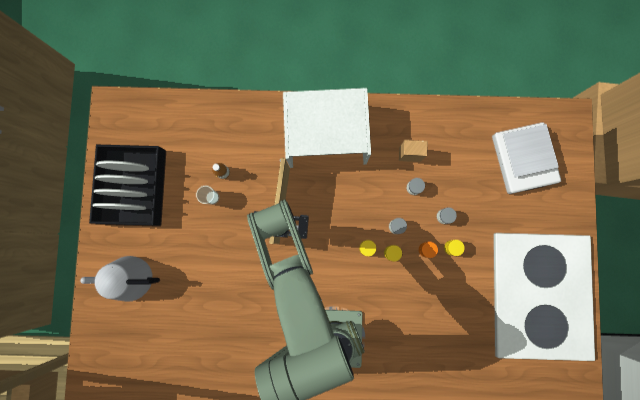

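The door is wide open (about 1.7 rad). I'll fit a quick arm model from the logged poses to see which tool tilt is reachable.

```bash
python3 - <<'E'
import numpy as np
from scipy.optimize import least_squares
D=np.array([(18.352,89.708,574.5,206.9),(7.95,86.5,495.2,327.1),(21.35,90.39,594.8,171.8),(17.02,82.43,581.4,271.0),(24.47,77.15,647.7,228.4),(25.5,80.67,648.1,192.2),(8.233,107.717,448.75,179.0)])
q2,q3=np.radians(D[:,0]),np.radians(D[:,1])
# r=a+L1 s2 + A s(2+3)+B c(2+3); z=k+L1 c2 + A c23 - B s23
def model(p):
    a,k,L1,A,B=p; s=q2+q3
    return np.r_[a+L1*np.sin(q2)+A*np.sin(s)+B*np.cos(s)-D[:,2], k+L1*np.cos(q2)+A*np.cos(s)-B*np.sin(s)-D[:,3]]
r=least_squares(model,[0,100,400,400,0]); print(r.x.round(1),np.abs(r.fun).max(), r.fun.round(1))
E
```

```text
[   0.  -203.4  592.   416.6   23.5] 1.0810042314143402 [ 0.6  0.2 -1.1 -1.1  0.8  0.3  0.3  0.  -0.  -0.   0.   0.   0.1 -0. ]
```

>>> servo_tool(
  motion=[0,-10,20,0,0,0,0,0,-35,30,0,0,0,60,0,-40,35,0,0,0,80,0,-40,35,0,0,0,80,0,-40,0,0,0,0,80,0,-40,0,0,0,0,80,0,-40,0,0,0,0,80,-6,-40,0,0,0,0,80,-10,-40,0,0,0,0,80,-10,-40,0,0,0,0,80],
)

```text
time_s: 14.52
ee_pos: [378.5, -157.6, 281.4]
ee_rot: [-180.0, -0.0, -93.0]
force: [1.3, 0.1, -1.0]
gripper_width: 57.6
```

>>> servo_tool(
  motion=[-10,-40,0,0,0,0,80,0,-10,0,0,0,0,80,0,0,0,0,0,0,80,0,0,0,0,0,0,80],
)

```text
time_s: 14.85
ee_pos: [369.3, -205.3, 281.1]
ee_rot: [180.0, 0.1, -93.1]
force: [-0.3, 0.0, 0.7]
gripper_width: 72.9
```

```bash
python3 - <<'E'
from h import *
s=sensors.state(); f=save("wrist","w11.png")
print(s["ee_pos"],s["force"],s["ee_rot"],s["qpos"])
E
```

```text
[ 369.26130403 -205.26346104  281.09597501] [-0.30288226  0.04148688  0.67661753] [ 1.79981133e+02  5.47898319e-02 -9.31331550e+01] [-3.06607067e+01  1.86198498e+00  9.97799080e+01  4.06982985e-02
  7.84001636e+01  6.24642412e+01]
```

View pics/w11.png

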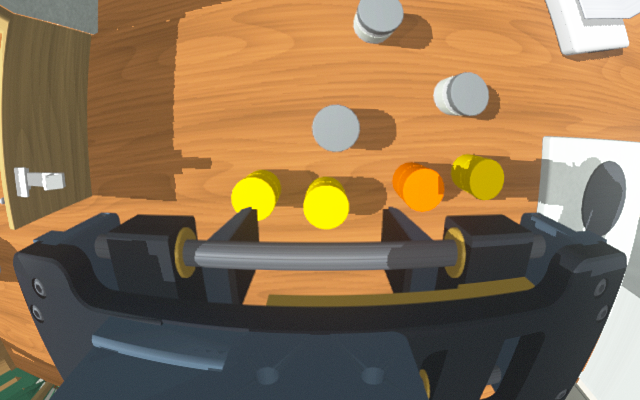

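The grey lids show at (336,128) for B, (381,16) for A and (467,95) for C. The yellow and orange ones sit in the row below at (253,197), (326,203), (420,188) and (480,178), and I leave them alone.

```bash
python3 - <<'E'
from h import *
f=dict(np.load('last_wrist.npz'));s=sensors.state()
for n,u,v in(("B",335.5,128),("A",381,16),("C",467,95),("y1",253,197),("y2",326,204),("or",421,190),("y3",481,178)): print(n,wz(f,s,u,v,72).round(1), wd(f,s,u,v).round(1))
E
```

```text
B [ 423.7 -226.5   72. ] [ 423.7 -226.4   73.7]
A [ 568.6 -292.4   72. ] [ 567.7 -291.9   74.4]
C [ 465.7 -405.5   72. ] [ 465.6 -404.9   73.2]
y1 [ 340.9 -114.9   72. ] [ 341.4 -115.4   74.1]
y2 [ 326.6 -209.9   72. ] [ 326.7 -209.9   72.2]
or [ 338.8 -337.3   72. ] [ 339.5 -336.4   74.7]
y3 [ 351.6 -429.    72. ] [ 351.9 -428.2   73.4]
```

>>> servo_tool(
  motion=[18,-7,-35,0,0,0,95,18,-7,-35,0,0,0,95,18,-7,-35,0,0,0,95,0,0,-35,0,0,0,95,0,0,-30,0,0,0,95,0,0,-30,0,0,0,95,0,0,0,0,0,0,95,0,0,0,0,0,0,95],
  newtons=20,
)

```text
time_s: 15.57
ee_pos: [423.5, -224.1, 80.7]
ee_rot: [179.8, 0.1, -92.9]
force: [1.1, -1.3, 0.5]
gripper_width: 86.4
```

>>> servo_tool(
  motion=[0,0,-20,0,0,0,95,0,0,-20,0,0,0,95,0,0,-18,0,0,0,95,0,0,0,0,0,0,95,0,0,0,0,0,0,50,0,0,0,0,0,0,50,0,0,0,0,0,0,50,0,0,0,0,0,0,50],
)

```text
time_s: 16.23
ee_pos: [424.8, -226.4, 24.8]
ee_rot: [-179.8, -0.1, -93.0]
force: [-0.3, -2.7, 1.0]
gripper_width: 62.8
```

>>> servo_tool(
  motion=[0,0,0,0,0,0,40,0,0,0,0,0,0,40,0,0,10,0,0,0,40,0,0,10,0,0,0,40,0,0,10,0,0,0,40,0,0,0,0,0,0,40],
)

```text
time_s: 16.73
ee_pos: [424.8, -226.4, 54.9]
ee_rot: [-179.8, -0.1, -93.0]
force: [0.5, -0.1, -0.9]
gripper_width: 59.6
```

```bash
python3 - <<'E'
from h import *
s=sensors.state(); f=save("wrist","w12.png")
print(s["ee_pos"],s["force"],s["gripper_width"])
E
```

```text
[ 424.78818857 -226.42431446   54.86749959] [ 0.51546092 -0.07394505 -0.90609118] 59.63962408453293
```

View pics/w12.png

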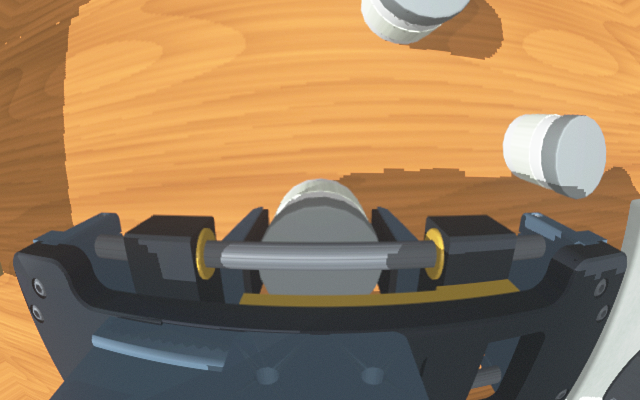

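>>> servo_tool(
  motion=[13,26,0,0,0,0,40,13,26,0,0,0,0,40,13,26,0,0,0,0,40,13,26,0,0,0,0,40,13,26,0,0,0,0,40,13,26,0,0,0,0,40,13,26,0,0,0,0,40,13,26,0,0,0,0,40,14,26,0,0,0,0,40,15,26,0,0,0,0,40],
)

```text
time_s: 17.62
ee_pos: [556.3, 35.6, 52.3]
ee_rot: [179.9, -0.0, -93.0]
force: [0.8, 0.3, -1.2]
gripper_width: 59.9
```

>>> servo_tool(
  motion=[0,0,-12,0,0,0,40,0,0,-12,0,0,0,40,0,0,-5,0,0,0,40,0,0,0,0,0,0,40,0,0,0,0,0,0,40],
)

```text
time_s: 18.03
ee_pos: [556.1, 34.1, 23.6]
ee_rot: [179.9, -0.0, -93.0]
force: [-0.1, -0.2, -1.7]
gripper_width: 59.4
```

>>> servo_tool(
  motion=[0,0,0,0,0,0,85,0,0,0,0,0,0,85,0,0,0,0,0,0,85,0,0,20,0,0,0,85,0,0,40,0,0,0,85,0,0,40,0,0,0,85,0,0,40,0,0,0,85,0,0,40,0,0,0,85,0,0,40,0,0,0,85,0,0,40,0,0,0,85],
)

```text
time_s: 18.87
ee_pos: [556.2, 34.0, 286.6]
ee_rot: [-180.0, -0.0, -93.0]
force: [-0.1, 0.3, 0.1]
gripper_width: 77.7
```

>>> servo_tool(
  motion=[-30,0,20,0,-0.12,0,85,-30,0,0,0,-0.12,0,85,-30,0,0,0,0,0,85,0,0,0,0,0,0,85,0,0,0,0,0,0,85],
)

```text
time_s: 19.28
ee_pos: [465.3, 34.1, 305.2]
ee_rot: [-166.1, 0.7, -92.9]
force: [0.3, 1.0, 0.3]
gripper_width: 77.6
```

```bash
python3 - <<'E'
from h import *
s=sensors.state(); f=save("wrist","w13.png")
print(s["ee_pos"],s["ee_rot"],s["qpos"],s["gripper_width"])
R=Rot.from_euler('xyz',s["ee_rot"],degrees=True).as_matrix(); print(R.round(3))
E
```

```text
[465.34737813  34.0773172  305.22609419] [-166.1278284     0.7202019   -92.90422454] [  3.36618506  -2.15902563 101.78710371  -0.87820629  66.50680539
  96.61018815] 77.58454555228191
[[-0.051 -0.969  0.24 ]
 [-0.999  0.052  0.   ]
 [-0.013 -0.24  -0.971]]
```

View pics/w13.png

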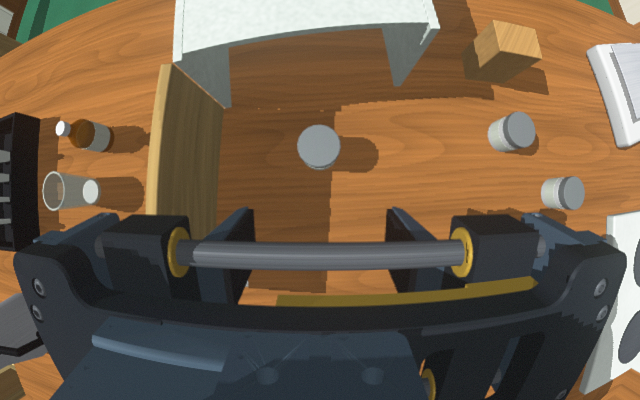

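```bash
cat > kin.py <<'E'
import numpy as np
from scipy.spatial.transform import Rotation as Rot
from scipy.optimize import least_squares
L1,A,B,h,d=592.,416.6,23.5,137.8,341.2
def fk(q,s4=1,c6=0):
    q=np.radians(q); 
    R1=Rot.from_euler('z',q[0]); s=q[1]+q[2]
    W=R1.apply([L1*np.sin(q[1])+A*np.sin(s)+B*np.cos(s),0,h+L1*np.cos(q[1])+A*np.cos(s)-B*np.sin(s)])
    # frame with z along forearm: Ry(s); then Rz(s4*q4) Ry(q5) Rz(q6)
    R=R1*Rot.from_euler('y',s)*Rot.from_euler('z',s4*q[3])*Rot.from_euler('y',q[4])*Rot.from_euler('z',q[5]+c6)
    return W+R.apply([0,0,d]),R,W
E
python3 - <<'E'
from kin import *
data=[([3.36618506,-2.15902563,101.78710371,-.87820629,66.50680539,96.61018815],[-166.1278284,.7202019,-92.90422454],[465.35,34.08,305.23]),([75.9185,18.352,89.708,-.0007,72.043,-1.145],[-179.9986,.1034,77.0639],[128.59,559.9,206.9])]
for q,e,p in data:
    Rm=Rot.from_euler('xyz',e,degrees=True)
    for s4 in(1,-1):
        for c6 in(0,np.pi):
            P,R,W=fk(q,s4,c6); print(s4,round(c6,1),(P-p).round(2),(R.inv()*Rm).as_rotvec(degrees=True).round(2))
E
```

```text
1 0 [  0.4  -11.49   0.08] [  -0.    0. -180.]
1 3.1 [  0.4  -11.49   0.08] [-0. -0.  0.]
-1 0 [-0.17 -1.91  0.08] [ -2.5    0.29 179.28]
-1 3.1 [-0.17 -1.91  0.08] [ 0.19  1.6  -0.7 ]
1 0 [11.21 -2.6   0.1 ] [  0.   0. 180.]
1 3.1 [11.21 -2.6   0.1 ] [ 0. -0. -0.]
-1 0 [11.2  -2.59  0.1 ] [  0.  -0. 180.]
-1 3.1 [11.2  -2.59  0.1 ] [-0. -0. -0.]
```

```bash
cat > kin.py <<'E'
import numpy as np
from scipy.spatial.transform import Rotation as Rot
from scipy.optimize import least_squares
L1,A,B,h,d,LAT=592.,416.6,23.5,137.8,341.2,11.5
GO=27.5  # real grasp point is this far behind ee along tool z
def fk(q):
    q=np.radians(q); R1=Rot.from_euler('z',q[0]); s=q[1]+q[2]
    W=R1.apply([L1*np.sin(q[1])+A*np.sin(s)+B*np.cos(s),LAT,h+L1*np.cos(q[1])+A*np.cos(s)-B*np.sin(s)])
    R=R1*Rot.from_euler('y',s)*Rot.from_euler('z',q[3])*Rot.from_euler('y',q[4])*Rot.from_euler('z',q[5]+np.pi)
    return W+R.apply([0,0,d]),R,W
lo=np.array([-177.97,-48.28,12.27,-77.06,2.81,-146.56]);hi=np.array([177.97,115.42,149.76,257.06,150.46,146.56])
def tool(theta,yaw,camlow=True):
    t,y=np.radians(theta),np.radians(yaw); z=np.array([np.cos(t)*np.cos(y),np.cos(t)*np.sin(y),-np.sin(t)])
    x=np.array([-np.sin(y),np.cos(y),0])*(1 if camlow else -1)
    return Rot.from_matrix(np.stack([x,np.cross(z,x),z],1))
def ik(g,R,q0):
    p=np.array(g)+R.apply([0,0,GO])
    f=lambda q:np.r_[(fk(q)[0]-p)/1.,(fk(q)[1].inv()*R).as_rotvec()*200]
    r=least_squares(f,np.clip(q0,lo+.1,hi-.1),bounds=(lo,hi)); return r.x,np.abs(r.fun).max()
def rows(qs,grip,chk=True):
    out=[]
    for a,b in zip(qs[:-1],qs[1:]):
        pa,Ra,_=fk(a);pb,Rb,_=fk(b); out.append(np.r_[(pb-pa).round(0 if 0 else 1),(Rb*Ra.inv()).as_rotvec().round(3),grip])
    return out
E
python3 - <<'E'
from kin import *
from h import sensors
s=sensors.state(); print((fk(s["qpos"])[0]-s["ee_pos"]).round(2))
for th in(40,45,50):
  for g in((556,34,45),(695,45,45),(700,90,45),(690,0,45),(575,-291,45),(466,-405,45)):
    yaw=4.4 if g[1]>-100 else np.degrees(np.arctan2(g[1],g[0]))
    q,e=ik(g,tool(th,yaw),[0,30,125,180,20,90]); print(th,g,q.round(1),round(e,2))
E
```

```text
[-0.28 -0.01  0.09]
40 (556, 34, 45) [  0.7  27.7 143.4 175.7  41.1  90.9] 0.0
40 (695, 45, 45) [  1.9  32.1 124.9 175.8  27.   92.2] 0.0
40 (700, 90, 45) [  7.4  32.5 123.5 185.3  26.1  87.2] 0.0
40 (690, 0, 45) [ -3.8  31.9 125.6 166.5  27.8  96.7] 0.0
40 (575, -291, 45) [-28.5  30.1 131.8 177.6  31.9  91. ] 0.0
40 (466, -405, 45) [-42.7  29.2 135.4 177.6  34.6  90.8] 0.0
45 (556, 34, 45) [  0.9  24.8 140.  175.1  29.9  91.8] 0.0
45 (695, 45, 45) [  2.   30.7 121.7 174.3  17.4  93.7] 0.0
45 (700, 90, 45) [  7.3  31.2 120.4 187.2  16.6  85.2] 0.0
45 (690, 0, 45) [ -3.5  30.4 122.4 162.1  18.4 101.4] 0.0
45 (575, -291, 45) [-28.4  28.3 128.6 177.   21.9  91.6] 0.0
45 (466, -405, 45) [-42.7  27.1 132.1 177.1  24.3  91.4] 0.0
50 (556, 34, 45) [  1.1  22.9 136.4 173.7  19.4  93.5] 0.0
50 (695, 45, 45) [  2.1  29.8 118.3 169.5   8.2  98.6] 0.0
50 (700, 90, 45) [  7.2  30.4 117.  193.9   7.5  78.4] 0.0
50 (690, 0, 45) [ -3.2  29.5 119.  149.5   9.6 114.3] 0.0
50 (575, -291, 45) [-28.3  27.1 125.2 175.5  12.3  93.3] 0.0
50 (466, -405, 45) [-42.6  25.7 128.7 175.9  14.4  92.7] 0.0
```

```bash
cat > plan1.py <<'E'
from kin import *
from h import sensors
s=sensors.state(); q0=s["qpos"]
X=np.array([np.cos(np.radians(4.4)),np.sin(np.radians(4.4)),0])
R=tool(43,4.4); gB=np.array([556,34,45.])
gp=gB+R.apply([0,0,-100.])
qp,e=ik(gp,R,[0,30,125,180,20,90]); print(qp.round(1),e)
qb,e=ik([480,-130,190],tool(43,-12),[-10,20,125,180,30,90]); print(qb.round(1),e)
qs=[q0]
def seg(a,b,n): return [a+(b-a)*t/n for t in range(1,n+1)]
qs+=seg(qs[-1],qb,30); qs+=seg(qs[-1],qp,8)
r=rows(qs,90)
P=[fk(q) for q in qs]
for i,(rr,q) in enumerate(zip(r,qs[1:])):
    p,Rm,W=fk(q); print(i,rr[:6].tolist(),'ee',p.round(0),'rot',round(np.degrees(np.linalg.norm(rr[3:6])),1),round(np.linalg.norm(rr[:3]),0),'bodylow',min((p+Rm.apply([sx*89,sy*38,-88]))[2] for sx in(-1,1) for sy in(-1,1)).round(0),'maxy',max((p+Rm.apply([sx*89,sy*38,-88]))[1] for sx in(-1,1) for sy in(-1,1)).round(0))
E
python3 plan1.py
```

```text
[ -0.2  10.9 145.9 171.7  23.9  94.4] 2.0083934515469075e-11
[-20.3   0.7 137.4 128.3   7.7 135.8] 1.8318679906315083e-13
0 [2.1, 16.9, -7.6, 0.08, -0.007, -0.05] ee [469.  51. 298.] rot 5.4 19.0 bodylow 365.0 maxy 138.0
1 [2.9, 16.0, -5.8, 0.079, -0.007, -0.054] ee [472.  67. 292.] rot 5.5 17.0 bodylow 352.0 maxy 150.0
2 [3.7, 14.8, -4.2, 0.078, -0.006, -0.058] ee [475.  82. 288.] rot 5.6 16.0 bodylow 340.0 maxy 160.0
3 [4.5, 13.5, -2.7, 0.077, -0.005, -0.062] ee [480.  95. 285.] rot 5.7 14.0 bodylow 330.0 maxy 168.0
4 [5.3, 11.9, -1.4, 0.076, -0.004, -0.065] ee [485. 107. 284.] rot 5.7 13.0 bodylow 322.0 maxy 174.0
5 [6.1, 10.2, -0.3, 0.075, -0.003, -0.068] ee [491. 117. 283.] rot 5.8 12.0 bodylow 315.0 maxy 178.0
6 [6.8, 8.3, 0.6, 0.074, -0.002, -0.071] ee [498. 126. 284.] rot 5.9 11.0 bodylow 309.0 maxy 180.0
7 [7.5, 6.3, 1.3, 0.073, -0.001, -0.074] ee [506. 132. 285.] rot 6.0 10.0 bodylow 305.0 maxy 179.0
8 [8.0, 4.2, 1.8, 0.072, 0.001, -0.077] ee [514. 136. 287.] rot 6.0 9.0 bodylow 302.0 maxy 176.0
9 [8.4, 2.0, 2.1, 0.071, 0.002, -0.08] ee [522. 138. 289.] rot 6.1 9.0 bodylow 
[... 2161 characters left out ...]
.4, 26.4, -10.7, 0.014, -0.0, 0.047] ee [508. -80. 149.] rot 2.8 29.0 bodylow 179.0 maxy 18.0
32 [2.1, 24.2, -9.8, 0.009, -0.002, 0.042] ee [510. -55. 139.] rot 2.5 26.0 bodylow 168.0 maxy 38.0
33 [0.9, 22.0, -9.3, 0.004, -0.002, 0.037] ee [511. -33. 130.] rot 2.1 24.0 bodylow 158.0 maxy 57.0
34 [-0.3, 19.6, -8.9, -0.002, -0.002, 0.033] ee [511. -14. 121.] rot 1.9 22.0 bodylow 149.0 maxy 74.0
35 [-1.4, 17.1, -8.8, -0.008, -0.002, 0.029] ee [509.   3. 112.] rot 1.7 19.0 bodylow 141.0 maxy 88.0
36 [-2.5, 14.6, -8.7, -0.014, -0.001, 0.025] ee [507.  18. 103.] rot 1.6 17.0 bodylow 134.0 maxy 103.0
37 [-3.6, 12.0, -8.8, -0.02, -0.0, 0.022] ee [503.  30.  94.] rot 1.7 15.0 bodylow 127.0 maxy 116.0
```

```bash
cat >> kin.py <<'E'
def crow(qs,grip,rr=.005,q0=None):
    """rounded rows with closed-loop rounding"""
    p,R,_=fk(qs[0]) if q0 is None else q0; out=[]
    for b in qs[1:]:
        pb,Rb,_=fk(b); dp=np.round(pb-p); dr=np.round((Rb*R.inv()).as_rotvec()/rr)*rr
        out+= [*dp.astype(int).tolist(),*[round(float(x),3) for x in dr],grip]; p=p+dp; R=Rot.from_rotvec(dr)*R
    return out
def seg(a,b,n): return [a+(b-a)*t/n for t in range(1,n+1)]
E
cat > plan1.py <<'E'
from kin import *
from h import sensors
s=sensors.state(); q0=s["qpos"]
R=tool(43,4.4); gB=np.array([556,34,45.])
gp=gB+R.apply([0,0,-100.])
qp,e=ik(gp,R,[0,30,125,180,20,90])
qs=[q0]+seg(q0,qp,30)
for i,q in enumerate(qs):
    p,Rm,W=fk(q); 
    if i%3==0: print(i,q.round(0),'ee',p.round(0),'bodylow',min((p+Rm.apply([sx*89,sy*38,-88]))[2] for sx in(-1,1) for sy in(-1,1)).round(0))
mx=max(np.degrees((fk(b)[1]*fk(a)[1].inv()).magnitude()) for a,b in zip(qs,qs[1:])); print(mx)
o=crow(qs,90)
for k in range(0,len(o),70): print(o[k:k+70])
E
python3 plan1.py
```

```text
0 [  3.  -2. 102.  -1.  66.  97.] ee [467.  34. 305.] bodylow 380.0
3 [  3.  -1. 106.  16.  62.  96.] ee [459. 121. 275.] bodylow 326.0
6 [  3.   1. 111.  34.  58.  96.] ee [460. 193. 268.] bodylow 294.0
9 [  2.   2. 115.  51.  54.  96.] ee [473. 244. 275.] bodylow 274.0
12 [  2.   3. 119.  68.  49.  96.] ee [498. 269. 285.] bodylow 258.0
15 [  2.   4. 124.  85.  45.  96.] ee [528. 268. 288.] bodylow 247.0
18 [  1.   6. 128. 103.  41.  95.] ee [557. 242. 278.] bodylow 233.0
21 [  1.   7. 133. 120.  37.  95.] ee [576. 197. 250.] bodylow 214.0
24 [  1.   8. 137. 137.  32.  95.] ee [576. 141. 207.] bodylow 189.0
27 [  0.  10. 141. 154.  28.  95.] ee [552.  83. 153.] bodylow 159.0
30 [ -0.  11. 146. 172.  24.  94.] ee [503.  30.  94.] bodylow 127.0
6.674076418651758
[-3, 30, -13, 0.1, 0.015, -0.02, 90, -3, 29, -10, 0.095, 0.015, -0.025, 90, -2, 28, -7, 0.095, 0.01, -0.035, 90, -1, 26, -4, 0.09, 0.015, -0.035, 90, 1, 24, -3, 0.095, 0.015, -0.04, 90, 1, 22, 0, 0.085, 0.015, -0.05, 90, 3, 20, 1, 0.09, 0.02, -0.05, 90, 5, 17, 3, 0.085, 0.015, -0.06, 90, 6, 14, 3, 0.08, 0.02, -0.06, 90, 7, 11, 3, 0.08, 0.02, -0.065, 90]
[8, 9, 4, 0.075, 0.025, -0.07, 90, 9, 5, 3, 0.07, 0.025, -0.075, 90, 10, 3, 2, 0.07, 0.025, -0.075, 90, 10, -1, 1, 0.065, 0.03, -0.08, 90, 11, -3, 0, 0.065, 0.03, -0.08, 90, 10, -7, -2, 0.06, 0.03, -0.085, 90, 10, -8, -3, 0.06, 0.035, -0.085, 90, 9, -11, -6, 0.055, 0.04, -0.09, 90, 8, -13, -7, 0.05, 0.04, -0.085, 90, 6, -15, -9, 0.05, 0.045, -0.095, 90]
[4, -17, -11, 0.05, 0.04, -0.09, 90, 3, -18, -13, 0.045, 0.05, -0.09, 90, 0, -19, -14, 0.045, 0.045, -0.095, 90, -3, -19, -16, 0.045, 0.055, -0.095, 90, -5, -20, -17, 0.04, 0.05, -0.09, 90, -8, -19, -19, 0.04, 0.055, -0.095, 90, -11, -19, -19, 0.04, 0.055, -0.095, 90, -13, -19, -19, 0.035, 0.055, -0.095, 90, -17, -18, -19, 0.035, 0.055, -0.095, 90, -19, -16, -20, 0.04, 0.06, -0.095, 90]
```

```bash
python3 - <<'E'
from kin import *
from h import sensors
q0=sensors.state()["qpos"]
R=tool(43,4.4); gp=np.array([556,34,45.])+R.apply([0,0,-100.])
qp,e=ik(gp,R,[0,30,125,180,20,90])
qa=q0.copy(); qa[0]-=24; qb=qp.copy(); qb[0]-=22
qs=[q0]+seg(q0,qa,6); qs+=seg(qa,qb,30); qs+=seg(qb,qp,6)
for i,q in enumerate(qs):
    p,Rm,W=fk(q); C=np.array([p+Rm.apply([sx*89,sy*38,-88]) for sx in(-1,1) for sy in(-1,1)])
    if i%3==0: print(i,'ee',p.round(0),'bodylow',C[:,2].min().round(0),'ymax',C[:,1].max().round(0))
o=crow(qs,90)
for k in range(0,len(o),70): print(o[k:k+70])
E
```

```text
0 ee [467.  34. 305.] bodylow 380.0 ymax 125.0
3 ee [464. -64. 305.] bodylow 380.0 ymax 36.0
6 ee [ 440. -159.  305.] bodylow 380.0 ymax -54.0
9 ee [469. -75. 275.] bodylow 326.0 ymax 6.0
12 ee [499.  -7. 268.] bodylow 294.0 ymax 45.0
15 ee [531.  36. 275.] bodylow 274.0 ymax 58.0
18 ee [563.  51. 285.] bodylow 258.0 ymax 46.0
21 ee [591.  40. 288.] bodylow 247.0 ymax 52.0
24 ee [608.   7. 278.] bodylow 233.0 ymax 52.0
27 ee [607. -39. 250.] bodylow 214.0 ymax 34.0
30 ee [586. -89. 207.] bodylow 189.0 ymax 4.0
33 ee [ 542. -132.  153.] bodylow 159.0 ymax -31.0
36 ee [ 478. -161.   94.] bodylow 127.0 ymax -49.0
39 ee [500. -67.  94.] bodylow 127.0 ymax 32.0
42 ee [503.  30.  94.] bodylow 127.0 ymax 116.0
[1, -33, 0, 0.0, 0.0, -0.07, 90, -1, -32, 0, -0.0, 0.0, -0.07, 90, -3, -33, 0, 0.0, 0.0, -0.07, 90, -6, -32, 0, -0.0, 0.0, -0.07, 90, -7, -32, 0, 0.0, 0.0, -0.07, 90, -10, -31, 0, 0.0, 0.0, -0.07, 90, 9, 29, -13, 0.095, -0.025, -0.02, 90, 9, 29, -10, 0.095, -0.03, -0.025, 90, 10, 26, -7, 0.09, -0.025, -0.03, 90, 10, 25, -4, 0.09, -0.025, -0.035, 90]
[10, 23, -3, 0.09, -0.02, -0.04, 90
[... 429 characters left out ...]
 90, 4, -13, -6, 0.065, 0.015, -0.085, 90, 2, -15, -7, 0.065, 0.015, -0.09, 90, 0, -15, -9, 0.06, 0.02, -0.09, 90, -2, -16, -11, 0.065, 0.025, -0.09, 90, -5, -17, -13, 0.06, 0.025, -0.09, 90, -7, -17, -14, 0.06, 0.025, -0.09, 90, -9, -16, -16, 0.055, 0.035, -0.095, 90]
[-13, -16, -17, 0.06, 0.03, -0.09, 90, -14, -14, -19, 0.055, 0.035, -0.095, 90, -17, -13, -19, 0.06, 0.035, -0.095, 90, -20, -12, -19, 0.055, 0.04, -0.09, 90, -21, -9, -19, 0.055, 0.035, -0.095, 90, -24, -8, -20, 0.055, 0.04, -0.095, 90, 9, 31, 0, -0.0, 0.0, 0.065, 90, 8, 31, 0, -0.0, 0.0, 0.065, 90, 5, 32, 0, -0.0, 0.0, 0.065, 90, 3, 32, 0, -0.0, 0.0, 0.065, 90]
[1, 33, 0, -0.0, 0.0, 0.06, 90, -1, 32, 0, -0.0, 0.0, 0.065, 90]
```

>>> servo_tool(
  motion=[1,-33,0,0,0,-0.07,90,-1,-32,0,0,0,-0.07,90,-3,-33,0,0,0,-0.07,90,-6,-32,0,0,0,-0.07,90,-7,-32,0,0,0,-0.07,90,-10,-31,0,0,0,-0.07,90,9,29,-13,0.095,-0.025,-0.02,90,9,29,-10,0.095,-0.03,-0.025,90,10,26,-7,0.09,-0.025,-0.03,90,10,25,-4,0.09,-0.025,-0.035,90],
)

```text
time_s: 20.17
ee_pos: [480.8, -50.0, 269.7]
ee_rot: [-172.0, 22.3, -124.7]
force: [-0.2, -0.2, -0.7]
gripper_width: 82.4
```

>>> servo_tool(
  motion=[10,23,-3,0.09,-0.02,-0.04,90,10,20,0,0.09,-0.025,-0.045,90,11,17,1,0.085,-0.02,-0.05,90,11,15,3,0.085,-0.015,-0.06,90,11,11,3,0.08,-0.015,-0.06,90,11,8,3,0.08,-0.01,-0.06,90,10,5,4,0.08,-0.01,-0.07,90,11,2,3,0.075,-0.005,-0.075,90,10,-1,2,0.075,-0.005,-0.075,90,9,-4,1,0.075,0,-0.075,90],
)

```text
time_s: 21.0
ee_pos: [584.9, 45.0, 286.9]
ee_rot: [140.9, 49.1, 168.1]
force: [-0.5, -0.0, -0.3]
gripper_width: 82.2
```

```bash
python3 -c "
from h import *
s=sensors.state();print(s['qpos'].round(1),s['ee_pos'].round(1))"
```

```text
[-21.7   4.5 122.2  80.1  47.   95.1] [584.9  45.  286.9]
```

Tracking the plan; q4 is at 80°. Continuing the rest of the turn.

>>> servo_tool(
  motion=[8,-6,0,0.07,0.005,-0.08,90,7,-9,-2,0.065,0.005,-0.085,90,6,-11,-3,0.07,0.01,-0.085,90,4,-13,-6,0.065,0.015,-0.085,90,2,-15,-7,0.065,0.015,-0.09,90,0,-15,-9,0.06,0.02,-0.09,90,-2,-16,-11,0.065,0.025,-0.09,90,-5,-17,-13,0.06,0.025,-0.09,90,-7,-17,-14,0.06,0.025,-0.09,90,-9,-16,-16,0.055,0.035,-0.095,90],
)

```text
time_s: 21.83
ee_pos: [587.8, -91.0, 204.6]
ee_rot: [119.9, 18.4, 102.5]
force: [1.1, -0.1, -0.5]
gripper_width: 82.0
```

>>> servo_tool(
  motion=[-13,-16,-17,0.06,0.03,-0.09,90,-14,-14,-19,0.055,0.035,-0.095,90,-17,-13,-19,0.06,0.035,-0.095,90,-20,-12,-19,0.055,0.04,-0.09,90,-21,-9,-19,0.055,0.035,-0.095,90,-24,-8,-20,0.055,0.04,-0.095,90,0,0,0,0,0,0,90,0,0,0,0,0,0,90],
)

```text
time_s: 22.5
ee_pos: [479.1, -161.2, 92.8]
ee_rot: [132.8, -0.0, 72.4]
force: [-0.2, 0.8, 0.2]
gripper_width: 81.9
```

```bash
python3 -c "
from h import *
s=sensors.state();print(s['qpos'].round(1),s['ee_pos'].round(1))
save('scene','s14.png',(120,0,460,340),2)
save('wrist','w14.png')"
```

```text
[-22.2  11.6 146.  171.9  25.   94.2] [ 479.1 -161.2   92.8]
```

View pics/s14.png

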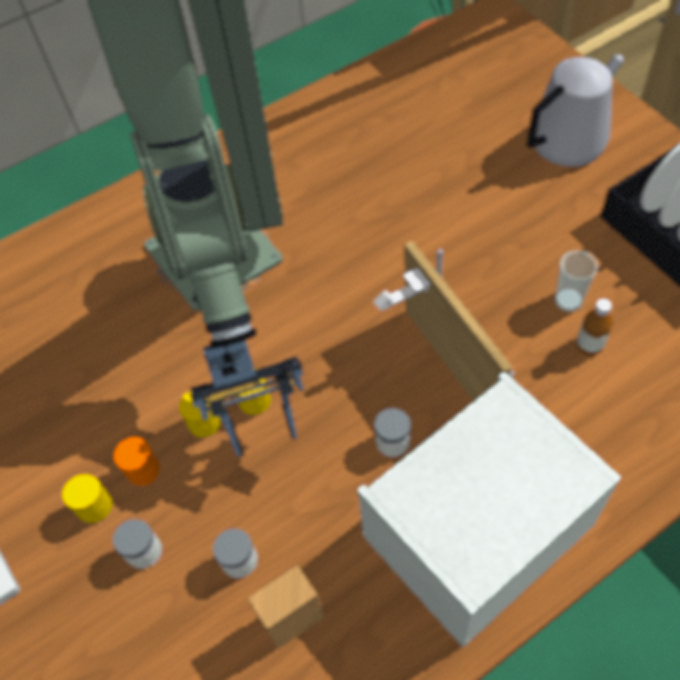

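View pics/w14.png

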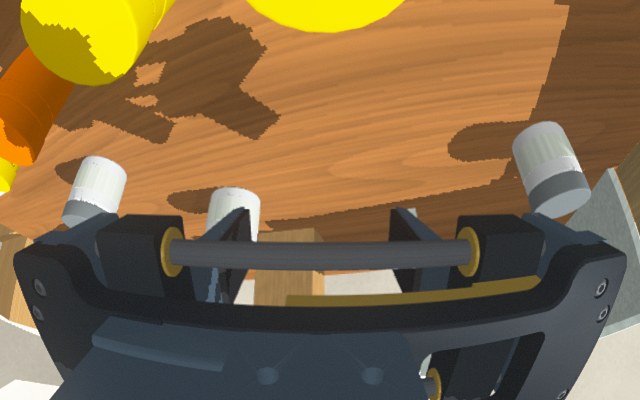

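The turn is done: the hand points 43° below horizontal with the camera underneath. B stands upright in front of the cupboard. Swinging over to B.

>>> servo_tool(
  motion=[9,31,0,0,0,0.065,90,8,31,0,0,0,0.065,90,5,32,0,0,0,0.065,90,3,32,0,0,0,0.065,90,1,33,0,0,0,0.06,90,-1,32,0,0,0,0.065,90,0,0,0,0,0,0,90,0,0,0,0,0,0,90],
)

```text
time_s: 23.27
ee_pos: [504.2, 31.4, 94.3]
ee_rot: [132.6, -0.0, 94.6]
force: [-0.6, -0.0, 0.8]
gripper_width: 82.0
```

```bash
cat > goto.py <<'E'
import sys
from kin import *
from h import sensors
# usage: goto gx gy gz theta yaw : prints ee shift and turn needed
def need(g,th,yaw):
    s=sensors.state(); R=tool(th,yaw); p=np.array(g)+R.apply([0,0,GO]); Rc=Rot.from_euler('xyz',s["ee_rot"],degrees=True)
    print('shift',(p-s["ee_pos"]).round(1),'turn',(R*Rc.inv()).as_rotvec().round(3),'t',round(float(s["time_s"]),2),'w',round(float(s["gripper_width"]),1),'grasp now',(s["ee_pos"]-Rc.apply([0,0,GO])).round(1))
    q,e=ik(g,R,s["qpos"]); print('q',q.round(1),round(e,2))
if __name__=="__main__":
    a=list(map(float,sys.argv[1:])); need(a[:3],a[3],a[4])
E
python3 goto.py 556 34 45 43 4.4
```

```text
shift [ 71.9   4.2 -68. ] turn [-0.001  0.007 -0.003] t 23.27 w 82.0 grasp now [484.   29.8 112.9]
q [  0.9  25.9 141.4 175.4  34.3  91.4] 0.0
```

>>> servo_tool(
  motion=[15,1,-14,0,0,0,90,15,1,-14,0,0,0,90,14,1,-14,0,0,0,90,14,1,-13,0,0,0,90,14,0,-13,0,0.007,-0.003,90,0,0,0,0,0,0,90,0,0,0,0,0,0,90],
)

```text
time_s: 23.85
ee_pos: [575.5, 33.3, 25.0]
ee_rot: [133.1, -0.1, 94.1]
force: [-0.7, -0.5, 1.0]
gripper_width: 82.2
```

```bash
python3 goto.py 556 34 45 43 4.4; python3 -c "
from h import *
save('wrist','w15.png')"
```

```text
shift [0.6 2.2 1.3] turn [-0.001 -0.003  0.005] t 23.85 w 82.2 grasp now [555.5  31.8  43.8]
q [  0.9  25.9 141.4 175.4  34.3  91.4] 0.0
```

View pics/w15.png

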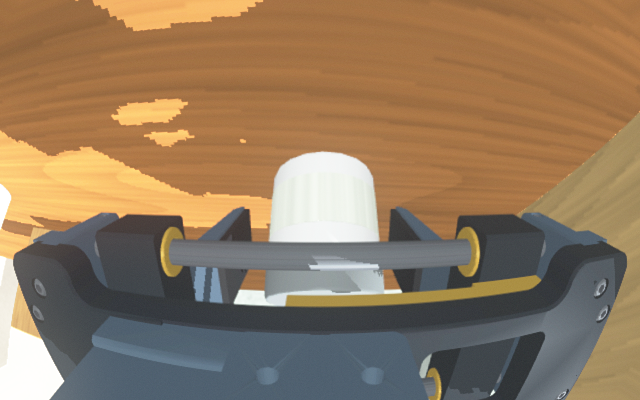

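B stands upright between the fingers at (326,230). Closing.

>>> servo_tool(
  motion=[0,1,1,0,0,0.005,40,0,0,0,0,0,0,40,0,0,0,0,0,0,40,0,0,0,0,0,0,40,0,0,0,0,0,0,40,0,0,5,0,0,0,40,0,0,0,0,0,0,40],
  newtons=25,
)

```text
time_s: 24.48
ee_pos: [574.7, 35.2, 31.8]
ee_rot: [133.1, -0.1, 94.5]
force: [-0.2, -0.2, -0.9]
gripper_width: 59.4
```

```bash
python3 - <<'E'
from kin import *
O=np.array([653,41,0.]);a=np.radians(4.4);X=np.array([np.cos(a),np.sin(a),0]);Y=np.array([-np.sin(a),np.cos(a),0])
for dx,dy in((-60,0),(75,0),(60,42),(60,-42),(90,0)): print(dx,dy,(O+dx*X+dy*Y).round(1))
E
python3 goto.py 727.8 46.8 50 43 4.4
```

```text
-60 0 [593.2  36.4   0. ]
75 0 [727.8  46.8   0. ]
60 42 [709.6  87.5   0. ]
60 -42 [716.    3.7   0. ]
90 0 [742.7  47.9   0. ]
shift [173.2  13.1  -0.6] turn [-0.001 -0.002 -0.002] t 24.48 w 59.4 grasp now [554.7  33.6  50.6]
q [  2.   32.2 118.4 174.3  17.7  93.8] 0.0
```

>>> servo_tool(
  motion=[22,2,0,0,0,0,40,22,2,0,0,0,0,40,22,2,0,0,0,0,40,22,1,0,0,0,0,40,22,1,0,0,0,0,40,0,0,0,0,0,0,40],
)

```text
time_s: 24.98
ee_pos: [689.8, 43.5, 33.3]
ee_rot: [132.8, -0.1, 94.5]
force: [0.9, 0.6, -1.0]
gripper_width: 59.5
```

>>> servo_tool(
  motion=[18,1,0,0,0,0,40,15,1,0,0,0,0,40,15,1,0,0,0,0,40,15,1,0,0,0,0,40,0,1,0,0,0,0,40],
)

```text
time_s: 25.4
ee_pos: [750.0, 48.3, 32.0]
ee_rot: [133.0, -0.1, 94.5]
force: [0.9, 0.6, -1.1]
gripper_width: 59.8
```

```bash
python3 goto.py 727.8 46.8 45 43 4.4; python3 -c "
from h import *
print(sensors.state()['force'])
save('wrist','w16.png')"
```

```text
shift [-2.2  0.1 -5.8] turn [-0.002  0.    -0.002] t 25.4 w 59.8 grasp now [730.   46.7  50.7]
q [  2.   32.8 118.5 174.5  18.4  93.6] 0.0
[ 0.86179501  0.62529701 -1.10851916]
```

View pics/w16.png

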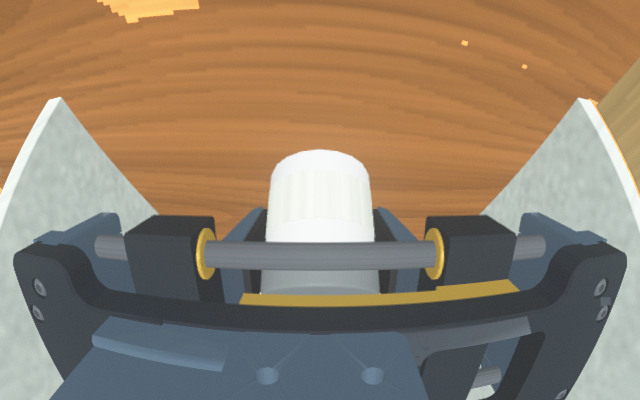

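>>> servo_tool(
  motion=[0,0,-4,0,0,0,40,0,0,-2,0,0,0,40,0,0,0,0,0,0,40,0,0,0,0,0,0,85,0,0,0,0,0,0,85,0,0,0,0,0,0,85,-20,-2,0,0,0,0,85,-25,-2,0,0,0,0,85,-25,-2,0,0,0,0,85,0,0,0,0,0,0,30],
)

```text
time_s: 26.28
ee_pos: [671.0, 41.8, 22.1]
ee_rot: [133.7, -0.1, 94.5]
force: [-1.7, -0.8, -1.0]
gripper_width: 73.0
```

>>> servo_tool(
  motion=[-5,0,-5,0,0,0,30,0,0,-5,0,0,0,30,0,0,0,0,0,0,30,0,0,0,0,0,0,30,0,0,0,0,0,0,30],
)

```text
time_s: 26.7
ee_pos: [673.6, 42.2, 15.2]
ee_rot: [133.1, -0.1, 94.5]
force: [0.6, -0.9, 0.4]
gripper_width: 40.7
```

```bash
python3 goto.py 752.7 48.6 35 43 4.4; python3 -c "
from h import *
print(sensors.state()['force'])
save('wrist','w17.png')"
```

```text
shift [99.2  7.9  1. ] turn [-0.002 -0.002 -0.002] t 26.7 w 40.7 grasp now [653.6  40.6  34. ]
q [  2.1  35.  115.4 174.5  17.5  93.7] 0.0
[ 0.56896956 -0.91079329  0.35201154]
```

View pics/w17.png

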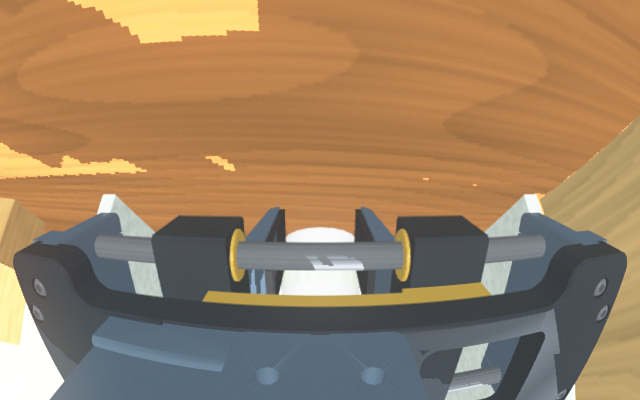

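>>> servo_tool(
  motion=[15,1,0,0,0,0,30,15,1,0,0,0,0,30,12,1,0,0,0,0,30,12,1,0,0,0,0,30,12,1,0,0,0,0,30,12,1,0,0,0,0,30,10,1,0,0,0,0,30,8,1,0,0,0,0,30,0,0,0,0,0,0,30],
)

```text
time_s: 27.5
ee_pos: [770.7, 50.4, 16.1]
ee_rot: [133.0, -0.1, 94.5]
force: [0.5, 0.7, 1.0]
gripper_width: 27.5
```

```bash
python3 goto.py 752.7 48.6 35 43 4.4; python3 -c "
from h import *
print(sensors.state()['force'])
save('wrist','w18.png')"
```

```text
shift [ 2.  -0.3  0.2] turn [-0.002  0.    -0.002] t 27.5 w 27.5 grasp now [750.7  48.8  34.8]
q [  2.1  35.  115.4 174.5  17.5  93.7] 0.0
[0.47841261 0.67353563 0.96293719]
```

View pics/w18.png

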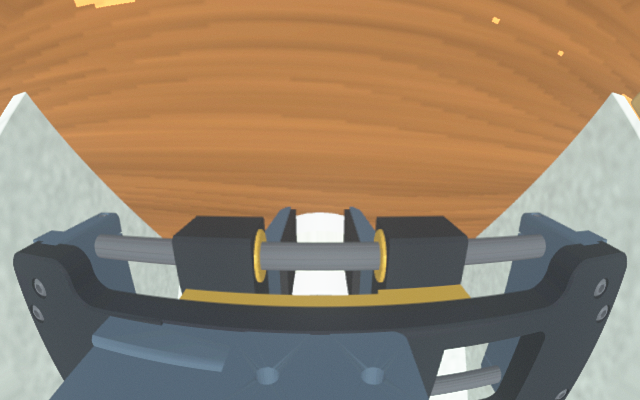

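>>> servo_tool(
  motion=[-20,-2,0,0,0,0,30,-35,-3,0,0,0,0,30,-38,-3,0,0,0,0,60,-38,-3,0,0,0,0,90,-38,-3,10,0,0,0,90,-20,0,20,0,0,0,90,0,0,20,0,0,0,90,0,0,20,0,0,0,90,0,0,0,0,0,0,90],
)

```text
time_s: 28.3
ee_pos: [581.0, 36.2, 90.0]
ee_rot: [132.7, -0.1, 94.5]
force: [0.4, -0.2, 1.1]
gripper_width: 71.0
```

```bash
cat > plan2.py <<'E'
import sys
from kin import *
from h import sensors
# plan2 gx gy gz theta yaw n grip [back]
a=list(map(float,sys.argv[1:])); q0=sensors.state()["qpos"]; R=tool(a[3],a[4]); back=a[7] if len(a)>7 else 0
g=np.array(a[:3])+R.apply([0,0,-back]); qt,e=ik(g,R,q0); print(qt.round(1),round(e,2))
n=int(a[5]); qs=[q0]+seg(q0,qt,n)
for q in qs[::2]:
    p,Rm,W=fk(q); C=np.array([p+Rm.apply([sx*89,sy*38,-88]) for sx in(-1,1) for sy in(-1,1)]); print('ee',p.round(0),'bodylow',C[:,2].min().round(0))
print('max rot',max(np.degrees((fk(b)[1]*fk(c)[1].inv()).magnitude()) for c,b in zip(qs,qs[1:])).round(1))
o=crow(qs,int(a[6]))
for k in range(0,len(o),70): print(o[k:k+70])
E
python3 plan2.py 573 -291 45 43 -27 8 90 110
```

```text
[-28.8  14.9 136.2 175.7  18.1  92.8] 0.0
ee [582.  36.  89.] bodylow 121.0
ee [581. -41.  92.] bodylow 124.0
ee [ 571. -118.   95.] bodylow 127.0
ee [ 550. -193.   98.] bodylow 130.0
ee [ 519. -264.  101.] bodylow 133.0
max rot 3.9
[1, -39, 1, -0.0, 0.0, -0.07, 90, -1, -39, 2, -0.0, 0.0, -0.07, 90, -5, -38, 1, -0.0, 0.0, -0.065, 90, -6, -38, 2, -0.0, 0.005, -0.07, 90, -9, -38, 1, -0.0, -0.0, -0.07, 90, -12, -37, 2, -0.0, -0.0, -0.07, 90, -14, -36, 2, -0.0, 0.0, -0.065, 90, -17, -35, 1, 0.0, 0.0, -0.07, 90]
```

>>> servo_tool(
  motion=[1,-39,1,0,0,-0.07,90,-1,-39,2,0,0,-0.07,90,-5,-38,1,0,0,-0.065,90,-6,-38,2,0,0.005,-0.07,90,-9,-38,1,0,0,-0.07,90,-12,-37,2,0,0,-0.07,90,-14,-36,2,0,0,-0.065,90,-17,-35,1,0,0,-0.07,90,0,0,0,0,0,0,90,0,0,0,0,0,0,90],
)

```text
time_s: 29.13
ee_pos: [515.6, -264.8, 96.5]
ee_rot: [133.5, -0.1, 62.8]
force: [0.0, 0.0, -0.7]
gripper_width: 82.1
```

```bash
python3 goto.py 573 -291 45 43 -27; python3 -c "
from h import *
save('wrist','w19.png');save('top','t19.png',(270,80,510,270),3.3);save('scene','s19.png',(120,100,460,340),2.3)"
```

```text
shift [ 75.3 -35.3 -70.3] turn [-0.005 -0.007  0.003] t 29.13 w 82.1 grasp now [ 497.8 -255.7  115.5]
q [-28.5  28.9 130.1 177.5  26.   91.2] 0.0
```

View pics/w19.png

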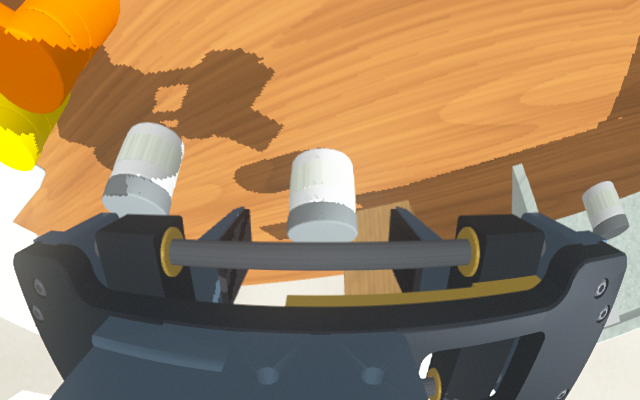

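View pics/t19.png

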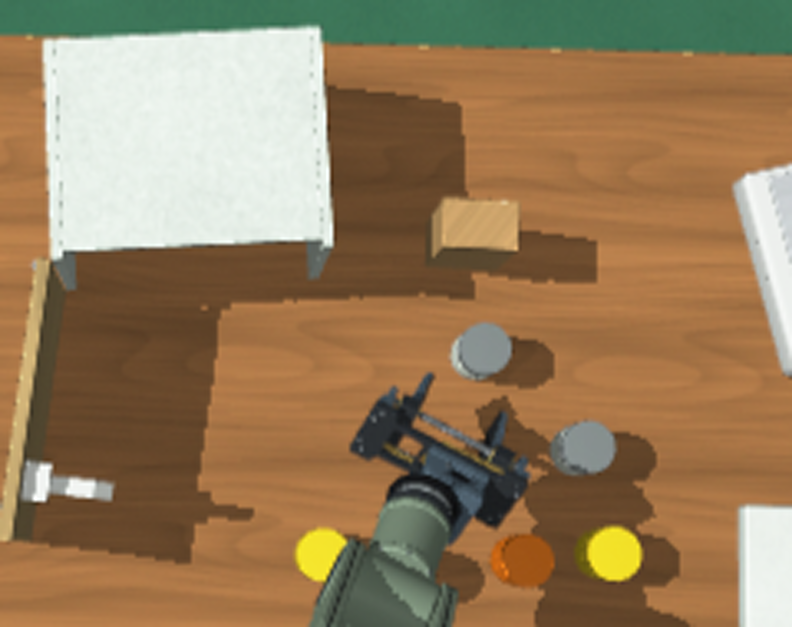

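View pics/s19.png

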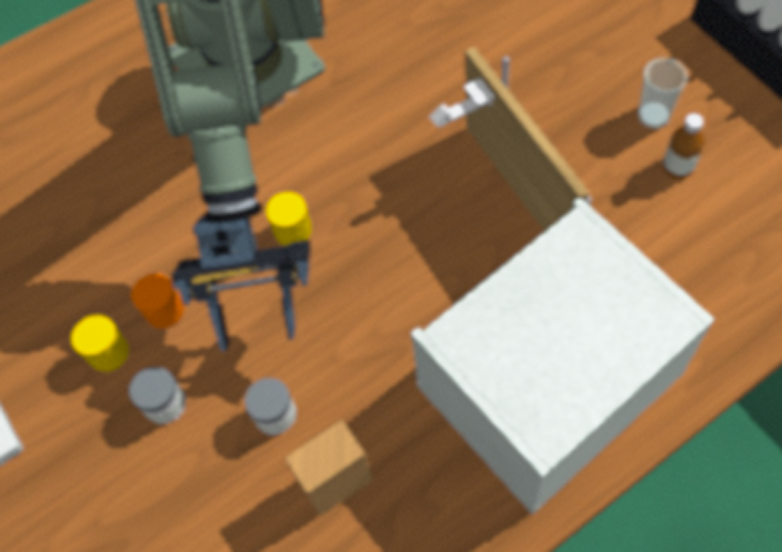

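```bash
python3 - <<'E'
from h import *
s=sensors.state();f=dict(np.load('last_wrist.npz'));t=dict(np.load('last_top.npz'));g=dict(np.load('last_scene.npz'))
p=wz(f,s,322,149,0);u=np.array([np.cos(np.radians(-27)),np.sin(np.radians(-27)),0]); print(p.round(1),(p+30*u).round(1))
p=wz(f,s,155,123,0);print('C near',p.round(1))
print('top A',ptz(t,270+485/3.3,80+350/3.3,72).round(1),'C',ptz(t,270+584/3.3,80+448/3.3,72).round(1))
print('scene A',ptz(g,120+270/2.3,100+401/2.3,72).round(1),'C',ptz(g,120+157/2.3,100+390/2.3,72).round(1))
E
```

```text
[ 556.6 -281.     0. ] [ 583.3 -294.6    0. ]
C near [ 452.6 -390.5    0. ]
top A [ 572.7 -294.3   72. ] C [ 464.5 -406.2   72. ]
scene A [ 583.7 -291.3   72. ] C [ 477.2 -406.    72. ]
```

>>> servo_tool(
  motion=[16,-7,-14,0,0,0,90,16,-7,-14,0,0,0,90,16,-8,-14,0,0,0,90,16,-8,-14,0,-0.005,0,90,15,-7,-13,-0.005,0,0,90,0,0,0,0,0,0,90,0,0,0,0,0,0,90],
)

```text
time_s: 29.87
ee_pos: [596.2, -299.4, 27.0]
ee_rot: [133.2, 0.1, 63.1]
force: [0.1, 0.1, 0.8]
gripper_width: 82.4
```

```bash
python3 goto.py 577 -293 45 43 -27; python3 -c "
from h import *
save('wrist','w20.png')"
```

```text
shift [-1.2 -2.7 -0.7] turn [-0.    -0.003 -0.002] t 29.87 w 82.4 grasp now [ 578.3 -290.3   45.8]
q [-28.5  29.  129.6 177.5  25.6  91.2] 0.0
```

View pics/w20.png

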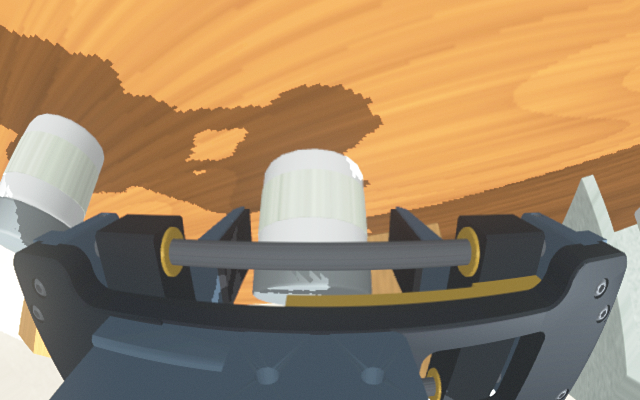

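A stands between the fingers, slightly left of centre at (314,225). Closing and lifting slightly.

>>> servo_tool(
  motion=[-1,-3,0,0,0,0,60,0,0,0,0,0,0,40,0,0,0,0,0,0,40,0,0,0,0,0,0,40,0,0,0,0,0,0,40,0,0,4,0,0,0,40,0,0,4,0,0,0,40,0,0,0,0,0,0,40],
  newtons=25,
)

```text
time_s: 30.58
ee_pos: [594.8, -303.9, 37.0]
ee_rot: [133.0, 0.1, 63.0]
force: [-0.1, -0.0, -1.8]
gripper_width: 59.8
```

```bash
python3 plan2.py 590 -5.8 53 43 4.4 10 40 0;
```

```text
[ -5.5  25.8 136.5 165.2  29.7  96.1] 0.0
ee [ 596. -304.   36.] bodylow 68.0
ee [ 610. -245.   36.] bodylow 68.0
ee [ 619. -185.   35.] bodylow 67.0
ee [ 622. -124.   35.] bodylow 67.0
ee [619. -64.  35.] bodylow 66.0
ee [610.  -4.  34.] bodylow 66.0
max rot 3.2
[8, 30, 0, -0.0, 0.0, 0.055, 40, 7, 29, 0, -0.005, 0.0, 0.055, 40, 5, 30, -1, 0.0, 0.0, 0.055, 40, 4, 31, 0, 0.0, 0.0, 0.055, 40, 2, 30, 0, 0.0, 0.0, 0.055, 40, 0, 30, 0, 0.0, 0.0, 0.055, 40, 0, 31, 0, 0.0, 0.0, 0.055, 40, -3, 30, -1, 0.005, 0.0, 0.055, 40, -3, 30, 0, -0.0, 0.0, 0.055, 40, -6, 29, 0, 0.0, 0.0, 0.055, 40]
```

>>> servo_tool(
  motion=[8,30,0,0,0,0.055,40,7,29,0,-0.005,0,0.055,40,5,30,0,0,0,0.055,40,4,31,0,0,0,0.055,40,2,30,0,0,0,0.055,40,0,30,0,0,0,0.055,40,0,31,0,0,0,0.055,40,-3,30,0,0.005,0,0.055,40,-3,30,0,0,0,0.055,40,-6,29,0,0,0,0.055,40],
)

```text
time_s: 31.42
ee_pos: [608.8, -2.4, 36.3]
ee_rot: [132.9, 0.1, 94.7]
force: [0.9, -0.1, -1.5]
gripper_width: 59.8
```

```bash
python3 goto.py 713 4.5 53 43 4.4; python3 -c "
from h import *
save('wrist','w21.png')"
```

```text
shift [124.2   8.4  -2.1] turn [ 0.001  0.001 -0.005] t 31.42 w 59.8 grasp now [588.8  -4.   55.1]
q [ -2.9  31.2 120.4 163.4  19.  100.7] 0.0
```

View pics/w21.png

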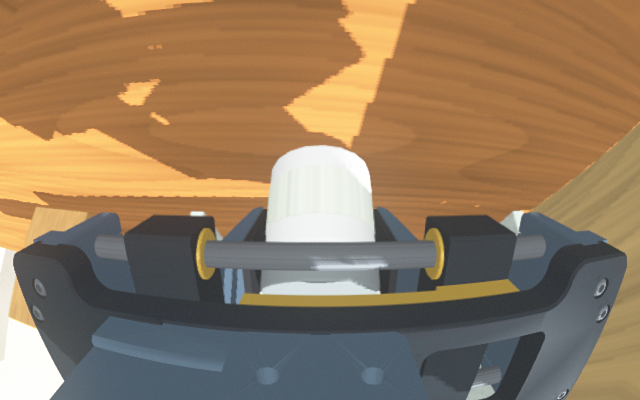

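```bash
python3 goto.py 716.3 0.7 53 43 -4
```

```text
shift [129.6  -1.3  -1.3] turn [ 0.001 -0.002 -0.158] t 31.47 w 59.7 grasp now [586.8  -1.1  54.4]
q [  0.6  31.3 119.9 190.7  18.5  83. ] 0.0
```

>>> servo_tool(
  motion=[15,-1,0,0,0,-0.08,40,20,-1,0,0,0,-0.078,40,20,0,0,0,0,0,40,20,0,0,0,0,0,40,20,0,0,0,0,0,40,18,0,0,0,0,0,40,16,0,0,0,0,0,40,0,0,0,0,0,0,40],
)

```text
time_s: 32.13
ee_pos: [738.4, -6.2, 37.8]
ee_rot: [132.6, 0.1, 86.2]
force: [0.2, -0.3, -1.3]
gripper_width: 59.5
```

```bash
python3 goto.py 716.3 0.7 45 43 -4; python3 -c "
from h import *
print(sensors.state()['force'])
save('wrist','w22.png')"
```

```text
shift [ -2.    5.5 -11.5] turn [ 0.002  0.006 -0.004] t 32.13 w 59.5 grasp now [718.2  -4.8  56.4]
q [  0.6  32.2 120.2 190.1  19.6  83.6] 0.0
[ 0.1818116  -0.34821923 -1.28028037]
```

View pics/w22.png

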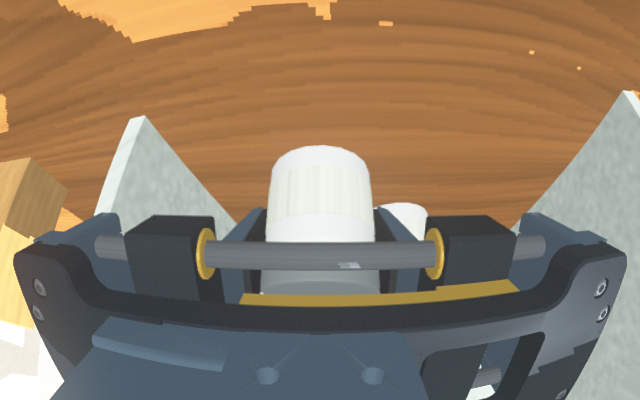

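>>> servo_tool(
  motion=[0,0,-4,0,0,0,40,0,0,-4,0,0,0,40,0,0,-2,0,0,0,40,0,0,0,0,0,0,40,0,0,0,0,0,0,76,0,0,0,0,0,0,76,0,0,0,0,0,0,76,-15,1,0,0,0,0,76,-25,2,0,0,0,0,76,-25,2,0,0,0,0,76],
)

```text
time_s: 33.02
ee_pos: [669.2, -1.2, 26.2]
ee_rot: [132.9, 0.1, 86.2]
force: [-0.2, -0.6, -1.6]
gripper_width: 69.4
```

>>> servo_tool(
  motion=[-30,2,0,0,0,0,80,-30,2,5,0,0,0,90,-20,0,20,0,0,0,90,0,0,20,0,0,0,90,0,0,20,0,0,0,90,0,0,0,0,0,0,90],
)

```text
time_s: 33.52
ee_pos: [591.4, 2.9, 95.8]
ee_rot: [132.5, 0.1, 86.2]
force: [1.4, 0.1, 1.1]
gripper_width: 82.0
```

```bash
python3 plan2.py 468 -406 47 43 -40 13 90 110; python3 -c "
from h import *
save('wrist','w23.png')"
```

```text
[-44.   13.1 138.8 171.   19.   95.8] 0.0
ee [592.   3.  95.] bodylow 126.0
ee [585. -62.  97.] bodylow 128.0
ee [ 570. -126.   99.] bodylow 130.0
ee [ 547. -186.  100.] bodylow 131.0
ee [ 519. -244.  101.] bodylow 133.0
ee [ 484. -297.  102.] bodylow 134.0
ee [ 444. -345.  103.] bodylow 135.0
max rot 2.8
[-3, -33, 1, 0.0, -0.0, -0.05, 90, -5, -32, 1, 0.0, -0.0, -0.045, 90, -6, -32, 1, 0.0, -0.0, -0.05, 90, -9, -32, 0, 0.0, -0.0, -0.05, 90, -10, -30, 1, 0.0, 0.0, -0.05, 90, -12, -30, 1, 0.0, 0.0, -0.045, 90, -13, -29, 0, 0.0, 0.0, -0.05, 90, -15, -29, 1, 0.005, 0.0, -0.05, 90, -17, -27, 1, -0.0, 0.005, -0.045, 90, -18, -26, 0, -0.0, -0.0, -0.05, 90]
[-20, -25, 0, -0.0, 0.0, -0.05, 90, -20, -23, 1, 0.0, 0.0, -0.05, 90, -22, -22, 0, 0.0, 0.005, -0.05, 90]
```

View pics/w23.png

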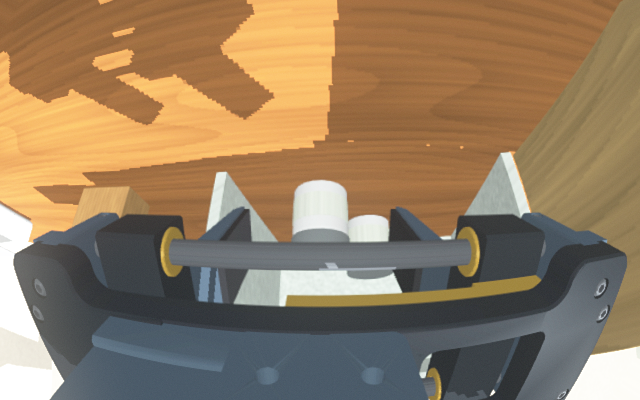

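```bash
python3 plan2.py 468 -406 54 47 -10 13 90 110; python3 goto.py 468 -406 54 47 -10;  python3 goto.py 709.5 90 54 47 11
```

```text
[-64.7  16.2 127.2  80.   34.9 146.6] 3.92
ee [592.   3.  93.] bodylow 125.0
ee [612. -69. 115.] bodylow 139.0
ee [ 616. -140.  132.] bodylow 151.0
ee [ 602. -208.  142.] bodylow 159.0
ee [ 570. -271.  143.] bodylow 161.0
ee [ 521. -327.  137.] bodylow 159.0
ee [ 453. -375.  122.] bodylow 153.0
max rot 3.1
[12, -36, 11, -0.01, -0.035, -0.015, 90, 9, -36, 11, -0.005, -0.03, -0.01, 90, 4, -36, 9, -0.01, -0.025, -0.01, 90, -1, -35, 8, -0.005, -0.02, -0.01, 90, -5, -35, 6, -0.005, -0.01, -0.005, 90, -9, -33, 4, -0.005, -0.005, -0.005, 90, -13, -32, 2, -0.005, 0.0, -0.0, 90, -18, -31, -1, 0.0, 0.01, -0.005, 90, -23, -29, -2, 0.005, 0.02, -0.005, 90, -27, -27, -4, 0.005, 0.025, -0.01, 90]
[-31, -25, -7, 0.01, 0.035, -0.01, 90, -37, -23, -8, 0.015, 0.04, -0.01, 90, -40, -21, -9, 0.015, 0.05, -0.015, 90]
shift [-104.2 -412.2  -59.9] turn [ 0.011  0.075 -0.109] t 33.57 w 82.1 grasp now [570.5   4.3 112.4]
q [-56.6  27.6 124.3  98.1  30.  133. ] 0.0
shift [137.2  90.7 -59.9] turn [-0.003  0.076  0.257] t 33.57 w 82.1 grasp now [570.5   4.3 112.4]
q [  4.3  30.4 117.4 156.6  11.5 108.1] 0.0
```

```bash
for y in -28 -34; do python3 plan2.py 468 -406 56 50 $y 13 90 100|head -3; python3 goto.py 468 -406 56 50 $y|tail -1; done;  python3 goto.py 698 88 56 50 8
python3 plan2.py 468 -406 56 50 -34 13 90 100
```

```text
[-51.9  12.8 131.5 104.4  15.4 146.6] 6.51
ee [592.   3.  93.] bodylow 125.0
ee [596. -55. 102.] bodylow 131.0
q [-48.6  24.9 126.9 126.8  16.4 126. ] 0.0
[-47.7  12.  131.4 112.7   9.2 146.6] 3.06
ee [592.   3.  93.] bodylow 125.0
ee [592. -51.  99.] bodylow 129.0
q [-45.8  24.6 127.6 146.6  13.9 113.5] 0.0
shift [124.8  87.6 -58.9] turn [-0.003  0.129  0.205] t 33.57 w 82.1 grasp now [570.5   4.3 112.4]
q [  5.5  29.1 116.9 165.2   6.2 102.8] 0.0
[-47.7  12.  131.4 112.7   9.2 146.6] 3.06
ee [592.   3.  93.] bodylow 125.0
ee [592. -51.  99.] bodylow 129.0
ee [ 584. -108.  103.] bodylow 132.0
ee [ 566. -168.  106.] bodylow 135.0
ee [ 539. -229.  107.] bodylow 139.0
ee [ 502. -290.  108.] bodylow 143.0
ee [ 456. -350.  109.] bodylow 149.0
max rot 3.2
[1, -26, 3, 0.015, -0.0, -0.03, 90, 0, -28, 3, 0.015, -0.0, -0.03, 90, -3, -28, 3, 0.01, 0.0, -0.035, 90, -6, -29, 1, 0.01, 0.005, -0.03, 90, -7, -29, 2, 0.005, 0.01, -0.04, 90, -10, -31, 1, 0.005, 0.005, -0.035, 90, -13, -30, 0, 0.0, 0.015, -0.04, 90, -14, -31, 1, 0.005, 0.01, -0.045, 90, -18, -31, 0, -0.005, 0.015, -0.045, 90, -19, -30, 1, -0.0, 0.015, -0.045, 90]
[-22, -31, 0, -0.005, 0.015, -0.05, 90, -25, -29, 1, -0.005, 0.015, -0.05, 90, -26, -30, 1, -0.01, 0.02, -0.055, 90]
```

```bash
python3 goto.py 468 -406 60 46 -38|tail -1; python3 goto.py 702 88 60 46 10|tail -1
python3 plan2.py 468 -406 60 46 -38 13 90 90
```

```text
q [-44.2  25.  130.4 167.2  19.7  97.6] 0.0
q [  4.5  29.5 118.9 162.7  12.9 102.9] 0.0
[-45.3  13.2 134.2 155.5  12.3 108.8] 0.0
ee [592.   3.  93.] bodylow 125.0
ee [588. -59.  96.] bodylow 127.0
ee [ 577. -122.   98.] bodylow 130.0
ee [ 558. -183.  100.] bodylow 132.0
ee [ 532. -243.  102.] bodylow 135.0
ee [ 498. -300.  103.] bodylow 138.0
ee [ 457. -354.  104.] bodylow 140.0
max rot 2.9
[-1, -31, 2, 0.005, 0.0, -0.045, 90, -2, -31, 1, 0.005, 0.005, -0.04, 90, -5, -31, 1, 0.005, 0.0, -0.045, 90, -6, -32, 1, 0.0, 0.005, -0.045, 90, -9, -31, 1, 0.005, 0.0, -0.045, 90, -10, -30, 1, 0.0, 0.005, -0.045, 90, -12, -30, 1, 0.0, 0.005, -0.045, 90, -15, -30, 1, 0.005, 0.005, -0.045, 90, -16, -29, 1, -0.0, 0.005, -0.05, 90, -17, -28, 0, 0.0, 0.005, -0.045, 90]
[-20, -28, 1, 0.0, 0.01, -0.05, 90, -22, -26, 0, 0.0, 0.005, -0.05, 90, -23, -25, 1, 0.0, 0.01, -0.045, 90]
```

>>> servo_tool(
  motion=[-1,-31,2,0.005,0,-0.045,90,-2,-31,1,0.005,0.005,-0.04,90,-5,-31,1,0.005,0,-0.045,90,-6,-32,1,0,0.005,-0.045,90,-9,-31,1,0.005,0,-0.045,90,-10,-30,1,0,0.005,-0.045,90,-12,-30,1,0,0.005,-0.045,90,-15,-30,1,0.005,0.005,-0.045,90,-16,-29,1,0,0.005,-0.05,90,-17,-28,0,0,0.005,-0.045,90],
)

```text
time_s: 34.4
ee_pos: [495.6, -301.2, 99.9]
ee_rot: [135.2, -0.7, 60.3]
force: [0.1, 0.3, -0.2]
gripper_width: 81.9
```

>>> servo_tool(
  motion=[-20,-28,1,0,0.01,-0.05,90,-22,-26,0,0,0.005,-0.05,90,-23,-25,1,0,0.01,-0.045,90,0,0,0,0,0,0,90,0,0,0,0,0,0,90],
)

```text
time_s: 34.82
ee_pos: [430.6, -379.7, 102.0]
ee_rot: [136.4, 0.1, 52.0]
force: [0.5, -0.5, -0.4]
gripper_width: 82.1
```

```bash
python3 goto.py 468 -406 60 46 -38; python3 -c "
from h import *
save('wrist','w24.png');save('top','t24.png',(270,80,510,270),3.3)"
```

```text
shift [ 52.5 -38.1 -61.7] turn [-0.003 -0.007 -0.   ] t 34.82 w 82.1 grasp now [ 415.7 -368.   121.9]
q [-44.2  25.  130.4 167.2  19.7  97.6] 0.0
```

View pics/w24.png

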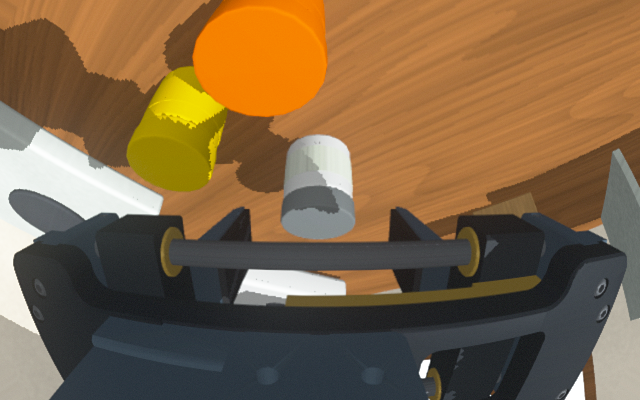

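View pics/t24.png

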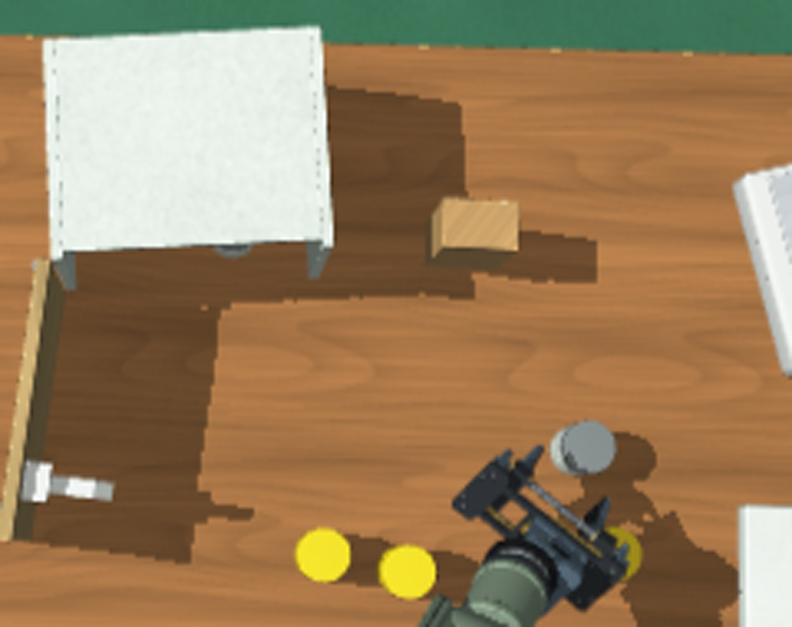

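>>> servo_tool(
  motion=[11,-8,-12,0,0,0,90,11,-8,-12,0,0,0,90,11,-8,-12,0,0,0,90,10,-7,-12,0,-0.007,0,90,10,-7,-12,0,0,0,90,0,0,0,0,0,0,90,0,0,0,0,0,0,90],
)

```text
time_s: 35.5
ee_pos: [485.3, -415.8, 42.1]
ee_rot: [136.1, -0.1, 52.2]
force: [-0.5, 0.2, 0.3]
gripper_width: 81.9
```

```bash
python3 goto.py 468 -406 60 46 -38; python3 -c "
from h import *
print(sensors.state()['force'])
save('wrist','w25.png')"
```

```text
shift [-2.2 -2.  -1.9] turn [-0.002 -0.    -0.004] t 35.5 w 81.9 grasp now [ 470.2 -404.1   61.9]
q [-44.2  25.  130.4 167.2  19.7  97.6] 0.0
[-0.48653378  0.24552793  0.27894269]
```

View pics/w25.png

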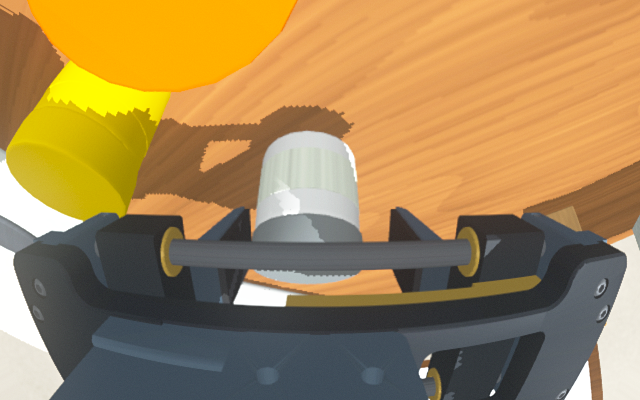

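>>> servo_tool(
  motion=[-2,-4,-1,0,0,0,80,0,0,0,0,0,0,40,0,0,0,0,0,0,40,0,0,0,0,0,0,40,0,0,0,0,0,0,40,0,0,5,0,0,0,40,0,0,5,0,0,0,40,0,0,5,0,0,0,40,0,0,0,0,0,0,40],
  newtons=25,
)

```text
time_s: 36.3
ee_pos: [483.3, -421.5, 58.9]
ee_rot: [135.8, -0.1, 52.1]
force: [0.3, -0.1, -2.0]
gripper_width: 59.5
```

```bash
python3 plan2.py 570 60 74 46 4.4 18 40 0;python3 -c "
from h import *
print(sensors.state()['force'])
save('wrist','w26.png')"
```

```text
[  5.1  20.8 135.7 181.5  20.5  89.2] 0.0
ee [ 484. -422.   58.] bodylow 95.0
ee [ 517. -373.   58.] bodylow 94.0
ee [ 544. -321.   58.] bodylow 94.0
ee [ 567. -267.   57.] bodylow 93.0
ee [ 584. -212.   57.] bodylow 93.0
ee [ 595. -157.   56.] bodylow 92.0
ee [ 601. -101.   56.] bodylow 92.0
ee [602. -46.  55.] bodylow 92.0
ee [598.   9.  55.] bodylow 91.0
ee [589.  61.  54.] bodylow 91.0
max rot 2.4
[17, 25, 0, 0.0, -0.0, 0.04, 40, 16, 25, 0, 0.0, -0.0, 0.045, 40, 14, 25, 0, 0.0, -0.0, 0.04, 40, 13, 27, -1, 0.0, -0.0, 0.04, 40, 12, 26, 0, 0.005, -0.005, 0.04, 40, 11, 27, 0, -0.0, 0.0, 0.045, 40, 9, 28, 0, -0.0, 0.0, 0.04, 40, 8, 27, 0, -0.0, 0.0, 0.04, 40, 6, 28, -1, -0.0, 0.0, 0.04, 40, 5, 28, 0, -0.0, 0.0, 0.04, 40]
[4, 27, 0, -0.0, 0.0, 0.045, 40, 3, 28, 0, -0.005, 0.0, 0.04, 40, 1, 28, -1, 0.0, 0.005, 0.04, 40, -1, 27, 0, 0.0, -0.0, 0.04, 40, -1, 28, 0, 0.0, -0.0, 0.04, 40, -3, 27, 0, -0.0, -0.0, 0.04, 40, -4, 26, -1, -0.0, 0.0, 0.04, 40, -5, 27, 0, -0.0, 0.0, 0.045, 40]
[ 0.26406619 -0.12380907 -1.95422797]
```

View pics/w26.png

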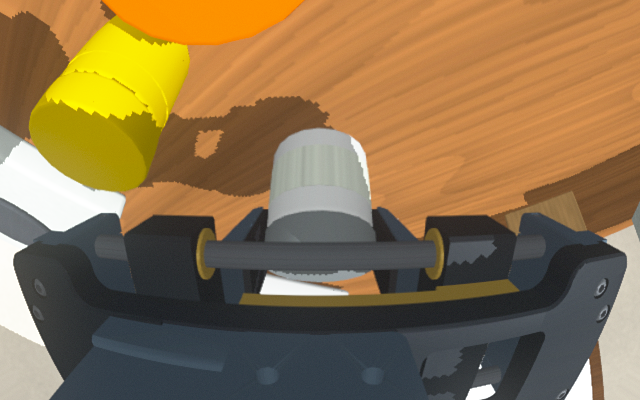

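>>> servo_tool(
  motion=[17,25,0,0,0,0.04,40,16,25,0,0,0,0.045,40,14,25,0,0,0,0.04,40,13,27,0,0,0,0.04,40,12,26,0,0.005,-0.005,0.04,40,11,27,0,0,0,0.045,40,9,28,0,0,0,0.04,40,8,27,0,0,0,0.04,40,6,28,0,0,0,0.04,40,5,28,0,0,0,0.04,40],
)

```text
time_s: 37.18
ee_pos: [594.1, -153.7, 57.3]
ee_rot: [135.9, -0.5, 75.7]
force: [1.0, -0.2, -1.5]
gripper_width: 59.9
```

>>> servo_tool(
  motion=[4,27,0,0,0,0.045,40,3,28,0,-0.005,0,0.04,40,1,28,0,0,0.005,0.04,40,-1,27,0,0,0,0.04,40,-1,28,0,0,0,0.04,40,-3,27,0,0,0,0.04,40,-4,26,0,0,0,0.04,40,-5,27,0,0,0,0.045,40,0,0,0,0,0,0,40],
)

```text
time_s: 37.93
ee_pos: [586.6, 65.8, 56.9]
ee_rot: [136.2, -0.1, 94.8]
force: [-0.8, 0.0, -1.7]
gripper_width: 59.6
```

```bash
python3 - <<'E'
from kin import *
O=np.array([653,41,0.]);a=np.radians(4.4);X=np.array([np.cos(a),np.sin(a),0]);Y=np.array([-np.sin(a),np.cos(a),0])
print((O+52*X+45*Y).round(1))
E
python3 goto.py 701.4 89.9 72 46 10;python3 -c "
from h import *
print(sensors.state()['force'])
save('wrist','w27.png')"
```

```text
[701.4  89.9   0. ]
shift [133.6  27.4  -4.7] turn [-0.002 -0.003  0.09 ] t 37.93 w 59.6 grasp now [567.6  64.1  76.8]
q [  4.8  28.3 118.5 161.   11.2 104.9] 0.0
[-0.81279471  0.03246081 -1.69482667]
```

View pics/w27.png

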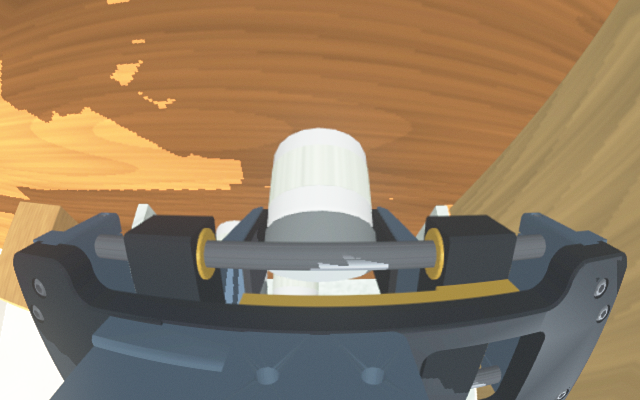

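>>> servo_tool(
  motion=[15,4,-4,0,0,0.045,40,18,4,-4,0,0,0.045,40,20,4,-2,0,0,0,40,20,4,0,0,0,0,40,20,4,0,0,0,0,40,15,3,0,0,0,0,40,12,2,0,0,0,0,40,11,2,0,0,0,0,40,0,0,0,0,0,0,40],
)

```text
time_s: 38.73
ee_pos: [721.5, 89.3, 48.2]
ee_rot: [135.9, -0.1, 99.6]
force: [0.5, 0.5, -0.4]
gripper_width: 59.4
```

```bash

python3 goto.py 701.4 89.9 61 46 10;python3 -c "
from h import *
print(sensors.state()['force'])
save('wrist','w28.png')"
```

```text
shift [-1.3  3.9 -7. ] turn [-0.003  0.002  0.007] t 38.73 w 59.4 grasp now [702.6  86.1  67.9]
q [  4.8  29.4 118.9 163.3  12.7 102.6] 0.0
[ 0.51536441  0.50328006 -0.41033133]
```

View pics/w28.png

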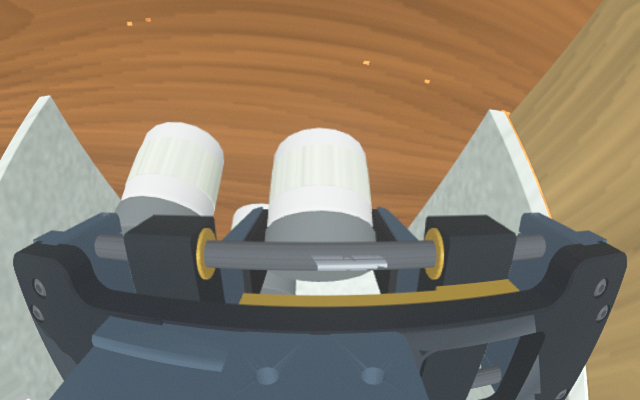

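>>> servo_tool(
  motion=[5,2,-3,0,0,0,40,0,0,-3,0,0,0,40,0,0,-1,0,0,0,40,0,0,0,0,0,0,40],
)

```text
time_s: 39.12
ee_pos: [725.0, 91.8, 43.2]
ee_rot: [135.7, -0.2, 99.7]
force: [-3.0, -1.2, 7.7]
gripper_width: 59.4
```

```bash

python3 goto.py 701.4 89.9 61 46 10;python3 -c "
from h import *
print(sensors.state()['force'])
save('wrist','w29.png')"
```

```text
shift [-4.8  1.4 -1.9] turn [-0.003  0.004  0.006] t 39.12 w 59.4 grasp now [706.1  88.5  62.9]
q [  4.8  29.4 118.9 163.3  12.7 102.6] 0.0
[-3.02371386 -1.20465922  7.66921034]
```

View pics/w29.png

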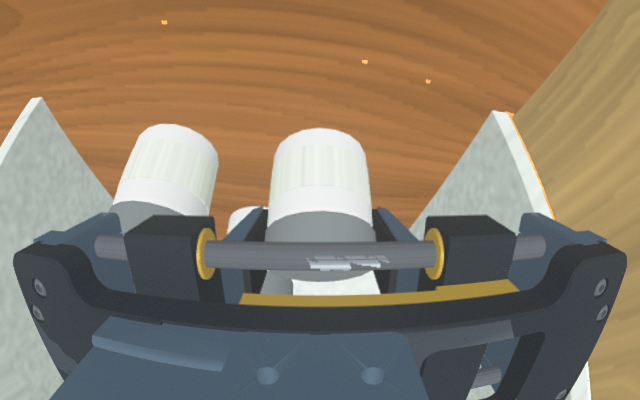

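On the counter (z force 7.7 N). Releasing and backing out.

>>> servo_tool(
  motion=[0,0,1,0,0,0,60,0,0,0,0,0,0,76,0,0,0,0,0,0,76,0,0,0,0,0,0,76,-15,-2,0,0,0,0,76,-25,-4,0,0,0,0,76,-30,-4,0,0,0,0,76,-30,-5,0,0,0,0,76,-30,-5,5,0,0,0,76,-15,-5,20,0,0,0,76],
)

```text
time_s: 40.0
ee_pos: [572.1, 66.5, 61.4]
ee_rot: [136.8, -0.2, 99.7]
force: [0.2, 0.5, 0.7]
gripper_width: 69.3
```

>>> servo_tool(
  motion=[0,-10,20,0,0,0,60,0,-20,20,0,0,0,30,0,0,0,0,0,0,30,0,0,0,0,0,0,30],
)

```text
time_s: 40.33
ee_pos: [579.4, 45.0, 99.9]
ee_rot: [135.9, -0.3, 99.7]
force: [-0.5, -0.3, 0.1]
gripper_width: 45.7
```

```bash
python3 -c "
from h import *
s=sensors.state();print(s['ee_pos'],s['qpos'].round(1))
save('wrist','w30.png');save('top','t30.png',(270,80,510,270),3.3)"
```

```text
[579.38780691  44.95008611  99.87293341] [ -1.3  14.4 133.9 146.   14.2 115.4]
```

View pics/w30.png

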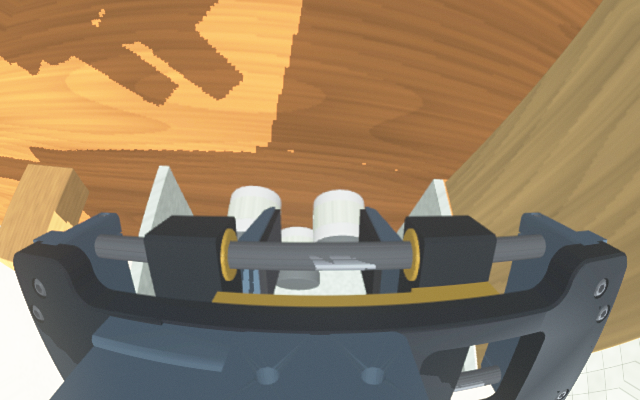

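View pics/t30.png

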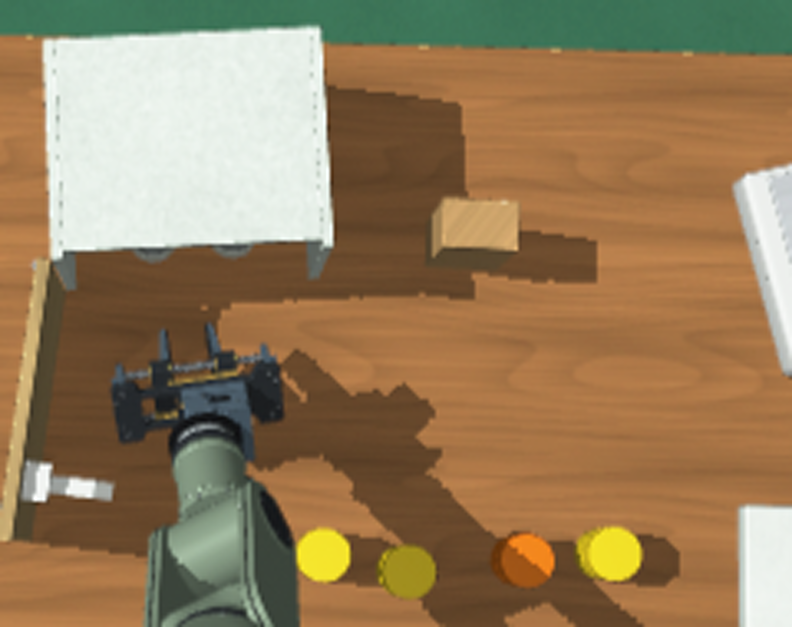

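All three tubs stand upright inside. I'll check their depth in cupboard coordinates.

```bash
python3 - <<'E'
from h import *
s=sensors.state();f=dict(np.load('last_wrist.npz'))
O=np.array([653,41,0.]);a=np.radians(4.4);X=np.array([np.cos(a),np.sin(a),0]);Y=np.array([-np.sin(a),np.cos(a),0])
for n,u,v in(("A front",255,187),("C front",338,190),("wallR front",164,167),("wallL front",440,180)):
    p=wz(f,s,u,v,0)-O; print(n,round(p@X,1),round(p@Y,1))
t=dict(np.load('last_top.npz'))
for n,x,y in(("C lid front",153,262),("A lid front",235,258)):
    p=ptz(t,270+x/3.3,80+y/3.3,72)-O; print(n,round(p@X,1),round(p@Y,1))
E
```

```text
A front 31.2 -48.0
C front 29.7 40.8
wallR front 0.8 -143.2
wallL front 0.6 148.3
C lid front 14.2 43.3
A lid front 14.2 -50.6
```

```bash
cat > plan3.py <<'E'
from kin import *
from h import sensors
q0=sensors.state()["qpos"]
def dn(yaw):
    y=np.radians(yaw); return Rot.from_euler('xyz',[180,0,yaw],degrees=True)
p0,R0,_=fk(q0)
q1,e=ik(p0+[-60,0,190]-R0.apply([0,0,GO]),R0,q0); print(q1.round(1),e)
qt,e=ik([400,310,340],dn(-55),[38,-5,105,0,75,93]); print(qt.round(1),e)
qs=[q0]+seg(q0,q1,6)+seg(q1,qt,30)
for i,q in enumerate(qs):
    p,Rm,W=fk(q); C=np.array([p+Rm.apply([sx*89,sy*38,-88]) for sx in(-1,1) for sy in(-1,1)])
    if i%3==0: print(i,q.round(0),'ee',p.round(0),'bodylow',C[:,2].min().round(0),C.min(0).round(0)[:2],C.max(0).round(0)[:2])
print('max rot',max(np.degrees((fk(b)[1]*fk(c)[1].inv()).magnitude()) for c,b in zip(qs,qs[1:])).round(1),max(np.linalg.norm(fk(b)[0]-fk(c)[0]) for c,b in zip(qs,qs[1:])))
o=crow(qs,0)
for k in range(0,len(o),70): print(o[k:k+70])
E
python3 plan3.py
```

```text
[  2.5  -8.2 133.7 118.9   2.8 146.6] 41.786978026766
[36.5  9.2 87.1  0.  83.8 91.5] 2.241511229607966e-11
0 [ -1.  15. 134. 146.  14. 115.] ee [579.  46.  98.] bodylow 134.0 [477. -57.] [561. 127.]
3 [  1.   3. 134. 132.   8. 131.] ee [554.  55. 185.] bodylow 213.0 [449. -48.] [528. 137.]
6 [  3.  -8. 134. 119.   3. 147.] ee [522.  49. 272.] bodylow 286.0 [417. -50.] [481. 134.]
9 [  6.  -6. 129. 107.  11. 141.] ee [554. 131. 318.] bodylow 307.0 [429.  14.] [531. 200.]
12 [  9.  -5. 124.  95.  19. 136.] ee [559. 215. 351.] bodylow 321.0 [432.  95.] [551. 256.]
15 [ 13.  -3. 120.  83.  27. 130.] ee [543. 292. 368.] bodylow 329.0 [412. 182.] [558. 295.]
18 [ 16.  -1. 115.  71.  35. 125.] ee [511. 353. 370.] bodylow 332.0 [385. 262.] [549. 319.]
21 [ 19.   0. 110.  59.  43. 119.] ee [472. 393. 360.] bodylow 333.0 [364. 275.] [521. 380.]
24 [ 23.   2. 106.  48.  51. 114.] ee [434. 409. 342.] bodylow 335.0 [353. 279.] [485. 417.]
27 [ 26.   4. 101.  36.  59. 108.] ee [406. 404. 322.] bodylow 341.0 [355. 277.] [446. 428.]
30 [ 30.   6.  96.  24.  68. 102.] ee [390. 382. 307.] bodylow 348
[... 830 characters left out ...]
105, 0, -12, 18, -1, -0.06, -0.04, 0.105, 0, -13, 15, -2, -0.06, -0.035, 0.105, 0, -13, 14, -4, -0.055, -0.035, 0.1, 0]
[-13, 10, -4, -0.06, -0.035, 0.105, 0, -13, 8, -6, -0.06, -0.035, 0.1, 0, -12, 6, -6, -0.065, -0.03, 0.095, 0, -12, 3, -6, -0.06, -0.03, 0.1, 0, -11, 0, -7, -0.06, -0.03, 0.095, 0, -10, -1, -7, -0.065, -0.03, 0.095, 0, -8, -4, -6, -0.065, -0.025, 0.09, 0, -7, -6, -6, -0.065, -0.03, 0.09, 0, -5, -8, -5, -0.065, -0.02, 0.085, 0, -3, -9, -4, -0.07, -0.025, 0.085, 0]
[-2, -10, -3, -0.065, -0.02, 0.08, 0, -1, -11, -2, -0.07, -0.02, 0.075, 0, 1, -12, 0, -0.07, -0.02, 0.075, 0, 3, -13, 2, -0.07, -0.02, 0.07, 0, 4, -13, 3, -0.075, -0.02, 0.065, 0, 5, -13, 5, -0.07, -0.015, 0.06, 0]
```

```bash
sed -i 's/^q1,e=.*/q1=np.array([0,-7,134,150,20,112.])/; s/seg(q0,q1,6)/seg(q0,q1,6)/; s/seg(q1,qt,30)/seg(q1,qt,34)/' plan3.py; python3 plan3.py
```

```text
[36.5  9.2 87.1  0.  83.8 91.5] 2.241511229607966e-11
0 [ -1.  15. 134. 146.  14. 115.] ee [579.  46.  98.] bodylow 134.0 [477. -57.] [561. 127.]
3 [ -1.   4. 134. 148.  17. 114.] ee [585.  58. 220.] bodylow 234.0 [475. -47.] [548. 137.]
6 [  0.  -7. 134. 150.  20. 112.] ee [563.  70. 344.] bodylow 332.0 [452. -37.] [511. 146.]
9 [  3.  -6. 130. 137.  26. 110.] ee [581. 145. 388.] bodylow 352.0 [460.  24.] [542. 206.]
12 [  6.  -4. 126. 124.  31. 108.] ee [578. 225. 421.] bodylow 365.0 [452.  99.] [559. 259.]
15 [ 10.  -3. 122. 110.  37. 107.] ee [556. 301. 438.] bodylow 371.0 [426. 179.] [564. 302.]
18 [ 13.  -1. 117.  97.  43. 105.] ee [520. 365. 440.] bodylow 371.0 [396. 258.] [551. 331.]
21 [ 16.   0. 113.  84.  48. 103.] ee [477. 412. 427.] bodylow 366.0 [369. 308.] [523. 363.]
24 [ 19.   2. 109.  71.  54. 101.] ee [433. 439. 403.] bodylow 358.0 [348. 317.] [486. 408.]
27 [ 23.   3. 105.  57.  59.  99.] ee [396. 444. 374.] bodylow 351.0 [338. 317.] [447. 431.]
30 [ 26.   4. 101.  44.  65.  98.] ee [371. 431. 343.] bodylow 347.0 [337. 304.] [416. 440.]
33 [29.  6. 97. 31. 71. 96.
[... 1022 characters left out ...]
5, 0, -15, 11, -6, -0.06, -0.035, 0.08, 0, -14, 9, -8, -0.055, -0.035, 0.08, 0, -14, 6, -9, -0.055, -0.035, 0.08, 0, -14, 5, -10, -0.06, -0.035, 0.08, 0, -12, 1, -10, -0.06, -0.03, 0.08, 0, -11, 0, -10, -0.06, -0.035, 0.075, 0, -10, -3, -10, -0.06, -0.03, 0.075, 0, -8, -4, -10, -0.065, -0.03, 0.07, 0, -7, -7, -10, -0.065, -0.03, 0.07, 0]
[-5, -8, -9, -0.065, -0.03, 0.07, 0, -3, -9, -8, -0.065, -0.03, 0.065, 0, -1, -11, -8, -0.065, -0.03, 0.06, 0, 1, -12, -6, -0.07, -0.025, 0.06, 0, 2, -12, -4, -0.065, -0.03, 0.055, 0, 4, -14, -3, -0.07, -0.03, 0.055, 0, 6, -13, -1, -0.07, -0.03, 0.05, 0, 7, -14, 1, -0.075, -0.03, 0.045, 0, 8, -14, 2, -0.07, -0.03, 0.045, 0, 10, -14, 5, -0.07, -0.03, 0.04, 0]
```

>>> servo_tool(
  motion=[5,4,40,0.005,-0.08,0.005,0,1,5,41,0.005,-0.075,0.005,0,-1,4,41,0.005,-0.08,0.01,0,-4,4,41,0.005,-0.08,0.005,0,-7,4,41,0.005,-0.075,0.005,0,-10,3,41,0.005,-0.08,0.01,0,8,25,16,-0.06,-0.045,0.08,0,6,25,15,-0.06,-0.05,0.085,0,4,26,14,-0.055,-0.045,0.08,0,1,26,12,-0.06,-0.045,0.085,0],
)

```text
time_s: 41.27
ee_pos: [582.2, 173.2, 399.6]
ee_rot: [104.0, 19.3, 119.8]
force: [1.0, 1.1, -0.3]
gripper_width: 0.4
```

```bash
python3 -c "
from h import *
s=sensors.state();print(s['ee_pos'],s['qpos'].round(1))"
```

```text
[582.20728833 173.22462158 399.64745137] [  4.2  -4.9 128.6 132.3  28.  109.3]
```

>>> servo_tool(
  motion=[-1,27,11,-0.055,-0.045,0.085,0,-3,27,9,-0.06,-0.045,0.085,0,-6,26,8,-0.055,-0.045,0.085,0,-7,25,5,-0.055,-0.045,0.085,0,-9,25,4,-0.055,-0.045,0.085,0,-11,23,3,-0.055,-0.04,0.085,0,-12,21,0,-0.05,-0.04,0.085,0,-13,20,-1,-0.055,-0.045,0.08,0,-14,18,-3,-0.055,-0.04,0.085,0,-15,15,-4,-0.055,-0.035,0.085,0],
)

```text
time_s: 42.1
ee_pos: [490.2, 400.2, 430.4]
ee_rot: [122.2, 55.0, -177.9]
force: [0.7, 0.6, 0.8]
gripper_width: 0.5
```

```bash
python3 -c "
from h import *
s=sensors.state();print(s['ee_pos'],s['qpos'].round(1))"
```

```text
[490.20014474 400.23986051 430.44974008] [ 1.490e+01 -1.000e-01  1.148e+02  8.830e+01  4.670e+01  1.032e+02]
```

>>> servo_tool(
  motion=[-15,14,-6,-0.055,-0.04,0.085,0,-15,11,-6,-0.06,-0.035,0.08,0,-14,9,-8,-0.055,-0.035,0.08,0,-14,6,-9,-0.055,-0.035,0.08,0,-14,5,-10,-0.06,-0.035,0.08,0,-12,1,-10,-0.06,-0.03,0.08,0,-11,0,-10,-0.06,-0.035,0.075,0,-10,-3,-10,-0.06,-0.03,0.075,0,-8,-4,-10,-0.065,-0.03,0.07,0,-7,-7,-10,-0.065,-0.03,0.07,0],
)

```text
time_s: 42.93
ee_pos: [369.9, 431.3, 341.6]
ee_rot: [177.0, 42.0, -88.5]
force: [-0.3, 0.1, 0.3]
gripper_width: 0.8
```

>>> servo_tool(
  motion=[-5,-8,-9,-0.065,-0.03,0.07,0,-3,-9,-8,-0.065,-0.03,0.065,0,-1,-11,-8,-0.065,-0.03,0.06,0,1,-12,-6,-0.07,-0.025,0.06,0,2,-12,-4,-0.065,-0.03,0.055,0,4,-14,-3,-0.07,-0.03,0.055,0,6,-13,-1,-0.07,-0.03,0.05,0,7,-14,1,-0.075,-0.03,0.045,0,8,-14,2,-0.07,-0.03,0.045,0,10,-14,5,-0.07,-0.03,0.04,0],
)

```text
time_s: 43.77
ee_pos: [399.0, 309.9, 310.5]
ee_rot: [179.4, 0.1, -54.6]
force: [-0.4, 0.0, -0.4]
gripper_width: 0.1
```

>>> servo_tool(
  motion=[0,0,0,0,0,0,0,0,0,0,0,0,0,0],
)

```text
time_s: 43.93
ee_pos: [399.0, 311.0, 310.9]
ee_rot: [179.6, 0.3, -54.8]
force: [0.4, 0.0, -0.1]
gripper_width: 0.3
```

```bash
python3 -c "
from h import *
s=sensors.state();print(s['ee_pos'],s['ee_rot'],s['qpos'].round(1))
R=Rot.from_euler('xyz',[180,0,-55],degrees=True);print((R*Rot.from_euler('xyz',s['ee_rot'],degrees=True).inv()).as_rotvec().round(3))
save('wrist','w31.png');save('top','t31.png')"
```

```text
[399.04460777 310.98560353 310.91058896] [179.63717597   0.34663601 -54.81842126] [36.4  9.4 87.   0.4 84.  91.2]
[-0.001 -0.009 -0.003]
```

View pics/t31.png

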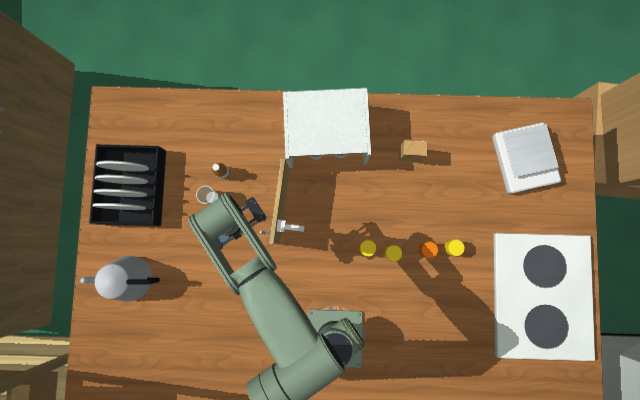

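View pics/w31.png

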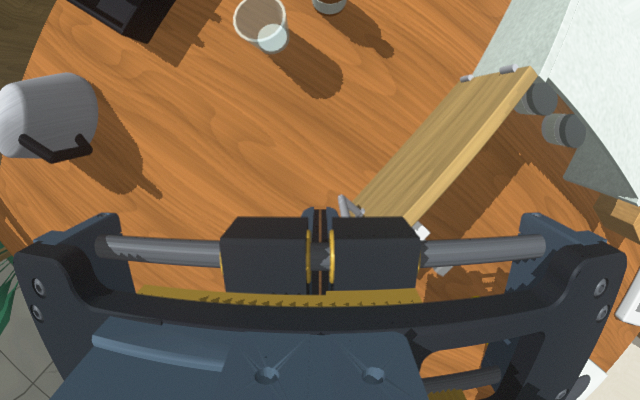

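```bash
python3 - <<'E'
import numpy as np
from arc import pos
from h import sensors
s=sensors.state()
p=pos(1.70,200,-(16+13+14)); print('pre',p.round(1),(p-s["ee_pos"][:2]).round(1))
ts=np.array([1.70]+list(np.arange(1.6,0.19,-.1))+[.15])
P=[p]+[pos(t,200,-29) for t in ts[1:]]
for i in range(1,len(ts)): print(round(ts[i],2),(P[i]-P[i-1]).round(1))
print(P[-1], pos(0,200,-29))
E
```

```text
pre [444. 244.] [ 44.8 -66. ]
1.6 [ -3.7 -34. ]
1.5 [ -0.9 -20.2]
1.4 [  1.1 -20.2]
1.3 [  3.1 -20. ]
1.2 [  5.1 -19.6]
1.1 [  7. -19.]
1.0 [  8.9 -18.2]
0.9 [ 10.6 -17.2]
0.8 [ 12.3 -16. ]
0.7 [ 13.8 -14.7]
0.6 [ 15.2 -13.3]
0.5 [ 16.5 -11.7]
0.4 [ 17.6 -10. ]
0.3 [18.5 -8.2]
0.2 [19.2 -6.3]
0.15 [ 9.8 -2.4]
[597.94178824  -6.78535753] [627.92142159 -11.07748943]
```

>>> servo_tool(
  motion=[8,-11,0,0,-0.009,-0.11,0,8,-11,0,0,0,-0.11,0,8,-11,0,0,0,-0.11,0,7,-11,0,0,0,-0.11,0,7,-11,0,0,0,-0.11,0,7,-11,0,0,0,-0.11,0,0,0,0,0,0,0,0,0,0,0,0,0,0,0],
)

```text
time_s: 44.7
ee_pos: [444.8, 243.3, 312.0]
ee_rot: [-179.8, -0.1, -92.7]
force: [0.5, -0.1, -0.2]
gripper_width: 0.4
```

```bash
python3 -c "
from h import *
s=sensors.state();print(s['ee_pos'],s['ee_rot'],s['qpos'].round(1))
save('wrist','w32.png')"
```

```text
[444.83493902 243.28902203 312.03633709] [-1.79840618e+02 -7.99027039e-02 -9.26735395e+01] [ 27.5   9.2  87.1  -0.2  83.6 120.2]
```

View pics/w32.png

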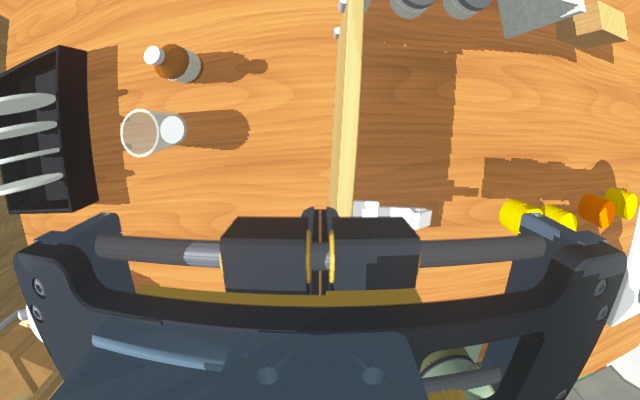

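>>> servo_tool(
  motion=[0,3,-35,0,0,0,0,0,2,-35,0,0,0,0,0,0,-35,0,0,0,0,0,0,-35,0,0,0,0,0,0,-30,0,0,0,0,0,0,0,0,0,0,0],
)

```text
time_s: 45.25
ee_pos: [440.5, 247.1, 136.9]
ee_rot: [179.6, -0.5, -92.6]
force: [0.0, -0.7, -0.5]
gripper_width: 0.3
```

>>> servo_tool(
  motion=[-2,-20,0,0,0,0,0,-2,-19,0,0,0,0.05,0,-1,-20,0,0,0,0.1,0,1,-20,0,0,0,0.1,0,3,-20,0,0,0,0.1,0,0,0,0,0,0,0,0],
)

```text
time_s: 45.75
ee_pos: [445.0, 148.0, 144.4]
ee_rot: [-179.6, -0.2, -72.6]
force: [-0.1, 0.6, 0.9]
gripper_width: 0.2
```

```bash
python3 -c "
from h import *
s=sensors.state();print(s['ee_pos'],s['ee_rot'],s['force'])
save('wrist','w33.png')"
```

```text
[444.98062027 147.97053381 144.38375523] [-1.79600788e+02 -1.69721650e-01 -7.25886319e+01] [-0.14822727  0.63051529  0.88017495]
```

View pics/w33.png

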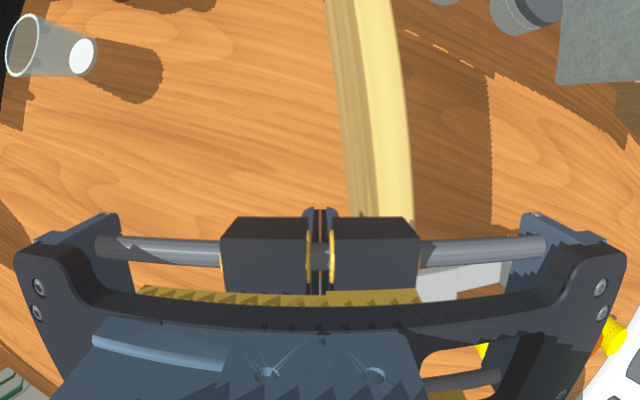

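>>> servo_tool(
  motion=[5,-20,0,0,0,0.1,0,7,-19,0,0,0,0.1,0,9,-18,0,0,0,0.1,0,11,-17,0,0,0,0.1,0,12,-16,0,0,0,0.1,0,14,-15,0,0,0,0.1,0,15,-13,0,0,0,0.1,0,17,-12,0,0,0,0.1,0,18,-10,0,0,0,0.1,0,18,-8,0,0,0,0.1,0],
)

```text
time_s: 46.63
ee_pos: [571.5, 2.1, 143.6]
ee_rot: [-179.7, -0.2, -15.2]
force: [-1.2, 0.1, -0.0]
gripper_width: 0.4
```

>>> servo_tool(
  motion=[10,-4,0,0,0,0.05,0,10,-3,0,0,0,0.05,0,0,0,0,0,0,0,0],
)

```text
time_s: 46.88
ee_pos: [591.9, -4.5, 143.4]
ee_rot: [-179.7, -0.2, -9.6]
force: [-0.0, 0.5, 0.0]
gripper_width: 0.1
```

```bash
python3 -c "
from h import *
from arc import pos
s=sensors.state();print(s['ee_pos'],s['ee_rot'],s['force'],pos(.2,200,-29),pos(0,200,-29))
save('wrist','w34.png')"
```

```text
[591.87796697  -4.5327961  143.35055894] [-179.68695113   -0.18511624   -9.64107394] [-0.00915994  0.48457056  0.01324523] [588.13316213  -4.36211914] [627.92142159 -11.07748943]
```

View pics/w34.png

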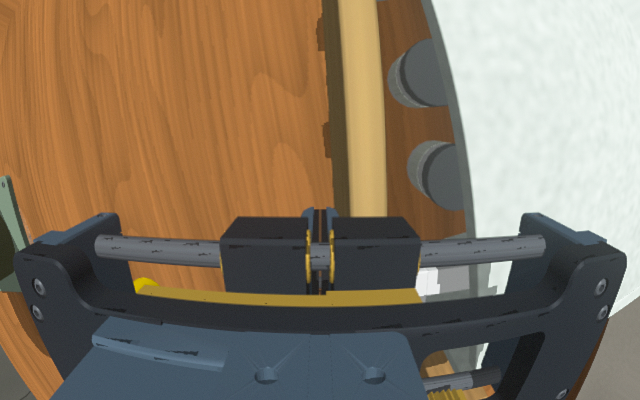

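>>> servo_tool(
  motion=[6,-1,0,0,0,0.03,0,6,-1,0,0,0,0.03,0,5,-1,0,0,0,0.03,0,5,-1,0,0,0,0.03,0,0,0,0,0,0,0,0],
)

```text
time_s: 47.35
ee_pos: [613.3, -8.6, 143.1]
ee_rot: [-179.7, -0.3, -2.8]
force: [-0.0, 0.1, 0.1]
gripper_width: -0.2
```

>>> servo_tool(
  motion=[4,-1,0,0,0,0.02,0,4,0,0,0,0,0.02,0,3,0,0,0,0,0.02,0,2,0,0,0,0,0.01,0,0,0,0,0,0,0,0],
)

```text
time_s: 47.77
ee_pos: [625.8, -10.5, 142.6]
ee_rot: [-179.7, -0.2, 1.2]
force: [0.1, 0.0, -0.5]
gripper_width: 0.4
```

>>> servo_tool(
  motion=[2,0,0,0,0,0.01,0,0,0,0,0,0,0,0],
)

```text
time_s: 47.93
ee_pos: [627.5, -10.6, 142.5]
ee_rot: [-179.7, -0.2, 1.8]
force: [0.7, -0.7, -0.3]
gripper_width: 0.4
```

>>> servo_tool(
  motion=[2,0,0,0,0,0,0,0,0,0,0,0,0,0],
)

```text
time_s: 48.1
ee_pos: [628.2, -10.6, 142.4]
ee_rot: [-179.7, 0.0, 1.8]
force: [-4.3, -0.7, 1.4]
gripper_width: 0.9
```

```bash
python3 -c "
from h import *
s=sensors.state();print(s['ee_pos'],s['ee_rot'],s['force'])
save('wrist','w35.png')"
```

```text
[628.18878541 -10.60447321 142.37680832] [-1.79728765e+02  1.67621529e-02  1.80037190e+00] [-4.26247445 -0.72144299  1.4471123 ]
```

View pics/w35.png

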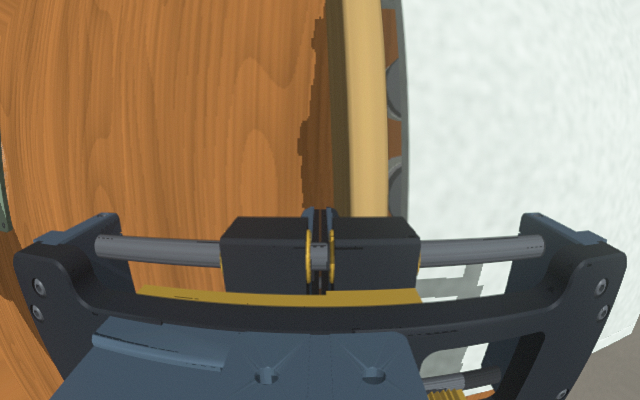

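>>> servo_tool(
  motion=[2,0,0,0,0,0,0,0,0,0,0,0,0,0],
)

```text
time_s: 48.32
ee_pos: [628.1, -10.6, 142.4]
ee_rot: [-179.7, 0.3, 1.8]
force: [-9.1, -0.6, 5.7]
gripper_width: 0.2
```

>>> servo_tool(
  motion=[2,0,0,0,0,0,0,0,0,0,0,0,0,0],
)

```text
time_s: 48.48
ee_pos: [628.0, -10.6, 142.4]
ee_rot: [-179.7, 0.5, 1.8]
force: [-14.9, -0.1, 7.8]
gripper_width: 0.6
```

>>> servo_tool(
  motion=[2,0,0,0,0,0,0,0,0,0,0,0,0,0],
)

```text
time_s: 48.65
ee_pos: [627.9, -10.6, 142.4]
ee_rot: [-179.7, 0.8, 1.8]
force: [-20.0, -0.8, 10.4]
gripper_width: 0.4
```

>>> servo_tool(
  motion=[-10,0,0,0,0,0,0,-15,0,0,0,0,0,0,-10,0,20,0,0,0,0,0,0,35,0,0,0,0,0,0,40,0,0,0,0,-20,0,40,0,0,0,0,-30,0,40,0,0,-0.1,0,-30,0,0,0,0,-0.1,0,0,0,0,0,0,0,0],
)

```text
time_s: 49.4
ee_pos: [523.8, -10.6, 311.5]
ee_rot: [-179.7, -0.4, -9.8]
force: [-0.2, -0.2, -0.5]
gripper_width: 0.4
```

```bash
python3 -c "
from h import *
s=sensors.state();print(s['ee_pos'],s['ee_rot'],s['force'])
save('wrist','w36.png');save('scene','s36.png',(200,120,460,340),3);save('top','t36.png',(270,80,470,265),4)"
```

```text
[523.75610885 -10.57088671 311.52323928] [-179.70706055   -0.39997118   -9.83041337] [-0.22833147 -0.2147283  -0.4887675 ]
```

View pics/s36.png

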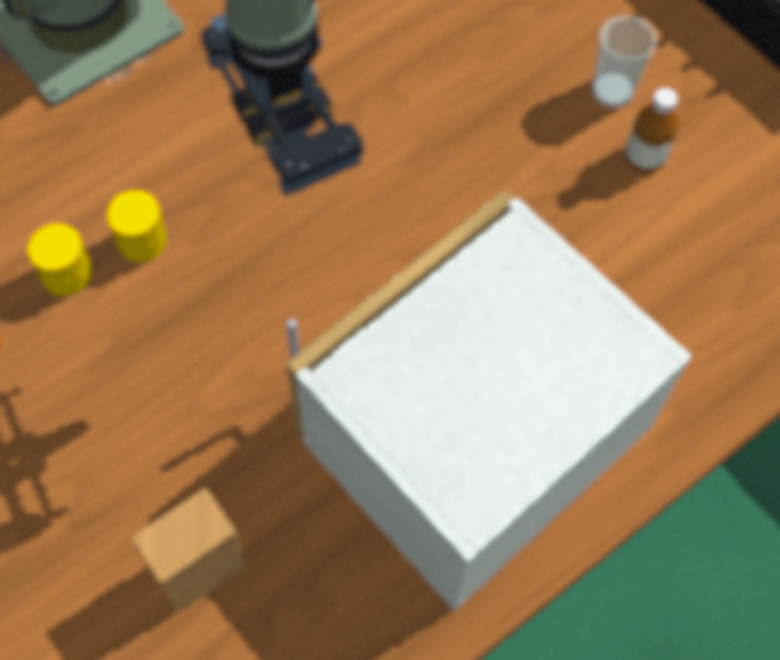

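View pics/t36.png

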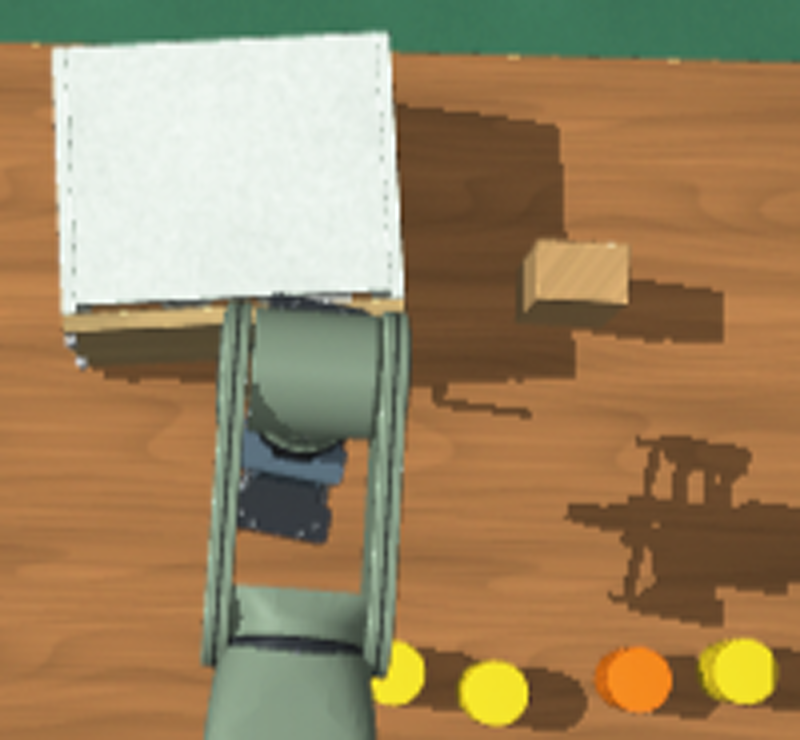

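View pics/w36.png

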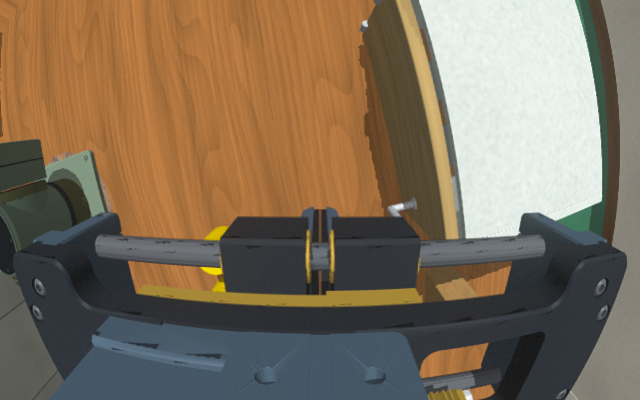

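The door looks shut and the handle tip is back at its starting pixel. I'll take one closer check from the same wrist viewpoint I used at the start.

>>> servo_tool(
  motion=[-5,-7,2,0,0,-0.12,0,-5,-7,2,0,0,-0.12,0,-5,-7,2,0,0,-0.12,0,-5,-7,2,0,0,-0.12,0,-5,-7,2,0,0,-0.12,0,-5,-7,2,0,0,-0.12,0,-5,-7,2,0,0,-0.12,0,0,-7,1,0,0,-0.12,0,0,-6,0,0,0,-0.12,0,0,-6,0,0,0,-0.12,0],
)

```text
time_s: 50.38
ee_pos: [492.8, -79.2, 322.0]
ee_rot: [-179.8, -0.1, -78.7]
force: [-0.1, 0.2, 0.3]
gripper_width: 0.5
```

>>> servo_tool(
  motion=[0,0,0,0,0,-0.12,0,0,0,0,0,0,-0.02,0,0,0,0,0,0,0,0,0,0,0,0,0,0,0],
)

```text
time_s: 50.72
ee_pos: [492.2, -78.6, 322.4]
ee_rot: [-179.8, -0.1, -86.3]
force: [-0.2, -0.3, 0.1]
gripper_width: 0.8
```

```bash
python3 -c "
from h import *
s=sensors.state();print(s['ee_pos'],s['ee_rot'],s['time_s'])
save('wrist','w37.png')
im=cv2.imread('pics/w37.png')[0:110,270:380]
cv2.imwrite('pics/w37d.png',cv2.resize(im,None,fx=5,fy=5,interpolation=cv2.INTER_CUBIC))
save('top','t37.png')"
```

```text
[492.17033971 -78.57126115 322.38831424] [-1.79792374e+02 -1.24274477e-01 -8.62724016e+01] 50.7167
```

View pics/w37d.png

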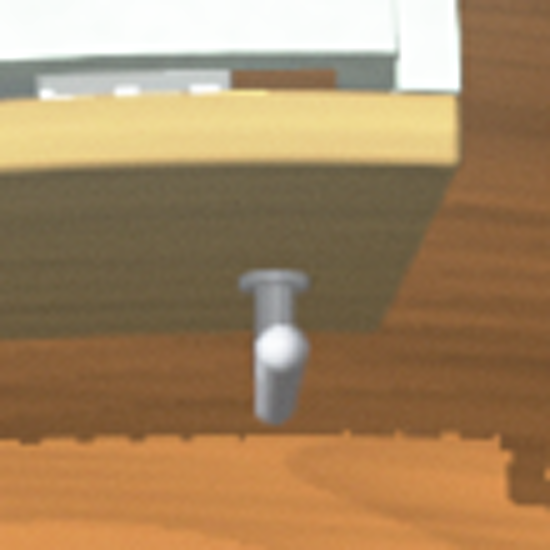

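View pics/t37.png

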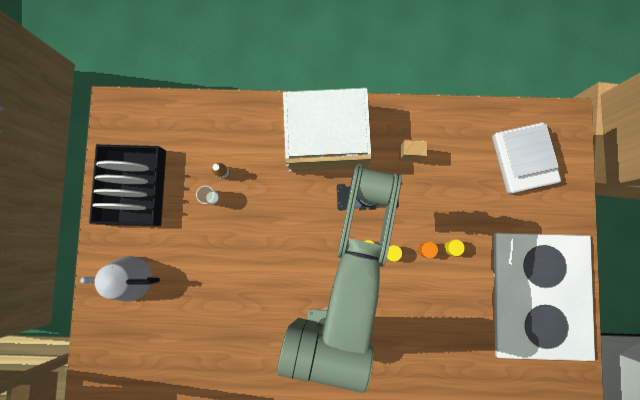

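The door is flush with the wall edge, the pad shows at its rest height at (130,85) in the crop, and the bystanders are where they started. Handing in.

```bash
python3 -c "
from h import *
f=dict(np.load('last_wrist.npz'));s=sensors.state();print(wz(f,s,270+281/5,345/5,187).round(1))
print(env.job_done())"
```

```text
[610.2 -77.4 187. ]
the job is handed in; nothing more can be done
None
```

All three grey-lidded tubs are in the cupboard, the door is shut, and the job was handed in at about 51 s.

- **Opening:** I pulled the door by its handle until the catch stopped it at about 3 N. I then pressed the pad about 12 mm with shut fingers while drawing the door on, and swung it to about 1.7 rad.
- **Tubs:** The middle tub was staged in front of the cupboard, placed and pushed deeper. The other two were gripped with the hand tilted and set down side by side.
- **Shutting:** I pushed the door to a hard stop, going up to about 20 N.

**Last checks**
- **Tubs:** all three stood upright. The front edges of the two front tubs measured 30 mm inside the opening from the wrist camera and 14 mm from the top camera. The two disagree, but both are inside.
- **Door:** the handle tip came back to (610, −77), its shut position within 2 mm. The door sat flush, with the pad at its starting height.
- **Catch:** I inferred that it re-engaged from the shut door and the raised pad; I did not pull on the door to test it.
- **Bystanders:** the tumbler, bottle, carton and the orange and yellow look-alikes looked unmoved in the last images, though one yellow one was partly hidden by the arm.

**Disagreement with the description:** the real fingertips were about 8.5 mm behind the reported TCP, not 19 mm ahead of it. I found this when the pad contact came lower than expected, and corrected for it afterwards.

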